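# Blank off the coolant tank's return port with a cam-lock coupling

## Robot

A 6-joint arm with a two-finger parallel gripper is mounted at the origin on the work surface. World frame = base frame: x ahead of the robot, y to its left, z up, the work surface at z = 0. Lengths are in mm, angles in degrees, forces in N, time in s.
With the tool pointing down it reaches from about 375 to 900 mm from the base axis. Payload 3.1 kg.
Tool frame: the origin (TCP) lies midway between the tips of the shut fingers; the grasp point (between the pads) lies 19 mm behind it; z points along the fingers, y is the direction in which the jaws open and shut (so a half turn about z gives the same grasp; the last joint's range is limited). The gripper opens to 87 mm and grips with 3 to 60 N. Pads are 19 mm wide; open, the fingers measure 117 mm over their backs; the gripper's body (75 mm by 190 mm) begins 51 mm behind the grasp point.
Start: joints at [59.33, 30.224, 82.088, -0, 67.689, -10.227], TCP at [218.257, 585.628, 222.548] pointing down, gripper open.
Joint ranges: [-176.69, 176.69], [-43.24, 126.21], [12.49, 139.97], [-82, 262], [0, 151.66], [-163.58, 163.58]. Speed limits (degrees/s): [159.86, 159.86, 180, 180, 180, 180].

## Interface

Orientations are given as a 3x3 rotation matrix whose columns are the frame's x, y, z axes.
In Python, from bench import monitor, read_camera, camera_model, r gives the robot as it stands.
- The arm moves only by the tool carry_out, never from a script. Its argument "series" is a list of rows, each a list of 7 numbers: the shift along the tool's x, y, z in cm, then the turn, a rotation vector about the tool's x, y, z in degrees, then the opening, from 0 (shut) to 1 (fully open). In form: [[tx, ty, tz, rx, ry, rz, grip], ...]. A call has 1 to 12 rows; each row is the pose to reach, as a shift and turn from the pose commanded when the call began, along the tool's axes at that moment; what a row does not reach only later rows make up. A row lasts 1/10 s, in which the tool goes at most 50 mm and 8.59 degrees, less where a joint would pass 70% of its speed; a pose out of reach is approached as far as the arm can. A call with a gripper value outside its range is refused whole. The fingers move at their own pace and stop on an object; "newtons" is the grip in N (left out, the last holds). Time passes only in rows, so rows that repeat a pose let the fingers close. It gives the time, the measured TCP pose, the force and the opening at its end, in the units of the state.
- monitor.get_obs(): the state, without advancing time (a new reading comes with each control period).
- read_camera(name): name is "side" or "top"; returns the picture (480x640x3 uint8, red, green, blue); there is no depth.
- camera_model(name): a dict with "fx", "fy", "cx", "cy" (pixels), "k1" (the pictures are not rectified: a ray, as slopes to the right and down, at radius r is drawn at 1 + k1 r^2 times it, then the intrinsics apply), "R" (3x3) and "t" (3): a world point X has camera coordinates R X + t. Camera axes: x right, y down, z forward; pixel columns grow to the right and rows downward; lengths in mm; the calibration is good to about 2 mm. A picture is of the moment at which its call begins. camera_model takes no time and is no camera call.
- r.job_done(): hands the job in, once; it reports no verdict.
The state is a dict: "time": time; "joint_pos": joint angles; "qvel": joint speeds; "joint_efforts": joint torques, N m; "tool_pos": TCP position; "tcp_rot": TCP orientation; "force": force on the tool from outside, world axes, zero at the start; "ft_torque": the same for the moment, N m; "grip_width": finger opening in mm.
Only numpy, scipy, OpenCV 4.12 (cv2) and the standard library are available. Lean on these libraries where they do the work, as an engineer would, in place of code of your own. Each camera call takes 0.05 s, during which the arm holds its last target.

## Task

Blank off the coolant tank's return port: push the cam-lock coupling squarely onto the grooved brass adaptor until it clicks on and bears firmly on its gasket, then swing its two cam arms fully home against its body, one after the other. Work by feel: do not ram the gasket or force the arms, and leave the oil bottle, the wood block and the parts box where they are.

Things in the scene. Friction and masses are not known exactly. Their poses are not given: they have to be found in the camera images.
- tank: grey coolant tank with a green lid, fixed; a level brass adaptor (its return port) sticks out of its front wall towards -x of this frame. Origin on the bench right below the centre of the adaptor's round end face; x points into the tank, z up. Adaptor axis 95 mm above the bench; front wall (280 mm wide, 12 to 135 mm high, lid to 143 mm) at x = 78 mm.
- port_nose (a point): centre of the adaptor's end face (nose), axes as tank: x along the adaptor into the tank. The adaptor is 30 mm across at its end, widens to 36 mm within 6 mm, has a groove (23 mm across) from 12 to 26 mm behind the end face, then is 36 mm again up to a 50 mm hexagon at 44 to 56 mm and a thin pipe to the wall.
- coupling_grip (a point): centre of the coupling's eight-sided grip (46 mm across flats, 32 mm long), on its axis, 23 mm above the bench as it lies; x along the axis to the open mouth, y to cam arm A, z up. Pinch the upright flats at y = +-23 mm from above. Aluminium, 0.3 kg, centre of mass about x = 35 mm. A black plug ends at x = -26 mm. Fitted, its x is the direction of tank's x.
- coupling_mouth (a point): centre of the coupling's open mouth, 53 mm along x from coupling_grip. Behind it the round cup, 46 mm outside, 37.5 mm bore, takes the adaptor; 33 mm of the adaptor go in when fully home.
- coupling_seat (a point): point on the coupling's axis, 20 mm along x from coupling_grip: when fully home the adaptor's end-face centre lies here. From 14 mm before that a sealing lip drags while it moves (5 to 10 N), and clicks in behind the collar in the last 2 mm; then the gasket takes the load: 14 to 20 N of push is firm. Let go, it stays on, about 1.5 mm short of home; the cam arms draw it in.
- gasket: black rubber gasket, 35 mm across, deep inside the coupling's cup, facing the mouth; moves with the coupling. Origin at the middle of its face, x towards the mouth. It stands 1.7 mm proud of coupling_seat and yields about 1 mm per 24 N.
- cam_a: brass cam arm on the coupling's +y side. Origin at its pivot pin (along z), x = 47, y = +25 mm from coupling_grip; lever 69 mm long towards -x of its own frame, outer face at y = +8.5 mm of it. Home: its axes equal the coupling's, the lever lies along the body on a stop. Open: turned 1.0 to 1.4 rad about z, clockwise seen from above, so that the lever stands out to +y.
- cam_a_tip (a point): on arm A's lever near its tip, 60 mm from the pivot, middle of its thickness, half-way up (lever 12 to 14 mm high, 5 to 6 mm thick); when home it lies at x = -13, y = +32 mm from coupling_grip. Pushed here the arm swings freely to about 0.5 rad from home; then the cam bites and needs some 5 to 18 N, until it snaps home and stays.
- cam_b: the same arm, mirrored, on the coupling's -y side: pivot at x = 47, y = -25 mm from coupling_grip, lever towards -x of its own frame, outer face at y = -8.5 mm of it. Home: axes as the coupling's. Open: turned 1.0 to 1.4 rad about z, counter-clockwise seen from above, lever standing out to -y.
- cam_b_tip (a point): on arm B's lever near its tip, as cam_a_tip; when home at x = -13, y = -32 mm from coupling_grip. Same behaviour. Push square to the lever: fingers that drag along it towards its tip pull the coupling outwards, and the cam jams.
- oil_bottle_mid (a point): bystander: yellow oil bottle with a red cap, 54 mm across, 110 mm high, standing; point half-way up
- wood_block: bystander: loose wood block 90 x 50 x 36 mm, origin at the centre of its underside
- parts_box: bystander: clear open parts box 75 x 60 x 32 mm, origin at the centre of its underside
Things that resemble listed ones, but are neither listed nor needed, are in the scene too. Of the things like the part that bears coupling_grip, leave any that is green; of the rest the smaller one is meant.

How it is judged:
By the outcome, as a careful person would: the job done as asked, in the order asked, and still so for the second after the job is handed in, with the robot touching nothing.
It also fails if it takes over 72 s, if anything falls off the work surface, if the arm or the gripper's body presses on something with over 40 N, if the wrist force passes 120 N, or if a joint passes its speed limit or range.

## Working session

There is one attempt and no reset: what is moved stays moved. The work goes in short steps, Python scripts to look and compute and a tool call to move; the robot and the scene stay as the last step left them, time stands still between calls to the robot, and variables do not carry over. Pictures are saved under pics/ and viewed, and the job is handed in when it is done.

Besides the shell and the picture viewer there is one more tool, called after "Call:" as name(argument=value, ...) on one line, values as JSON. carry_out: Moves the arm, as the interface text tells. Its arguments: {"type":"object","properties":{"series":{"type":"array"},"newtons":{"type":"number"}},"required":["series"]}

```bash
mkdir -p pics; ls
python3 - <<'E'
from bench import monitor, read_camera, camera_model, r
import cv2
for n in ("side","top"):
    im=read_camera(n); cv2.imwrite(f"pics/{n}0.png",im[:,:,::-1]); print(n,camera_model(n))
print(monitor.get_obs())
E
```

```text
pics
side {'fx': 508.8671460609674, 'fy': 508.8671460609674, 'cx': 322.06083279675187, 'cy': 245.51608870530256, 'k1': 0.037034939989568395, 'R': array([[-0.99913218, -0.03933017, -0.01371232],
       [-0.0130317 ,  0.60785752, -0.79393918],
       [ 0.0395609 , -0.79307148, -0.60784254]]), 't': array([ 574.13333409,  -19.51448569, 1163.4970705 ])}
top {'fx': 436.32168122654394, 'fy': 436.32168122654394, 'cx': 314.22548109445927, 'cy': 247.4948355370325, 'k1': 0.029606126079167298, 'R': array([[ 0.01350525, -0.99985548, -0.01032586],
       [-0.98680413, -0.01166112, -0.16149809],
       [ 0.16135434,  0.01237067, -0.986819  ]]), 't': array([162.4445428 , 589.60824317, 979.61330889])}
{'time': 0.1, 'joint_pos': array([ 5.93319030e+01,  3.02733946e+01,  8.21497010e+01, -1.51352208e-03,
        6.76890517e+01, -1.02302775e+01]), 'qvel': array([ 0.03114893, -0.05074774, -0.11494381,  0.09840812,  0.00280548,
        0.00633587]), 'joint_efforts': array([ 1.67846479e-04, -4.40981448e+01, -1.77150321e+01,  6.34747767e-02,
        5.33889444e-02, -2.96013786e-05]), 'tool_pos': array([217.90974876, 585.07286985, 221.66846951]), 'tcp_rot': array([[-9.37055054e-01,  3.49180285e-01, -9.77347991e-04],
       [ 3.49181502e-01,  9.37053575e-01, -1.69604376e-03],
       [ 3.23602387e-04, -1.93055821e-03, -9.99998084e-01]]), 'force': array([ 0.31702974, -0.24922318, -0.66187113]), 'ft_torque': array([-0.04463629,  0.04039585, -0.00335467]), 'grip_width': 87.27342254763666}
```

```bash
cat > h.py <<'E'
import numpy as np, cv2
from scipy.optimize import least_squares
from bench import monitor, read_camera, camera_model, r
CM={n:camera_model(n) for n in("side","top")}
def ray(n,px):
    c=CM[n]; K=np.array([[c['fx'],0,c['cx']],[0,c['fy'],c['cy']],[0,0,1.]])
    # r-distorted = r(1+k1 r^2)
    u=cv2.undistortPoints(np.array([[px]],float),K,np.array([c['k1'],0,0,0.]))[0,0]
    d=c['R'].T@np.array([u[0],u[1],1]); return -c['R'].T@c['t'], d/np.linalg.norm(d)
def onz(n,px,z):
    o,d=ray(n,px); return o+d*(z-o[2])/d[2]
def proj(n,X):
    c=CM[n]; K=np.array([[c['fx'],0,c['cx']],[0,c['fy'],c['cy']],[0,0,1.]])
    return cv2.projectPoints(np.atleast_2d(np.array(X,float)),cv2.Rodrigues(c['R'])[0],c['t'],K,np.array([c['k1'],0,0,0.]))[0][:,0]
def tri(ps,pt):
    o1,d1=ray("side",ps);o2,d2=ray("top",pt)
    A=np.stack([d1,-d2],1); s=np.linalg.lstsq(A,o2-o1,rcond=None)[0]
    a,b=o1+d1*s[0],o2+d2*s[1]; return (a+b)/2,np.linalg.norm(a-b)
def crop(im,x0,y0,w,h,f,name):
    cv2.imwrite(name,cv2.resize(im[y0:y0+h,x0:x0+w],None,fx=f,fy=f,interpolation=cv2.INTER_CUBIC))
E
python3 - <<'E'
from h import *
t=cv2.imread("pics/top0.png");s=cv2.imread("pics/side0.png")
a=t[220:340,190:290];b=t[220:300,400:500]
crop(t,190,225,100,100,6,"pics/ct.png");crop(s,280,310,130,75,6,"pics/cs.png")
crop(t,405,235,70,60,10,"pics/pt.png");crop(s,265,130,135,80,5,"pics/ps.png")
E
python3 - <<'E'
from h import *
for n in CM: print(n,-CM[n]['R'].T@CM[n]['t'])
t=cv2.imread("pics/top0.png");hsv=cv2.cvtColor(t,cv2.COLOR_BGR2HSV)
# lid corners
m=cv2.inRange(hsv,(65,90,25),(90,255,255)); m[:, :430]=0
m=cv2.morphologyEx(m,cv2.MORPH_CLOSE,np.ones((9,9)))
c=max(cv2.findContours(m,0,2)[0],key=cv2.contourArea)
ap=cv2.approxPolyDP(c,6,True)[:,0]; print(ap.tolist())
for p in ap: print(p,onz("top",p,143)[:2].round(1))
# front edge line fit: left border per row
rows=[]
for y in range(205,322):
    xs=np.where(m[y])[0]
    if len(xs): rows.append((xs[0]-.5,y))
P=np.array([onz("top",p,143)[:2] for p in rows])
l=cv2.fitLine(P.astype(np.float32),cv2.DIST_HUBER,0,.01,.01).ravel(); print("front edge dir",l, np.degrees(np.arctan2(l[1],l[0])))
# adaptor columns
g=cv2.cvtColor(t,cv2.COLOR_BGR2LAB)[:,:,2].astype(float)
hs=hsv[:,:,1].astype(float)
for x in range(417,456):
    col=hs[250:285,x]; j=np.where(col>150)[0]
    if len(j)<3: print(x,'-');continue
    def sub(i0,i1):
        return i0+(150-col[i0])/(col[i1]-col[i0])*(i1-i0)
    a=sub(j[0]-1,j[0]) ; b=sub(j[-1]+1,j[-1])
    A,B=onz("top",(x,250+a),95),onz("top",(x,250+b),95)
    print(x,round(250+a,2),round(250+b,2),((A+B)/2)[:2].round(1),np.linalg.norm(A-B).round(1))
E
```

```text
side [527.3517873  957.1791383  699.60240362]
top [ 421.56913412  157.17808205 1063.59901304]
[[559, 185], [449, 197], [470, 329], [586, 318], [570, 242], [555, 241], [540, 224], [541, 207]]
[559 185] [ 714.8 -356.9]
[449 197] [ 686.3 -121.6]
[470 329] [ 406.  -154.1]
[586 318] [ 432.5 -389.3]
[570 242] [ 590.2 -370.4]
[555 241] [ 592.  -339.7]
[540 224] [ 628.4 -311.2]
[541 207] [ 665.7 -315.7]
front edge dir [ 9.92958844e-01  1.18459836e-01  5.43546387e+02 -1.36161377e+02] 6.803223
417 -
418 -
419 -
420 260.47 271.33 [541.3 -66.5] 24.3
421 260.03 273.19 [539.7 -68.7] 29.5
422 259.72 273.64 [539.6 -70.9] 31.2
423 259.65 273.91 [539.4 -73.1] 31.9
424 260.07 273.96 [538.9 -75.3] 31.1
425 261.38 273.54 [537.9 -77.5] 27.2
426 262.06 272.03 [538.9 -79.7] 22.3
427 262.13 270.87 [540.1 -82. ] 19.6
428 261.96 270.53 [540.7 -84.2] 19.2
429 261.4 270.5 [541.4 -86.4] 20.4
430 259.85 270.68 [543.  -88.7] 24.3
431 258.94 271.34 [543.3 -90.9] 27.8
432 258.72 272.49 [542.3 -93.1] 30.8
433 258.59 272.87 [542.  -95.3] 32.0
434 258.43 272.93 [542.2 -97.5] 32.5
435 258.27 272.74 [542.6 -99.7] 32.4
436 257.91 272.63 [ 543.2 -101.9] 33.0
437 257.38 272.48 [ 543.9 -104.2] 33.8
438 256.66 272.55 [ 544.7 -106.4] 35.6
439 256.08 272.98 [ 544.9 -108.6] 37.9
440 255.51 273.88 [ 544.6 -110.8] 41.2
441 255.33 274.03 [ 544.6 -113. ] 41.9
442 255.12 273.95 [ 545.  -115.2] 42.2
443 254.85 273.97 [ 545.3 -117.4] 42.8
444 254.78 273.87 [ 545.5 -119.6] 42.8
445 256.04 273.68 [ 544.3 -121.8] 39.5
446 258.15 273.62 [ 542.1 -123.9] 34.6
447 258.63 273.35 [ 541.9 -126.1] 32.9
448 258.65 271.67 [ 543.7 -128.4] 29.1
449 258.58 270.09 [ 545.6 -130.7] 25.8
450 258.49 269.92 [ 545.9 -132.9] 25.6
451 258.55 269.8 [ 546.  -135.1] 25.2
452 259.05 269.61 [ 545.7 -137.3] 23.6
453 260.27 269.21 [ 544.8 -139.4] 20.0
454 -
455 -
```

Run:
```python
from h import *
print(onz("top",(418.3,267),80),onz("top",(418.5,267),95))
t=cv2.imread("pics/top0.png");hsv=cv2.cvtColor(t,cv2.COLOR_BGR2HSV);hs=hsv[:,:,1].astype(float)
# perpendicular slices along the axis: sample world points at z=95, yaw 6.85
a=np.radians(6.85); ax=np.array([np.sin(a),-np.cos(a)]); nx=np.array([np.cos(a),np.sin(a)])
p0=np.array([538.,-60.])
def prof(img,p,z,h=45):
    s=np.arange(-h,h+.01,.5)
    W=[[*(p+nx*k),z] for k in s]; uv=proj("top",W).astype(np.float32)
    return s,cv2.remap(img.astype(np.float32),uv[:,0].reshape(1,-1),uv[:,1].reshape(1,-1),cv2.INTER_LINEAR)[0]
for d in range(-4,60,3):
    s,v=prof(hs,p0+ax*d,95)
    if d in(5,32): print(v[::4].astype(int))
    th=110; j=np.where(v>th)[0]
    if len(j)==0: print(d,'-'); continue
    print(d,s[j[0]],s[j[-1]],"mid",(s[j[0]]+s[j[-1]])/2,"w",s[j[-1]]-s[j[0]])
```

```text
[540.54340702 -66.12511971  80.        ] [538.73474889 -63.16190899  95.        ]
-4 -
-1 -
2 -
[ 39  40  38  38  39  39  38  38  39  38  38  36  38  42  54  78 110 122
 150 176 151 141 133 128 135 134 130 141 125 100  71  50  40  36  39  38
  38  38  39  39  39  37  36  38  39  40]
5 -13.0 12.0 mid -0.5 w 25.0
8 -15.5 15.0 mid -0.25 w 30.5
11 -17.0 16.0 mid -0.5 w 33.0
14 -17.0 16.5 mid -0.25 w 33.5
17 -15.5 16.0 mid 0.25 w 31.5
20 -11.5 12.5 mid 0.5 w 24.0
23 -10.5 10.5 mid 0.0 w 21.0
26 -11.0 10.5 mid -0.25 w 21.5
29 -13.5 12.5 mid -0.5 w 26.0
[ 39  38  39  39  39  38  38  39  39  39  39  39  44  64 106 164 204 217
 220 220 219 217 217 217 219 218 217 217 207 185 133  85  54  40  36  37
  37  37  39  38  39  39  39  39  39  40]
32 -16.5 15.5 mid -0.5 w 32.0
35 -17.5 16.5 mid -0.5 w 34.0
38 -17.0 16.5 mid -0.25 w 33.5
41 -17.0 16.5 mid -0.25 w 33.5
44 -17.0 17.0 mid 0.0 w 34.0
47 -20.0 18.5 mid -0.75 w 38.5
50 -21.5 19.5 mid -1.0 w 41.0
53 -21.5 21.5 mid 0.0 w 43.0
56 -21.5 22.0 mid 0.25 w 43.5
59 -21.5 22.0 mid 0.25 w 43.5
```

```bash
python3 - <<'E'
from h import *
s=cv2.imread("pics/side0.png");crop(s,320,155,40,40,15,"pics/ps2.png")
t=cv2.imread("pics/top0.png");crop(t,212,245,60,70,10,"pics/ct2.png")
E
python3 - <<'E'
from h import *
print(proj("side",[538.3,-64.6,95]),proj("top",[538.3,-64.6,95]))
o,d=ray("side",(338.2,185.0)); k=(-64.6-o[1])/d[1]; print("side ray at y=-64.6:",o+k*d)
# coupling: axis by perp profiles, sat/brightness no; use manual px from ct2
f=lambda x,y:(212+x/10-.45,245+y/10-.45)
for nm,p,z in [("plug end l",f(38,395),23),("grip rear",f(95,385),23),("bound",f(215,355),23),("mouthTop",f(350,250),23),("mouthBot",f(408,400),23),("A lug",f(318,203),30),("B lug",f(375,405),30),("grip TL",f(68,290),23),("grip BL",f(118,475),23),("grip TR",f(190,262),23),("grip BR",f(240,440),23)]:
    print(nm,p,onz("top",p,z)[:2].round(1))
E
```

```text
[[338.28194284 184.49172129]] [[419.15577084 267.20267778]]
side ray at y=-64.6: [538.48167188 -64.6         93.64177551]
plug end l (215.35000000000002, 284.05) [500.6 404.9]
grip rear (221.05, 283.05) [503.1 391.4]
bound (233.05, 280.05) [510.6 363.1]
mouthTop (246.55, 269.55) [536.2 331.8]
mouthBot (252.35000000000002, 284.55) [500.4 316.6]
A lug (243.35000000000002, 264.85) [546.6 338.8]
B lug (249.05, 285.05) [498.6 323.3]
grip TL (218.35000000000002, 273.55) [525.8 399. ]
grip BL (223.35000000000002, 292.05) [481.8 384.9]
grip TR (230.55, 270.75) [532.8 370.1]
grip BR (235.55, 288.55) [490.4 356.3]
```

```bash
cat >> h.py <<'E'
import json
def cmd():
    try: d=json.load(open("cmd.json"))
    except Exception: d=dict(p=[218.257,585.628,222.548],yaw=69.557)
    return np.array(d['p']),d['yaw']
def axes(yaw):
    a=np.radians(yaw); y=np.array([np.cos(a),np.sin(a),0]); z=np.array([0,0,-1.]); return np.stack([np.cross(y,z),y,z],1)
def plan(p,yaw):
    q,w=cmd(); d=axes(w).T@(np.array(p)-q)/10; return d.round(2), round(-(yaw-w),2)
def upd(tx,ty,tz,rz):
    q,w=cmd(); q=q+axes(w)@np.array([tx,ty,tz])*10; json.dump(dict(p=list(q),yaw=w-rz),open("cmd.json","w"))
    print("cmd",q.round(2),w-rz)
def st():
    o=monitor.get_obs(); R=o['tcp_rot']; q,w=cmd()
    print("t",round(o['time'],2),"p",o['tool_pos'].round(2),"yaw",np.degrees(np.arctan2(R[1,1],R[0,1])).round(2),"tilt",(R[:2,2]*57.3).round(2),"F",o['force'].round(1),"M",o['ft_torque'].round(2),"w",round(o['grip_width'],1),"cmd",q.round(2),round(w,2),"j",o['joint_pos'].round(0))
E
python3 - <<'E'
from h import *
g=np.array([507.7,378]);a=np.radians(15.5);x=np.array([np.sin(a),-np.cos(a)]);y=np.array([np.cos(a),np.sin(a)])
for nm,p in [("A",(234.9,240.3)),("B",(253.4,312.1))]:
    w=onz("top",p,23)[:2]-g; print(nm,w@x,w@y)
t=g+4*x; print(t,plan([*t,110],15.5),plan([*t,5],15.5))
E
```

```text
A 41.152138322745884 91.76545594834914
B 44.60937582385849 -87.26742476343401
[508.7689535  374.14547819] (array([-34.61,  -9.67,  11.25]), 54.06) (array([-34.61,  -9.67,  21.75]), 54.06)
```

The top view shows three coupling-like parts: green at (199,232), a large grey one with its arms shut at (182,333), and a small grey/white one with its arms open at (235,278). Green is excluded, so the smaller of the other two is meant, (235,278). The enlarged crop confirms it: black plug to the left, mouth towards the tank, arms standing open. The adaptor nose is at top px (419,267) and side px (338,185), and the two views agree within about 1.5 mm.

Call:
carry_out(series=[[-4,-1,1,0,0,6,0.75],[-8,-2.2,2.5,0,0,12,0.75],[-12,-3.4,4,0,0,19,0.75],[-16,-4.5,5.3,0,0,26,0.75],[-20,-5.6,6.6,0,0,32,0.75],[-24,-6.7,7.9,0,0,38,0.75],[-28,-7.8,9.2,0,0,44,0.75],[-31.5,-8.8,10.3,0,0,49,0.75],[-34,-9.5,11,0,0,53,0.75],[-34.6,-9.7,11.3,0,0,54,0.75],[-34.6,-9.7,11.3,0,0,54,0.75],[-34.6,-9.7,11.3,0,0,54,0.75]], newtons=40)

```text
time: 1.3
tool_pos: [507.3, 374.5, 109.5]
tcp_rot: [[-0.27, 0.963, -0.001], [0.963, 0.27, -0.0], [0.0, -0.001, -1.0]]
force: [-0.4, 0.5, -0.4]
grip_width: 65.5
```

Run:
```python
from h import *
upd(-34.6,-9.7,11.3,54); st()
t=read_camera("top")[:,:,::-1]; s=read_camera("side")[:,:,::-1]
crop(t,190,225,100,100,5,"pics/a1.png");crop(s,280,260,130,130,4,"pics/a2.png")
a=cv2.imread("pics/a1.png");b=cv2.imread("pics/a2.png");h=max(a.shape[0],b.shape[0])
f=lambda i:cv2.copyMakeBorder(i,0,h-i.shape[0],0,0,0)
c=np.hstack([f(a),f(b)]);cv2.imwrite("pics/a.png",cv2.resize(c,None,fx=.75,fy=.75))
```

```text
cmd [508.59 373.89 109.55] 15.557000000000002
t 1.3 p [507.3  374.48 109.49] yaw 15.64 tilt [-0.08 -0.  ] F [-0.4  0.5 -0.4] M [-0.03 -0.01  0.06] w 65.5 cmd [508.59 373.89 109.55] 15.56 j [26. 39. 87.  0. 55. 11.]
```

The side view shows both fingers straddling the part, and the top view shows the arms clear of them. I'll descend now.

Call:
carry_out(series=[[0,0,2,0,0,0,0.75],[0,0,4.5,0,0,0,0.75],[0,0,7,0,0,0,0.75],[0,0,8.5,0,0,0,0.75],[0,0,9.6,0,0,0,0.75],[0,0,10.4,0,0,0,0.75],[0,0,10.4,0,0,0,0.75],[0,0,10.4,0,0,0,0.5],[0,0,10.4,0,0,0,0.4],[0,0,10.4,0,0,0,0.3],[0,0,10.4,0,0,0,0.3],[0,0,10.4,0,0,0,0.3]], newtons=15)

```text
time: 2.6
tool_pos: [509.3, 374.2, 6.4]
tcp_rot: [[-0.268, 0.963, 0.002], [0.963, 0.268, 0.001], [0.0, 0.002, -1.0]]
force: [0.1, 0.3, 2.3]
grip_width: 45.9
```

Run:
```python
from h import *
upd(0,0,10.4,0); st()
```

```text
cmd [508.59 373.89   5.55] 15.557000000000002
t 2.6 p [509.32 374.17   6.36] yaw 15.55 tilt [0.09 0.05] F [0.1 0.3 2.3] M [-0.12 -0.   -0.  ] w 45.9 cmd [508.59 373.89   5.55] 15.56 j [26. 47. 89. -0. 44. 11.]
```

Call:
carry_out(series=[[0,0,0,0,0,0,0.2],[0,0,0,0,0,0,0],[0,0,0,0,0,0,0],[0,0,-1,0,0,0,0],[0,0,-3,0,0,0,0],[0,0,-6,0,0,0,0],[0,0,-10,0,0,0,0],[0,0,-13,0,0,0,0],[0,0,-15,0,0,0,0],[0,0,-15,0,0,0,0],[0,0,-15,0,0,0,0]], newtons=60)

```text
time: 3.7
tool_pos: [507.6, 373.5, 154.8]
tcp_rot: [[-0.268, 0.963, -0.002], [0.963, 0.268, -0.001], [-0.0, -0.002, -1.0]]
force: [-0.1, -0.2, -3.9]
grip_width: 45.4
```

Run:
```python
from h import *
upd(0,0,-15,0); st()
t=read_camera("top")[:,:,::-1]; s=read_camera("side")[:,:,::-1]
crop(t,190,225,100,100,5,"pics/a1.png");crop(s,280,180,150,150,4,"pics/b2.png")
n=np.array([538.3,-64.6,95]);a=np.radians(6.85);x=np.array([np.sin(a),-np.cos(a),0])
# grasp at ~grip+4 => mouth is 49 ahead of TCP ; want mouth 40 short of nose
for gap in (60,25):
    t=n-x*(49+gap); t[2]=79; print(gap,t.round(1),plan(t,6.85))
print(proj("top",[[570,210,110]]), onz("top",(309,252),110),onz("top",(309,248),110))
```

```text
cmd [508.59 373.89 155.55] 15.557000000000002
t 3.7 p [507.58 373.46 154.79] yaw 15.56 tilt [-0.1  -0.04] F [-0.1 -0.2 -3.9] M [ 0.03  0.04 -0.01] w 45.4 cmd [508.59 373.89 155.55] 15.56 j [26. 35. 85.  0. 60. 11.]
60 [525.3  43.6  79. ] (array([-32.26,  -7.25,   7.65]), 8.71)
25 [529.5   8.9  79. ] (array([-35.72,  -7.78,   7.65]), 8.71)
[[295.71533649 250.62012467]] [567.26146111 180.55068474 110.        ] [576.22143369 180.68908222 110.        ]
```

Call:
carry_out(series=[[-2.5,-0.6,0,0,0,1,0],[-6,-1.4,0,0,0,2,0],[-10,-2.3,0,0,0,3,0],[-14,-3.2,0,0,0,4,0],[-18,-4.1,0,0,0,5,0],[-22,-5,0,0,0,6,0],[-26,-5.9,0,0,0,7,0],[-29,-6.6,0.6,0,0,8,0],[-31.3,-7.1,2,0,0,8.7,0],[-32.3,-7.3,4,0,0,8.7,0],[-32.3,-7.3,6,0,0,8.7,0],[-32.3,-7.3,7.6,0,0,8.7,0]])

```text
time: 5.0
tool_pos: [523.3, 42.6, 77.0]
tcp_rot: [[-0.118, 0.993, -0.004], [0.993, 0.118, 0.001], [0.001, -0.004, -1.0]]
force: [-0.9, 0.4, -2.4]
grip_width: 45.6
```

Call:
carry_out(series=[[0,0,0,0,0,0,0],[0,0,0,0,0,0,0],[0,0,0,0,0,0,0]])

```text
time: 5.3
tool_pos: [525.2, 43.2, 79.8]
tcp_rot: [[-0.12, 0.993, 0.001], [0.993, 0.12, -0.0], [-0.0, 0.001, -1.0]]
force: [1.0, -0.7, -3.8]
grip_width: 45.7
```

Run:
```python
from h import *
upd(-32.3,-7.3,7.6,8.7); st()
t=read_camera("top")[:,:,::-1]; s=read_camera("side")[:,:,::-1]
cv2.imwrite("pics/c_t.png",t);cv2.imwrite("pics/c_s.png",s)
crop(t,350,200,120,120,5,"pics/c1.png");crop(s,265,110,150,150,4,"pics/c2.png")
```

```text
cmd [524.89  43.14  79.55] 6.857000000000003
t 5.3 p [525.21  43.25  79.81] yaw 6.87 tilt [ 0.03 -0.  ] F [ 1.  -0.7 -3.8] M [0.01 0.02 0.04] w 45.7 cmd [524.89  43.14  79.55] 6.86 j [ -7.  35. 103.  -0.  42. -14.]
```

Run:
```python
from h import *
s=cv2.imread("pics/c_s.png"); g=cv2.cvtColor(s,cv2.COLOR_BGR2GRAY)
print(g[205:228:2,334:358:2])
m=(g<45).astype(np.uint8);m[:207]=0;m[:, :336]=0;m[:,357:]=0;m[226:]=0
n,l,stt,c=cv2.connectedComponentsWithStats(m); 
for i in range(1,n): print(stt[i],c[i])
a=np.radians(6.86);x=np.array([np.sin(a),-np.cos(a),0])
p=np.array([525.2,43.25,79.8+16.6])
for k in(-26,-30,-34): print(k,(p+k*x).round(1),proj("side",p+k*x))
```

```text
[[ 67  75  86  96 102 105 109 112 110  92  60  43]
 [ 65  75  87 101 106 108 107 109 111 106  81  45]
 [ 65  77  93  99  97  98  97  98  99 107  99  56]
 [ 64  87  97  96  89  72  69  83  97  98  99  67]
 [ 72  96  97  78  44  39  38  44  77  97  96  65]
 [ 72  96  92  50  38  39  38  39  49  92  96  65]
 [ 72  94  78  41  38  38  39  39  45  85  95  61]
 [ 86  90  67  44  39  39  39  39  46  88 114 124]
 [151 114  70  54  40  39  40  43  72 117 152 159]
 [164 155 121  82  70  64  71  90 124 154 160 161]
 [164 163 162 153 150 150 150 155 159 159 160 161]
 [164 162 164 163 163 162 161 162 161 159 161 162]]
[340 213  11  10  86] [344.80232558 217.26744186]
-26 [522.1  69.1  96.4] [[345.09198404 216.58181075]]
-30 [521.6  73.   96.4] [[345.31327882 217.64995199]]
-34 [521.1  77.   96.4] [[345.53589585 218.72442746]]
```

Call:
carry_out(series=[[-0.6,0,0.15,0,0,0,0],[-1.5,0,0.15,0,0,0,0],[-2.4,0,0.15,0,0,0,0],[-3.3,0,0.15,0,0,0,0],[-4.1,0,0.15,0,0,0,0],[-4.8,0,0.15,0,0,0,0],[-5.3,0,0.15,0,0,0,0],[-5.5,0,0.15,0,0,0,0],[-5.5,0,0.15,0,0,0,0]])

```text
time: 6.3
tool_pos: [531.4, -11.7, 78.0]
tcp_rot: [[-0.119, 0.993, -0.0], [0.993, 0.119, 0.0], [0.0, -0.0, -1.0]]
force: [0.4, -0.3, -2.4]
grip_width: 45.3
```

```bash
cat >> h.py <<'E'
N=np.array([538.3,-64.6,95]);_a=np.radians(6.85);X=np.array([np.sin(_a),-np.cos(_a),0]);Y=np.array([np.cos(_a),np.sin(_a),0])
def tf():
    o=monitor.get_obs(); d=o['tool_pos']-N; F=o['force'];M=o['ft_torque']; print("tank-frame TCP x %.1f y %.1f z %.1f | F x %.1f y %.1f z %.1f | M x %.2f y %.2f z %.2f"%(d@X,d@Y,o['tool_pos'][2],F@X,F@Y,F[2],M@X,M@Y,M[2]))
E
python3 - <<'E'
from h import *
upd(-5.5,0,.15,0); st();tf()
s=read_camera("side")[:,:,::-1];cv2.imwrite("pics/d_s.png",s)
crop(s,290,120,100,100,6,"pics/d2.png")
t=read_camera("top")[:,:,::-1];crop(t,370,220,100,80,6,"pics/d1.png")
E
```

```text
cmd [531.45 -11.46  78.05] 6.857000000000003
t 6.3 p [531.44 -11.69  78.01] yaw 6.83 tilt [-0.01  0.01] F [ 0.4 -0.3 -2.4] M [-0.03  0.04  0.03] w 45.3 cmd [531.45 -11.46  78.05] 6.86 j [-13.  36. 102.   0.  42. -20.]
tank-frame TCP x -53.3 y -0.5 z 78.0 | F x 0.4 y 0.4 z -2.4 | M x -0.04 y -0.03 z 0.03
```

Call:
carry_out(series=[[-0.3,0,0,0,0,0,0],[-0.6,0,0,0,0,0,0],[-0.9,0,0,0,0,0,0],[-1.2,0,0,0,0,0,0],[-1.2,0,0,0,0,0,0]])

```text
time: 6.9
tool_pos: [533.1, -23.9, 78.1]
tcp_rot: [[-0.119, 0.993, 0.0], [0.993, 0.119, -0.0], [-0.0, 0.0, -1.0]]
force: [-0.0, -0.6, -2.9]
grip_width: 45.5
```

Run:
```python
from h import *
upd(-1.2,0,0,0); st();tf()
```

```text
cmd [532.89 -23.38  78.05] 6.857000000000003
t 6.9 p [533.12 -23.9   78.08] yaw 6.83 tilt [ 0.02 -0.01] F [-0.  -0.6 -2.9] M [-0.01  0.05 -0.  ] w 45.5 cmd [532.89 -23.38  78.05] 6.86 j [-15.  36. 102.  -0.  42. -21.]
tank-frame TCP x -41.0 y -0.3 z 78.1 | F x 0.6 y -0.1 z -2.9 | M x -0.05 y -0.01 z -0.00
```

Call:
carry_out(series=[[-0.25,0,0,0,0,0,0],[-0.5,0,0,0,0,0,0],[-0.75,0,0,0,0,0,0],[-0.9,0,0,0,0,0,0],[-0.9,0,0,0,0,0,0]])

```text
time: 7.4
tool_pos: [534.0, -32.6, 78.1]
tcp_rot: [[-0.119, 0.993, 0.0], [0.993, 0.119, -0.0], [-0.0, 0.0, -1.0]]
force: [0.2, 0.1, -3.8]
grip_width: 45.4
```

Run:
```python
from h import *
upd(-.9,0,0,0); st();tf()
```

```text
cmd [533.96 -32.31  78.05] 6.857000000000003
t 7.4 p [534.03 -32.57  78.05] yaw 6.84 tilt [ 0. -0.] F [ 0.2  0.1 -3.8] M [ 0.09  0.03 -0.01] w 45.4 cmd [533.96 -32.31  78.05] 6.86 j [-15.  36. 102.  -0.  42. -22.]
tank-frame TCP x -32.3 y -0.4 z 78.1 | F x -0.0 y 0.2 z -3.8 | M x -0.02 y 0.09 z -0.01
```

Call:
carry_out(series=[[-0.2,0,0,0,0,0,0],[-0.4,0,0,0,0,0,0],[-0.6,0,0,0,0,0,0],[-0.6,0,0,0,0,0,0]])

```text
time: 7.8
tool_pos: [534.7, -38.4, 78.2]
tcp_rot: [[-0.119, 0.993, 0.0], [0.993, 0.119, -0.0], [-0.0, 0.0, -1.0]]
force: [-1.0, -0.3, -0.8]
grip_width: 45.5
```

Run:
```python
from h import *
upd(-.6,0,0,0); st();tf()
```

```text
cmd [534.68 -38.27  78.05] 6.857000000000003
t 7.8 p [534.72 -38.44  78.25] yaw 6.85 tilt [ 0.01 -0.01] F [-1.  -0.3 -0.8] M [0.02 0.11 0.01] w 45.5 cmd [534.68 -38.27  78.05] 6.86 j [-16.  36. 102.  -0.  42. -23.]
tank-frame TCP x -26.4 y -0.4 z 78.2 | F x 0.2 y -1.1 z -0.8 | M x -0.10 y 0.03 z 0.01
```

Call:
carry_out(series=[[-0.2,0,-0.02,0,0,0,0],[-0.4,0,-0.03,0,0,0,0],[-0.4,0,-0.03,0,0,0,0]])

```text
time: 8.1
tool_pos: [535.0, -42.7, 78.3]
tcp_rot: [[-0.12, 0.993, -0.0], [0.993, 0.12, -0.001], [-0.001, -0.0, -1.0]]
force: [-1.1, 0.1, -1.6]
grip_width: 45.7
```

Run:
```python
from h import *
upd(-.4,0,-.03,0); st();tf()
```

```text
cmd [535.16 -42.24  78.35] 6.857000000000003
t 8.1 p [535.03 -42.74  78.33] yaw 6.88 tilt [-0.02 -0.04] F [-1.1  0.1 -1.6] M [-0.07  0.24 -0.  ] w 45.7 cmd [535.16 -42.24  78.35] 6.86 j [-16.  36. 102.  -0.  42. -23.]
tank-frame TCP x -22.1 y -0.6 z 78.3 | F x -0.2 y -1.1 z -1.6 | M x -0.25 y -0.04 z -0.00
```

Call:
carry_out(series=[[-0.15,0,-0.02,0,0,0,0],[-0.3,0,-0.02,0,0,0,0]])

```text
time: 8.3
tool_pos: [535.3, -45.0, 78.4]
tcp_rot: [[-0.119, 0.993, -0.001], [0.993, 0.119, 0.001], [0.001, -0.001, -1.0]]
force: [-0.6, 2.3, -2.4]
grip_width: 45.7
```

Run:
```python
from h import *
upd(-.3,0,-.02,0); st();tf()
```

```text
cmd [535.51 -45.22  78.55] 6.857000000000003
t 8.3 p [535.26 -44.97  78.39] yaw 6.85 tilt [-0.03  0.04] F [-0.6  2.3 -2.4] M [0.33 0.13 0.05] w 45.7 cmd [535.51 -45.22  78.55] 6.86 j [-17.  36. 102.   0.  42. -24.]
tank-frame TCP x -19.9 y -0.7 z 78.4 | F x -2.3 y -0.3 z -2.4 | M x -0.09 y 0.35 z 0.05
```

Call:
carry_out(series=[[-0.15,0,0,0,0,0,0],[-0.3,0,0,0,0,0,0]])

```text
time: 8.5
tool_pos: [535.5, -46.3, 78.4]
tcp_rot: [[-0.117, 0.993, -0.001], [0.993, 0.117, 0.004], [0.004, -0.0, -1.0]]
force: [0.9, 12.1, -0.3]
grip_width: 45.5
```

Run:
```python
from h import *
upd(-.3,0,0,0); st();tf()
```

```text
cmd [535.87 -48.2   78.55] 6.857000000000003
t 8.5 p [535.49 -46.34  78.41] yaw 6.71 tilt [-0.04  0.22] F [ 0.9 12.1 -0.3] M [ 1.93 -0.15 -0.05] w 45.5 cmd [535.87 -48.2   78.55] 6.86 j [-17.  36. 101.   0.  43. -24.]
tank-frame TCP x -18.5 y -0.6 z 78.4 | F x -11.9 y 2.4 z -0.3 | M x 0.38 y 1.90 z -0.05
```

Call:
carry_out(series=[[0,0,0,0,0,0,0],[0,0,0,0,0,0,0]])

```text
time: 8.7
tool_pos: [535.5, -46.2, 78.4]
tcp_rot: [[-0.118, 0.993, -0.001], [0.993, 0.118, 0.003], [0.004, -0.0, -1.0]]
force: [1.0, 9.5, -1.3]
grip_width: 45.4
```

Run:
```python
from h import *
st();tf()
```

```text
t 8.7 p [535.46 -46.19  78.41] yaw 6.75 tilt [-0.05  0.2 ] F [ 1.   9.5 -1.3] M [ 1.44 -0.02 -0.08] w 45.4 cmd [535.87 -48.2   78.55] 6.86 j [-17.  36. 101.   0.  43. -24.]
tank-frame TCP x -18.6 y -0.6 z 78.4 | F x -9.3 y 2.1 z -1.3 | M x 0.19 y 1.43 z -0.08
```

Call:
carry_out(series=[[-0.1,0,0,0,0,0,0],[-0.1,0,0,0,0,0,0]])

```text
time: 8.9
tool_pos: [535.5, -46.3, 78.4]
tcp_rot: [[-0.117, 0.993, -0.001], [0.993, 0.117, 0.005], [0.005, -0.0, -1.0]]
force: [1.3, 11.8, -1.1]
grip_width: 45.2
```

Run:
```python
from h import *
upd(-.1,0,0,0);st();tf()
```

```text
cmd [535.99 -49.19  78.55] 6.857000000000003
t 8.9 p [535.46 -46.3   78.41] yaw 6.71 tilt [-0.06  0.28] F [ 1.3 11.8 -1.1] M [ 1.9  -0.08 -0.06] w 45.2 cmd [535.99 -49.19  78.55] 6.86 j [-17.  36. 101.   0.  43. -24.]
tank-frame TCP x -18.5 y -0.6 z 78.4 | F x -11.6 y 2.7 z -1.1 | M x 0.30 y 1.88 z -0.06
```

Call:
carry_out(series=[[-0.1,0,0,0,0,0,0],[-0.2,0,0,0,0,0,0],[-0.2,0,0,0,0,0,0]])

```text
time: 9.2
tool_pos: [535.5, -46.6, 78.4]
tcp_rot: [[-0.116, 0.993, -0.001], [0.993, 0.116, 0.008], [0.008, -0.0, -1.0]]
force: [2.6, 17.5, 0.6]
grip_width: 45.7
```

Run:
```python
from h import *
upd(-.2,0,0,0);st();tf()
s=read_camera("side")[:,:,::-1];cv2.imwrite("pics/e_s.png",s)
crop(s,290,120,100,100,6,"pics/e2.png")
```

```text
cmd [536.23 -51.18  78.55] 6.857000000000003
t 9.2 p [535.5  -46.57  78.44] yaw 6.65 tilt [-0.08  0.44] F [ 2.6 17.5  0.6] M [ 2.81 -0.28 -0.14] w 45.7 cmd [536.23 -51.18  78.55] 6.86 j [-17.  36. 101.   1.  43. -24.]
tank-frame TCP x -18.2 y -0.6 z 78.4 | F x -17.1 y 4.6 z 0.6 | M x 0.62 y 2.75 z -0.14
```

Call:
carry_out(series=[[0.2,0,0,0,0,0,0],[0.4,0,0,0,0,0,0],[0.6,0,0,0,0,0,0],[0.8,0,0,0,0,0,0],[0.8,0,0,0,0,0,0]])

```text
time: 9.75
tool_pos: [535.8, -43.5, 78.5]
tcp_rot: [[-0.119, 0.993, 0.001], [0.993, 0.119, -0.0], [-0.0, 0.001, -1.0]]
force: [1.3, 1.4, -4.0]
grip_width: 45.7
```

Run:
```python
from h import *
upd(.8,0,0,0);st();tf()
s=cv2.imread("pics/e_s.png"); g=cv2.cvtColor(s,cv2.COLOR_BGR2GRAY)
m=(g<45).astype(np.uint8);m[:187]=0;m[:, :333]=0;m[:,350:]=0;m[204:]=0
n,l,stt,c=cv2.connectedComponentsWithStats(m); 
for i in range(1,n): print(stt[i],c[i])
for k in (-46,-48,-52): print(k,proj("side",N+k*X))
```

```text
cmd [535.28 -43.23  78.55] 6.857000000000003
t 9.75 p [535.78 -43.53  78.53] yaw 6.82 tilt [ 0.06 -0.  ] F [ 1.3  1.4 -4. ] M [ 0.2  -0.04  0.04] w 45.7 cmd [535.28 -43.23  78.55] 6.86 j [-17.  36. 102.   0.  42. -23.]
tank-frame TCP x -21.2 y 0.0 z 78.5 | F x -1.2 y 1.5 z -4.0 | M x 0.07 y 0.19 z 0.04
[336 191  10  10  79] [340.46835443 195.34177215]
-46 [[340.44006839 194.96335337]]
-48 [[340.53702708 195.43370845]]
-52 [[340.73175505 196.37832305]]
```

Run:
```python
from h import *
s=read_camera("side")[:,:,::-1];cv2.imwrite("pics/f_s.png",s)
e=cv2.imread("pics/e_s.png"); f=cv2.imread("pics/f_s.png")
ge,gf=[cv2.cvtColor(i,cv2.COLOR_BGR2GRAY).astype(np.float32) for i in(e,f)]
def sh(x0,y0,w,h):
    t=ge[y0:y0+h,x0:x0+w]; t=cv2.resize(t,None,fx=8,fy=8,interpolation=cv2.INTER_CUBIC)
    b=cv2.resize(gf[y0-4:y0+h+4,x0-4:x0+w+4],None,fx=8,fy=8,interpolation=cv2.INTER_CUBIC)
    rr=cv2.matchTemplate(b,t,cv2.TM_CCOEFF_NORMED); _,v,_,l=cv2.minMaxLoc(rr); return v,(l[0]/8-4,l[1]/8-4)
print("plug",sh(333,186,15,18)); print("finger L tip",sh(325,180,8,20)); print("finger R tip",sh(350,178,8,20)); print("wrist",sh(335,140,28,20))
m=(cv2.cvtColor(f,cv2.COLOR_BGR2GRAY)<45).astype(np.uint8);m[:187]=0;m[:, :333]=0;m[:,350:]=0;m[204:]=0
n,l,stt,c=cv2.connectedComponentsWithStats(m); print(stt[1:],c[1:]);tf()
d=1*3.0;print("expected shift for 3mm", proj("side",N-50*X)-proj("side",N-47*X))
```

```text
plug (0.996307909488678, (0.0, 0.75))
finger L tip (0.9912877678871155, (-0.125, 0.375))
finger R tip (0.9895393252372742, (0.0, 0.375))
wrist (0.9770119786262512, (-0.125, 0.875))
[[336 191  10  10  77]] [[340.38961039 195.93506494]]
tank-frame TCP x -21.3 y 0.0 z 78.5 | F x -1.0 y 1.7 z -4.7 | M x 0.14 y 0.20 z 0.04
expected shift for 3mm [[0.1457415  0.70699438]]
```

Call:
carry_out(series=[[0,0.05,-0.05,0,0,0,0],[-0.15,0.05,-0.05,0,0,0,0],[-0.3,0.05,-0.05,0,0,0,0],[-0.45,0.05,-0.05,0,0,0,0]])

```text
time: 10.2
tool_pos: [535.7, -46.2, 78.8]
tcp_rot: [[-0.117, 0.993, -0.001], [0.993, 0.117, 0.003], [0.003, -0.001, -1.0]]
force: [1.7, 10.3, -4.9]
grip_width: 45.5
```

Run:
```python
from h import *
upd(-.45,.05,-.05,0);st();tf()
```

```text
cmd [536.31 -47.64  79.05] 6.857000000000003
t 10.2 p [535.73 -46.19  78.82] yaw 6.74 tilt [-0.07  0.18] F [ 1.7 10.3 -4.9] M [ 1.6  -0.27 -0.08] w 45.5 cmd [536.31 -47.64  79.05] 6.86 j [-17.  36. 101.   0.  43. -24.]
tank-frame TCP x -18.6 y -0.4 z 78.8 | F x -10.0 y 3.0 z -4.9 | M x 0.46 y 1.56 z -0.08
```

Call:
carry_out(series=[[0.2,0,0,0,0,0,0],[0.4,0,0,0,0,0,0],[0.6,0,0,0,0,0,0],[0.8,0,0,0,0,0,0]])

```text
time: 10.6
tool_pos: [535.5, -40.3, 78.9]
tcp_rot: [[-0.119, 0.993, 0.0], [0.993, 0.119, -0.001], [-0.001, 0.0, -1.0]]
force: [0.5, -2.6, -8.1]
grip_width: 45.2
```

Run:
```python
from h import *
upd(.8,0,0,0);st();tf();print(monitor.get_obs()['qvel'].round(2))
```

```text
cmd [535.35 -39.7   79.05] 6.857000000000003
t 10.6 p [535.54 -40.33  78.88] yaw 6.85 tilt [ 0.02 -0.05] F [ 0.5 -2.6 -8.1] M [-0.39  0.03  0.04] w 45.2 cmd [535.35 -39.7   79.05] 6.86 j [-16.  36. 102.  -0.  42. -23.]
tank-frame TCP x -24.4 y 0.2 z 78.9 | F x 2.7 y 0.2 z -8.1 | M x -0.08 y -0.39 z 0.04
[ 2.17 -0.27  0.59  0.36 -0.24  1.98]
```

Call:
carry_out(series=[[0.2,0,0,0,0,0,0],[0.4,0,0,0,0,0,0]])

```text
time: 10.8
tool_pos: [534.8, -35.3, 79.2]
tcp_rot: [[-0.119, 0.993, -0.0], [0.993, 0.119, 0.001], [0.001, -0.0, -1.0]]
force: [-0.4, 0.9, -3.7]
grip_width: 45.8
```

Run:
```python
from h import *
upd(.4,0,0,0);st();tf();print(monitor.get_obs()['qvel'].round(2))
```

```text
cmd [534.88 -35.73  79.05] 6.857000000000003
t 10.8 p [534.84 -35.33  79.17] yaw 6.83 tilt [-0.01  0.03] F [-0.4  0.9 -3.7] M [0.03 0.08 0.02] w 45.8 cmd [534.88 -35.73  79.05] 6.86 j [-16.  36. 102.   0.  42. -23.]
tank-frame TCP x -29.5 y 0.1 z 79.2 | F x -0.9 y -0.3 z -3.7 | M x -0.07 y 0.04 z 0.02
[ 2.24 -0.59  0.56  0.23 -0.18  2.  ]
```

Run:
```python
from h import *
for nm,p in [("A tip e",(300.7,183.3)),("B tip e",(375,179.5))]:
    w=onz("side",p,95)-N; print(nm,w@X,w@Y)
t=read_camera("top")[:,:,::-1];cv2.imwrite("pics/g_t.png",t);s=read_camera("side")[:,:,::-1];cv2.imwrite("pics/g_s.png",s)
crop(t,380,210,90,100,6,"pics/g1.png");crop(s,290,130,100,80,8,"pics/g2.png")
tf()
```

```text
A tip e 14.385526381180517 86.37981840832134
B tip e 13.684914564433935 -87.9362141417135
tank-frame TCP x -29.9 y -0.0 z 79.3 | F x -1.5 y -0.4 z -5.2 | M x -0.10 y 0.19 z 0.01
```

Run:
```python
from h import *
def s(nm,p,z):
    w=onz("side",p,z)-N; print(nm,(w@X).round(1),(w@Y).round(1))
print("c: TCP x -108.6"); s("plug",(344.8,217.27),96.4); s("A",(302,203.7),96.4); s("B",(381.5,198.7),96.4)
print("e: TCP x -18.2"); s("plug",(340.47,195.34),95); s("A",(300.7,183.3),95); s("B",(375,179.5),95)
print("nose bore"); s("bore",(338.2,185.0),95)
print("initial on bench");
for nm,p,z in [("plug",(280+455/6-.4,310+330/6-.4),23),("A",(280+108/6-.4,310+225/6-.4),23),("B",(280+675/6-.4,310+115/6-.4),23)]:
    w=onz("side",p,z); g=np.array([507.7,378]);a=np.radians(15.5);x=np.array([np.sin(a),-np.cos(a)]);y=np.array([np.cos(a),np.sin(a)]);print(nm,w.round(1),(w[:2]-g)@x,(w[:2]-g)@y)
```

```text
c: TCP x -108.6
plug -137.1 0.8
A -75.5 87.7
B -73.1 -88.1
e: TCP x -18.2
plug -47.6 0.1
A 14.4 86.4
B 13.7 -87.9
nose bore
bore -2.3 0.4
initial on bench
plug [502.8 400.2  23. ] -22.7331197589669 1.1769083375303477
A [602.4 364.9  23. ] 37.92677199735261 87.77025626489672
B [436.  317.4  23. ] 39.26644917023985 -85.31839304738513
```

Call:
carry_out(series=[[-0.1,0,0.04,0,0,0,0],[-0.3,0,0.04,0,0,0,0],[-0.5,0,0.04,0,0,0,0]])

```text
time: 11.2
tool_pos: [535.1, -40.2, 78.7]
tcp_rot: [[-0.119, 0.993, -0.001], [0.993, 0.119, 0.001], [0.001, -0.001, -1.0]]
force: [-0.2, 2.9, -5.0]
grip_width: 45.4
```

Run:
```python
from h import *
upd(-.5,0,.04,0);st();tf()
```

```text
cmd [535.47 -40.69  78.65] 6.857000000000003
t 11.2 p [535.14 -40.16  78.67] yaw 6.84 tilt [-0.04  0.06] F [-0.2  2.9 -5. ] M [ 0.61  0.03 -0.02] w 45.4 cmd [535.47 -40.69  78.65] 6.86 j [-16.  36. 102.   0.  42. -23.]
tank-frame TCP x -24.6 y -0.2 z 78.7 | F x -2.9 y 0.2 z -5.0 | M x 0.04 y 0.60 z -0.02
```

Call:
carry_out(series=[[-0.2,0,0,0,0,0,0],[-0.4,0,0,0,0,0,0]])

```text
time: 11.4
tool_pos: [535.6, -44.5, 78.6]
tcp_rot: [[-0.119, 0.993, -0.001], [0.993, 0.119, 0.001], [0.001, -0.001, -1.0]]
force: [-0.1, 3.3, -4.4]
grip_width: 45.7
```

Run:
```python
from h import *
upd(-.4,0,0,0);st();tf()
```

```text
cmd [535.95 -44.66  78.65] 6.857000000000003
t 11.4 p [535.65 -44.53  78.56] yaw 6.85 tilt [-0.04  0.03] F [-0.1  3.3 -4.4] M [0.5  0.1  0.02] w 45.7 cmd [535.95 -44.66  78.65] 6.86 j [-17.  36. 101.   0.  43. -24.]
tank-frame TCP x -20.2 y -0.2 z 78.6 | F x -3.3 y 0.3 z -4.4 | M x -0.04 y 0.51 z 0.02
```

Call:
carry_out(series=[[-0.2,0,0,0,0,0,0],[-0.4,0,0,0,0,0,0],[-0.55,0,0,0,0,0,0],[-0.65,0,0,0,0,0,0],[-0.65,0,0,0,0,0,0]])

```text
time: 11.9
tool_pos: [536.0, -46.5, 78.6]
tcp_rot: [[-0.115, 0.993, -0.001], [0.993, 0.115, 0.008], [0.008, -0.0, -1.0]]
force: [1.7, 17.7, -1.6]
grip_width: 45.4
```

Run:
```python
from h import *
upd(-.65,0,0,0);st();tf()
```

```text
cmd [536.73 -51.12  78.65] 6.857000000000003
t 11.9 p [535.96 -46.55  78.6 ] yaw 6.63 tilt [-0.08  0.45] F [ 1.7 17.7 -1.6] M [ 2.94 -0.19 -0.13] w 45.4 cmd [536.73 -51.12  78.65] 6.86 j [-17.  36. 101.   1.  43. -24.]
tank-frame TCP x -18.2 y -0.2 z 78.6 | F x -17.4 y 3.8 z -1.6 | M x 0.54 y 2.90 z -0.13
```

Call:
carry_out(series=[[0.15,0,0,0,0,0,0],[0.3,0,0,0,0,0,0],[0.4,0,0,0,0,0,0],[0.48,0,0,0,0,0,0],[0.48,0,0,0,0,0,0],[0.48,0,0,0,0,0,0]])

```text
time: 12.5
tool_pos: [535.9, -45.9, 78.6]
tcp_rot: [[-0.119, 0.993, -0.001], [0.993, 0.119, 0.001], [0.001, -0.0, -1.0]]
force: [0.5, 5.2, -3.7]
grip_width: 45.6
```

Run:
```python
from h import *
upd(.48,0,0,0);st();tf()
```

```text
cmd [536.15 -46.35  78.65] 6.857000000000003
t 12.5 p [535.88 -45.94  78.56] yaw 6.81 tilt [-0.03  0.06] F [ 0.5  5.2 -3.7] M [ 0.93  0.04 -0.07] w 45.6 cmd [536.15 -46.35  78.65] 6.86 j [-17.  36. 101.   0.  43. -24.]
tank-frame TCP x -18.8 y -0.2 z 78.6 | F x -5.1 y 1.2 z -3.7 | M x 0.07 y 0.93 z -0.07
```

Call:
carry_out(series=[[0.06,0,0,0,0,0,0],[0.12,0,0,0,0,0,0],[0.12,0,0,0,0,0,0],[0.12,0,0,0,0,0,0]])

```text
time: 12.9
tool_pos: [535.9, -45.7, 78.6]
tcp_rot: [[-0.119, 0.993, -0.0], [0.993, 0.119, -0.001], [-0.001, -0.0, -1.0]]
force: [-1.1, 0.2, -4.3]
grip_width: 45.9
```

Run:
```python
from h import *
upd(.12,0,0,0);st();tf()
```

```text
cmd [536.01 -45.16  78.65] 6.857000000000003
t 12.9 p [535.92 -45.71  78.64] yaw 6.86 tilt [-0.01 -0.03] F [-1.1  0.2 -4.3] M [ 0.14  0.35 -0.07] w 45.9 cmd [536.01 -45.16  78.65] 6.86 j [-17.  36. 101.  -0.  43. -24.]
tank-frame TCP x -19.0 y -0.1 z 78.6 | F x -0.4 y -1.1 z -4.3 | M x -0.33 y 0.18 z -0.07
```

Call:
carry_out(series=[[0.06,0,0,0,0,0,0],[0.12,0,0,0,0,0,0],[0.12,0,0,0,0,0,0],[0.12,0,0,0,0,0,0]])

```text
time: 13.3
tool_pos: [536.4, -44.5, 78.7]
tcp_rot: [[-0.119, 0.993, 0.001], [0.993, 0.119, -0.001], [-0.001, 0.001, -1.0]]
force: [-0.6, -2.6, -6.2]
grip_width: 45.5
```

Run:
```python
from h import *
upd(.12,0,0,0);st();tf()
```

```text
cmd [535.87 -43.97  78.65] 6.857000000000003
t 13.3 p [536.44 -44.5   78.68] yaw 6.85 tilt [ 0.06 -0.04] F [-0.6 -2.6 -6.2] M [-0.41  0.05  0.  ] w 45.5 cmd [535.87 -43.97  78.65] 6.86 j [-17.  36. 101.  -0.  42. -23.]
tank-frame TCP x -20.2 y 0.6 z 78.7 | F x 2.5 y -0.9 z -6.2 | M x -0.10 y -0.40 z 0.00
```

Call:
carry_out(series=[[-0.2,0,0,0,0,0,0],[-0.4,0,0,0,0,0,0],[-0.6,0,0,0,0,0,0],[-0.75,0,0,0,0,0,0],[-0.75,0,0,0,0,0,0],[-0.75,0,0,0,0,0,0]])

```text
time: 13.9
tool_pos: [536.5, -46.4, 78.7]
tcp_rot: [[-0.116, 0.993, -0.0], [0.993, 0.116, 0.008], [0.008, 0.001, -1.0]]
force: [2.7, 16.4, -3.5]
grip_width: 45.6
```

Run:
```python
from h import *
upd(-.75,0,0,0);st();tf()
```

```text
cmd [536.76 -51.42  78.65] 6.857000000000003
t 13.9 p [536.45 -46.37  78.7 ] yaw 6.65 tilt [-0.02  0.45] F [ 2.7 16.4 -3.5] M [ 2.6  -0.42 -0.14] w 45.6 cmd [536.76 -51.42  78.65] 6.86 j [-17.  36. 101.   1.  43. -24.]
tank-frame TCP x -18.3 y 0.3 z 78.7 | F x -16.0 y 4.6 z -3.5 | M x 0.73 y 2.53 z -0.14
```

Call:
carry_out(series=[[-0.05,0,0,0,0,0,0],[-0.08,0,0,0,0,0,0],[-0.08,0,0,0,0,0,0],[0.1,0,0,0,0,0,0],[0.25,0,0,0,0,0,0],[0.4,0,0,0,0,0,0],[0.45,0,0,0,0,0,0],[0.45,0,0,0,0,0,0],[0.45,0,0,0,0,0,0.3],[0.45,0,0,0,0,0,0.6],[0.45,0,0,0,0,0,0.6],[0.45,0,0,0,0,0,0.6]])

```text
time: 15.1
tool_pos: [537.0, -47.9, 79.3]
tcp_rot: [[-0.119, 0.993, 0.002], [0.993, 0.119, -0.001], [-0.002, 0.002, -1.0]]
force: [-0.1, -0.6, -0.3]
grip_width: 51.8
```

Run:
```python
from h import *
upd(.45,0,0,0);st();tf()
s=read_camera("side")[:,:,::-1];cv2.imwrite("pics/h_s.png",s)
crop(s,290,120,100,100,6,"pics/h2.png")
e=cv2.imread("pics/e_s.png"); f=cv2.imread("pics/h_s.png")
ge,gf=[cv2.cvtColor(i,cv2.COLOR_BGR2GRAY).astype(np.float32) for i in(e,f)]
x0,y0,w,h=333,186,15,18
t=cv2.resize(ge[y0:y0+h,x0:x0+w],None,fx=8,fy=8,interpolation=cv2.INTER_CUBIC)
b=cv2.resize(gf[y0-4:y0+h+4,x0-4:x0+w+4],None,fx=8,fy=8,interpolation=cv2.INTER_CUBIC)
_,v,_,l=cv2.minMaxLoc(cv2.matchTemplate(b,t,cv2.TM_CCOEFF_NORMED));print("plug shift vs pushed",v,l[0]/8-4,l[1]/8-4)
```

```text
cmd [536.23 -46.95  78.65] 6.857000000000003
t 15.1 p [537.04 -47.89  79.32] yaw 6.86 tilt [ 0.11 -0.08] F [-0.1 -0.6 -0.3] M [-0.05  0.08  0.02] w 51.8 cmd [536.23 -46.95  78.65] 6.86 j [-17.  36. 101.  -0.  43. -24.]
tank-frame TCP x -16.7 y 0.7 z 79.3 | F x 0.6 y -0.2 z -0.3 | M x -0.08 y -0.04 z 0.02
plug shift vs pushed 0.9972084164619446 -0.625 0.375
```

Call:
carry_out(series=[[0,0.08,-0.04,0,0,0,0.6],[0,0.08,-0.04,0,0,0,0.5],[0,0.08,-0.04,0,0,0,0],[0,0.08,-0.04,0,0,0,0],[0,0.08,-0.04,0,0,0,0]], newtons=30)

```text
time: 15.65
tool_pos: [537.0, -47.0, 79.1]
tcp_rot: [[-0.12, 0.993, 0.0], [0.993, 0.12, -0.0], [-0.0, -0.0, -1.0]]
force: [0.0, -1.0, 1.4]
grip_width: 45.9
```

Run:
```python
from h import *
upd(0,.08,-.04,0);st();tf()
```

```text
cmd [537.02 -46.85  79.05] 6.857000000000003
t 15.65 p [537.02 -46.99  79.12] yaw 6.87 tilt [ 0.   -0.02] F [ 0.  -1.   1.4] M [-0.2   0.08 -0.02] w 45.9 cmd [537.02 -46.85  79.05] 6.86 j [-17.  36. 101.  -0.  43. -24.]
tank-frame TCP x -17.6 y 0.8 z 79.1 | F x 1.0 y -0.1 z 1.4 | M x -0.10 y -0.19 z -0.02
```

Call:
carry_out(series=[[-0.1,0,0,0,0,0,0],[-0.2,0,0,0,0,0,0],[-0.2,0,0,0,0,0,0]])

```text
time: 15.95
tool_pos: [537.1, -47.3, 79.1]
tcp_rot: [[-0.119, 0.993, -0.0], [0.993, 0.119, 0.002], [0.002, -0.0, -1.0]]
force: [-0.0, 5.6, 2.5]
grip_width: 45.3
```

Run:
```python
from h import *
upd(-.2,0,0,0);st();tf()
```

```text
cmd [537.26 -48.84  79.05] 6.857000000000003
t 15.95 p [537.06 -47.32  79.12] yaw 6.81 tilt [-0.02  0.14] F [-0.   5.6  2.5] M [ 0.83 -0.06  0.04] w 45.3 cmd [537.26 -48.84  79.05] 6.86 j [-17.  36. 101.   0.  43. -24.]
tank-frame TCP x -17.3 y 0.8 z 79.1 | F x -5.6 y 0.6 z 2.5 | M x 0.16 y 0.82 z 0.04
```

Call:
carry_out(series=[[-0.1,0,-0.03,0,0,0,0],[-0.2,0,-0.05,0,0,0,0],[-0.2,0,-0.05,0,0,0,0]])

```text
time: 16.25
tool_pos: [537.0, -47.6, 79.1]
tcp_rot: [[-0.118, 0.993, -0.001], [0.993, 0.118, 0.005], [0.005, -0.0, -1.0]]
force: [2.1, 12.4, -0.3]
grip_width: 45.5
```

Run:
```python
from h import *
upd(-.2,0,-.05,0);st();tf()
```

```text
cmd [537.5  -50.82  79.55] 6.857000000000003
t 16.25 p [537.02 -47.55  79.14] yaw 6.76 tilt [-0.06  0.3 ] F [ 2.1 12.4 -0.3] M [ 1.73 -0.32  0.07] w 45.5 cmd [537.5  -50.82  79.55] 6.86 j [-17.  36. 101.   0.  43. -24.]
tank-frame TCP x -17.1 y 0.8 z 79.1 | F x -12.0 y 3.5 z -0.3 | M x 0.53 y 1.68 z 0.07
```

Call:
carry_out(series=[[0.1,0,0,0,0,0,0],[0.3,0,0,0,0,0,0.3],[0.3,0,0,0,0,0,0.65],[0.3,0,0,0,0,0,0.65],[0.3,0,-2,0,0,0,0.65],[0.3,0,-6,0,0,0,0.65],[3,0,-9,0,0,0,0.65],[8,0,-10,0,0,0,0.65],[13,0,-10,0,0,0,0.65],[18,0,-10,0,0,0,0.65],[22,0,-10,0,0,0,0.65],[22,0,-10,0,0,0,0.65]])

```text
time: 17.45
tool_pos: [510.1, 171.6, 179.8]
tcp_rot: [[-0.125, 0.992, 0.0], [0.992, 0.125, 0.001], [0.001, 0.0, -1.0]]
force: [-1.0, -0.4, -0.0]
grip_width: 56.8
```

Run:
```python
from h import *
upd(22,0,-10,0);st()
s=read_camera("side")[:,:,::-1];t=read_camera("top")[:,:,::-1];cv2.imwrite("pics/i_s.png",s);cv2.imwrite("pics/i_t.png",t)
crop(s,285,120,110,95,7,"pics/i2.png");crop(t,370,210,100,95,7,"pics/i1.png")
```

```text
cmd [511.23 167.6  179.55] 6.857000000000003
t 17.45 p [510.08 171.63 179.78] yaw 7.17 tilt [0.01 0.07] F [-1.  -0.4 -0. ] M [-0.11  0.05  0.02] w 56.8 cmd [511.23 167.6  179.55] 6.86 j [ 7. 27. 97.  0. 56. -1.]
```

Run:
```python
from h import *
f=lambda x,y:(370+x/7-.43,210+y/7-.43)
for nm,p,z in [("plug end bottom-left",(192,418),95),("plug side top",(195,382),95),("plug side bot",(203,455),95),("grip back top",(220,347),95),("grip back bot",(236,485),95),("grip/cup top",(335,338),95),("grip/cup bot",(352,474),95),("rim top",(452,330),95),("rim bot",(470,460),95),("rim mid crest",(468,400),118),("A lug",(425,310),103),("B lug",(447,470),103),("A tip",(372,110),95),("B tip",(447,655),95)]:
    w=onz("top",f(*p),z)-N; print(nm,(w@X).round(1),(w@Y).round(1))
```

```text
plug end bottom-left -49.4 0.6
plug side top -46.9 11.9
plug side bot -47.6 -11.4
grip back top -37.5 22.2
grip back bot -38.5 -22.0
grip/cup top -0.8 21.2
grip/cup bot -1.7 -22.4
rim top 36.4 19.8
rim bot 35.8 -21.9
rim mid crest 31.6 -5.0
A lug 26.7 26.1
B lug 26.0 -24.8
A tip 21.7 93.4
B tip 19.4 -81.7
```

The top view is clear now. The coupling sits on the adaptor with its plug end at px (397.5,269.5). That puts the plug end at x ≈ -47 against -46 when home, and the lugs at 26.5 against 27, so it is about 1 mm short of home and on the gasket. I'll give it a firm, self-aligning push on the plug with shut fingers, so that nothing can pull it back.

Run:
```python
from h import *
st()
for d in(-85,-62):
    p=N+d*X; p[2]=80; print(d,p.round(1),plan(p,6.857))
```

```text
t 17.55 p [511.14 167.93 179.6 ] yaw 6.99 tilt [ 0.02 -0.04] F [-1.2 -0.3  1.2] M [-0.07 -0.01 -0.03] w 56.6 cmd [511.23 167.6  179.55] 6.86 j [ 6. 27. 97. -0. 56. -1.]
-85 [528.2  19.8  80. ] (array([-14.88,  -0.08,   9.95]), 0.0)
-62 [530.9  -3.   80. ] (array([-17.18,  -0.08,   9.95]), 0.0)
```

Call:
carry_out(series=[[-3,0,0,0,0,0,0],[-7,0,0,0,0,0,0],[-11,0,0,0,0,0,0],[-13.5,0,2,0,0,0,0],[-14.5,0,5,0,0,0,0],[-14.9,-0.1,8,0,0,0,0],[-14.9,-0.1,9.5,0,0,0,0],[-15.2,-0.1,10,0,0,0,0],[-15.8,-0.1,10,0,0,0,0],[-16.4,-0.1,10,0,0,0,0],[-16.8,-0.1,10,0,0,0,0],[-16.8,-0.1,10,0,0,0,0]])

```text
time: 18.75
tool_pos: [531.2, -0.2, 80.5]
tcp_rot: [[-0.119, 0.993, 0.002], [0.993, 0.119, -0.001], [-0.001, 0.002, -1.0]]
force: [0.2, 0.9, 0.7]
grip_width: 0.5
```

Run:
```python
from h import *
upd(-16.8,-.1,10,0);st();tf()
```

```text
cmd [530.3    0.68  79.55] 6.857000000000003
t 18.75 p [ 5.3123e+02 -2.0000e-01  8.0540e+01] yaw 6.81 tilt [ 0.13 -0.03] F [0.2 0.9 0.7] M [-0.07  0.03  0.03] w 0.5 cmd [530.3    0.68  79.55] 6.86 j [-12.  35. 102.  -0.  42. -19.]
tank-frame TCP x -64.8 y 0.7 z 80.5 | F x -0.8 y 0.3 z 0.7 | M x -0.04 y -0.06 z 0.03
```

Approach until contact.

Call:
carry_out(series=[[-0.2,-0.03,0,0,0,0,0],[-0.4,-0.03,0,0,0,0,0],[-0.6,-0.03,0,0,0,0,0],[-0.75,-0.03,0,0,0,0,0],[-0.9,-0.03,0,0,0,0,0]])

```text
time: 19.25
tool_pos: [530.2, -5.2, 79.3]
tcp_rot: [[-0.117, 0.993, -0.002], [0.993, 0.117, 0.005], [0.006, -0.001, -1.0]]
force: [1.7, 14.6, 1.4]
grip_width: 0.5
```

Run:
```python
from h import *
upd(-.9,-.03,0,0);st();tf()
```

```text
cmd [531.07  -8.29  79.55] 6.857000000000003
t 19.25 p [530.19  -5.2   79.32] yaw 6.72 tilt [-0.1   0.31] F [ 1.7 14.6  1.4] M [ 2.34 -0.2   0.14] w 0.5 cmd [531.07  -8.29  79.55] 6.86 j [-13.  36. 102.   0.  42. -20.]
tank-frame TCP x -59.9 y -1.0 z 79.3 | F x -14.3 y 3.5 z 1.4 | M x 0.47 y 2.30 z 0.14
```

Call:
carry_out(series=[[-0.05,0,0,0,0,0,0],[-0.1,0,0,0,0,0,0],[-0.1,0,0,0,0,0,0]])

```text
time: 19.55
tool_pos: [530.2, -5.2, 79.3]
tcp_rot: [[-0.117, 0.993, -0.002], [0.993, 0.117, 0.006], [0.006, -0.001, -1.0]]
force: [1.6, 13.5, 1.0]
grip_width: 0.7
```

Run:
```python
from h import *
upd(-.1,0,0,0);st();tf()
```

```text
cmd [531.19  -9.28  79.55] 6.857000000000003
t 19.55 p [530.17  -5.19  79.33] yaw 6.74 tilt [-0.11  0.36] F [ 1.6 13.5  1. ] M [ 2.23 -0.14  0.05] w 0.7 cmd [531.19  -9.28  79.55] 6.86 j [-13.  36. 102.   0.  42. -20.]
tank-frame TCP x -60.0 y -1.0 z 79.3 | F x -13.2 y 3.2 z 1.0 | M x 0.40 y 2.19 z 0.05
```

Call:
carry_out(series=[[-0.06,0,0,0,0,0,0],[-0.12,0,0,0,0,0,0],[-0.12,0,0,0,0,0,0],[-0.12,0,0,0,0,0,0]])

```text
time: 19.95
tool_pos: [530.1, -5.3, 79.3]
tcp_rot: [[-0.117, 0.993, -0.002], [0.993, 0.117, 0.008], [0.008, -0.001, -1.0]]
force: [1.1, 17.5, 1.6]
grip_width: 0.7
```

Run:
```python
from h import *
upd(-.12,0,0,0);st();tf()
```

```text
cmd [531.34 -10.47  79.55] 6.857000000000003
t 19.95 p [530.09  -5.34  79.3 ] yaw 6.72 tilt [-0.13  0.44] F [ 1.1 17.5  1.6] M [ 2.79 -0.22  0.09] w 0.7 cmd [531.34 -10.47  79.55] 6.86 j [-13.  36. 102.   1.  42. -20.]
tank-frame TCP x -59.8 y -1.1 z 79.3 | F x -17.2 y 3.2 z 1.6 | M x 0.55 y 2.74 z 0.09
```

Call:
carry_out(series=[[1,0,0,0,0,0,0],[3,0,-2,0,0,0,0],[6,0,-6,0,0,0,0],[10,0,-9,0,0,0,0],[14,0,-10,0,0,0,0],[18,0,-10,0,0,0,0],[20,4,-10,0,0,0,0],[20,8,-10,0,0,0,0],[20,9,-10,0,0,0,0]])

```text
time: 20.85
tool_pos: [601.3, 200.0, 180.1]
tcp_rot: [[-0.121, 0.993, 0.006], [0.993, 0.121, -0.0], [-0.001, 0.006, -1.0]]
force: [0.4, -0.8, 0.5]
grip_width: 0.9
```

Run:
```python
from h import *
upd(20,9,-10,0);st()
s=read_camera("side")[:,:,::-1];t=read_camera("top")[:,:,::-1];cv2.imwrite("pics/j_s.png",s);cv2.imwrite("pics/j_t.png",t)
crop(s,285,120,110,95,7,"pics/j2.png");crop(t,392,240,66,60,12,"pics/j1.png")
```

```text
cmd [596.81 198.84 179.55] 6.857000000000003
t 20.85 p [601.27 200.04 180.06] yaw 6.95 tilt [ 0.36 -0.  ] F [ 0.4 -0.8  0.5] M [-0.05  0.05 -0.02] w 0.9 cmd [596.81 198.84 179.55] 6.86 j [ 8. 33. 83. -0. 63.  1.]
```

```bash
cat >> h.py <<'E'
def cam(th,side,hf=12.,r=55.,z=85.,px=25.5,extra=0.):
    """TCP pose pushing arm A(+1)/B(-1) at lever angle th(rad); extra = stand-off along normal"""
    v=np.array([-r,side*(8.5+hf+extra)]); a=-side*th
    d=np.array([np.cos(a)*v[0]-np.sin(a)*v[1],np.sin(a)*v[0]+np.cos(a)*v[1]])+np.array([px,side*25.])
    p=N+d[0]*X+d[1]*Y; p[2]=z
    yaw=96.85-np.degrees(th) if side>0 else -83.15+np.degrees(th)
    return p,yaw
def rel(rows):
    for p,y in rows:
        d,rz=plan(p,y); print([*(float(v) for v in d),0,0,rz,0])
E
python3 - <<'E'
from h import *
st()
p,y=cam(1.45,1,extra=11); q=p.copy();q[2]=178
print((p-N)@X,(p-N)@Y,y); rel([(q,y),(p,y)])
print(proj("top",N+50*X+82*Y))
E
```

```text
t 20.95 p [598.07 198.78 179.16] yaw 6.87 tilt [ 0.04 -0.03] F [0.5 0.4 0. ] M [-0.1   0.05  0.02] w 0.6 cmd [596.81 198.84 179.55] 6.86 j [ 8. 33. 84. -0. 63.  1.]
50.14280690247887 83.3950517421394 13.771119706030632
[-30.47, -0.62, 0.15, 0, 0, np.float64(-6.91), 0]
[-30.47, -0.62, 9.45, 0, 0, np.float64(-6.91), 0]
[[435.97824554 228.88421083]]
```

Call:
carry_out(series=[[-4,0,0,0,0,-1,0],[-8.5,0,0,0,0,-2,0],[-13,-0.2,0,0,0,-3,0],[-17.5,-0.3,0,0,0,-4,0],[-22,-0.4,0,0,0,-5,0],[-26.5,-0.5,0,0,0,-6,0],[-29.5,-0.6,0,0,0,-6.9,0],[-30.5,-0.6,0,0,0,-6.9,0],[-30.5,-0.6,0,0,0,-6.9,0],[-30.5,-0.6,3,0,0,-6.9,0],[-30.5,-0.6,5,0,0,-6.9,0],[-30.5,-0.6,5,0,0,-6.9,0]])

```text
time: 22.15
tool_pos: [623.8, -101.6, 126.5]
tcp_rot: [[-0.239, 0.971, -0.008], [0.971, 0.239, 0.003], [0.005, -0.007, -1.0]]
force: [-0.4, 0.4, 0.1]
grip_width: 0.7
```

Run:
```python
from h import *
upd(-30.5,-.6,5,-6.9);st();tf()
s=read_camera("side")[:,:,::-1];t=read_camera("top")[:,:,::-1];cv2.imwrite("pics/k_s.png",s)
crop(s,265,100,130,110,6,"pics/k2.png")
```

```text
cmd [ 627.27 -104.69  129.55] 13.757000000000003
t 22.15 p [ 623.8  -101.56  126.55] yaw 13.85 tilt [-0.46  0.2 ] F [-0.4  0.4  0.1] M [-0.06  0.04 -0.  ] w 0.7 cmd [ 627.27 -104.69  129.55] 13.76 j [-19.  38.  85.   0.  58. -33.]
tank-frame TCP x 46.9 y 80.5 z 126.5 | F x -0.4 y -0.3 z 0.1 | M x -0.05 y -0.06 z -0.00
```

Call:
carry_out(series=[[0,0,0.5,0,0,0,0],[0,0,1.5,0,0,0,0],[0,0,2.5,0,0,0,0],[0,0,3.5,0,0,0,0],[0,0,4.4,0,0,0,0],[0,0,4.4,0,0,0,0]])

```text
time: 22.85
tool_pos: [626.0, -104.3, 83.5]
tcp_rot: [[-0.238, 0.971, -0.004], [0.971, 0.238, 0.001], [0.002, -0.003, -1.0]]
force: [-0.1, -0.2, -0.5]
grip_width: 0.7
```

Run:
```python
from h import *
upd(0,0,4.4,0);st();tf()
rel([cam(t,1) for t in (1.45,1.35,1.25,1.15,1.05,.95,.85,.75,.65,.55)])
```

```text
cmd [ 627.27 -104.69   85.55] 13.757000000000003
t 22.85 p [ 625.96 -104.35   83.51] yaw 13.75 tilt [-0.21  0.07] F [-0.1 -0.2 -0.5] M [-0.09  0.03  0.03] w 0.7 cmd [ 627.27 -104.69   85.55] 13.76 j [-20.  41.  87.   0.  53. -33.]
tank-frame TCP x 49.9 y 82.3 z 83.5 | F x 0.2 y -0.1 z -0.5 | M x -0.04 y -0.09 z 0.03
[1.13, -0.01, 0.05, 0, 0, np.float64(-0.01), 0]
[1.69, 0.16, 0.05, 0, 0, np.float64(-5.74), 0]
[2.26, 0.28, 0.05, 0, 0, np.float64(-11.47), 0]
[2.85, 0.35, 0.05, 0, 0, np.float64(-17.2), 0]
[3.43, 0.35, 0.05, 0, 0, np.float64(-22.93), 0]
[4.02, 0.3, 0.05, 0, 0, np.float64(-28.66), 0]
[4.59, 0.18, 0.05, 0, 0, np.float64(-34.39), 0]
[5.15, 0.01, 0.05, 0, 0, np.float64(-40.12), 0]
[5.7, -0.21, 0.05, 0, 0, np.float64(-45.85), 0]
[6.21, -0.49, 0.05, 0, 0, np.float64(-51.58), 0]
```

Call:
carry_out(series=[[0.6,0,0,0,0,0,0],[1.1,0,0,0,0,0,0],[1.4,0.1,0,0,0,-3,0],[1.7,0.16,0,0,0,-5.7,0],[2.0,0.22,0,0,0,-8.6,0],[2.3,0.28,0,0,0,-11.5,0],[2.6,0.32,0,0,0,-14.3,0],[2.85,0.35,0,0,0,-17.2,0],[3.1,0.35,0,0,0,-20,0],[3.4,0.35,0,0,0,-23,0]])

```text
time: 23.85
tool_pos: [623.1, -70.5, 86.3]
tcp_rot: [[-0.6, 0.8, 0.002], [0.8, 0.6, -0.001], [-0.001, 0.001, -1.0]]
force: [-0.2, 0.4, -0.7]
grip_width: 0.4
```

Run:
```python
from h import *
upd(3.4,.35,0,-23);st();tf()
s=read_camera("side")[:,:,::-1];cv2.imwrite("pics/l_s.png",s)
crop(s,265,100,130,110,6,"pics/l2.png")
```

```text
cmd [622.58 -70.83  85.55] 36.757000000000005
t 23.85 p [623.13 -70.46  86.32] yaw 36.9 tilt [ 0.1  -0.03] F [-0.2  0.4 -0.7] M [-0.09 -0.05  0.02] w 0.4 cmd [622.58 -70.83  85.55] 36.76 j [-17.  40.  88.   0.  52. -54.]
tank-frame TCP x 15.9 y 83.5 z 86.3 | F x -0.5 y -0.1 z -0.7 | M x 0.04 y -0.10 z 0.02
```

The side view shows lever A swinging with the finger, tip now at crop (235,522). I'll continue to about 0.55 rad.

Run:
```python
from h import *
rel([cam(t,1) for t in (.95,.85,.75,.65,.55,.5,.45,.4)])
```

```text
[0.59, 0.19, 0.05, 0, 0, np.float64(-5.66), 0]
[1.16, 0.31, 0.05, 0, 0, np.float64(-11.39), 0]
[1.75, 0.38, 0.05, 0, 0, np.float64(-17.12), 0]
[2.33, 0.38, 0.05, 0, 0, np.float64(-22.85), 0]
[2.92, 0.33, 0.05, 0, 0, np.float64(-28.58), 0]
[3.21, 0.28, 0.05, 0, 0, np.float64(-31.45), 0]
[3.49, 0.21, 0.05, 0, 0, np.float64(-34.31), 0]
[3.78, 0.14, 0.05, 0, 0, np.float64(-37.17), 0]
```

Call:
carry_out(series=[[0.3,0.1,0,0,0,-2.8,0],[0.6,0.19,0,0,0,-5.7,0],[0.9,0.25,0,0,0,-8.5,0],[1.16,0.31,0,0,0,-11.4,0],[1.45,0.35,0,0,0,-14.2,0],[1.75,0.38,0,0,0,-17.1,0],[2.05,0.38,0,0,0,-20,0],[2.33,0.38,0,0,0,-22.9,0],[2.63,0.36,0,0,0,-25.7,0],[2.92,0.33,0,0,0,-28.6,0]])

```text
time: 24.9
tool_pos: [608.2, -45.1, 86.2]
tcp_rot: [[-0.909, 0.416, 0.002], [0.416, 0.909, -0.0], [-0.002, 0.0, -1.0]]
force: [-0.3, 0.3, 0.9]
grip_width: 0.4
```

Run:
```python
from h import *
upd(2.92,.33,0,-28.6);st();tf()
rel([cam(t,1) for t in (.5,.45,.4,.35,.3,.25,.2,.15,.1,.05,0)])
```

```text
cmd [607.75 -45.46  85.55] 65.357
t 24.9 p [608.22 -45.12  86.2 ] yaw 65.43 tilt [ 0.09 -0.02] F [-0.3  0.3  0.9] M [-0.03 -0.09 -0.03] w 0.4 cmd [607.75 -45.46  85.55] 65.36 j [-15.  39.  91.   0.  50. -80.]
tank-frame TCP x -11.0 y 71.7 z 86.2 | F x -0.4 y -0.3 z 0.9 | M x 0.09 y -0.04 z -0.03
[0.28, 0.09, 0.05, 0, 0, np.float64(-2.85), 0]
[0.56, 0.17, 0.05, 0, 0, np.float64(-5.71), 0]
[0.84, 0.24, 0.05, 0, 0, np.float64(-8.57), 0]
[1.13, 0.29, 0.05, 0, 0, np.float64(-11.44), 0]
[1.42, 0.33, 0.05, 0, 0, np.float64(-14.3), 0]
[1.72, 0.36, 0.05, 0, 0, np.float64(-17.17), 0]
[2.01, 0.37, 0.05, 0, 0, np.float64(-20.03), 0]
[2.3, 0.36, 0.05, 0, 0, np.float64(-22.9), 0]
[2.6, 0.34, 0.05, 0, 0, np.float64(-25.76), 0]
[2.89, 0.31, 0.05, 0, 0, np.float64(-28.63), 0]
[3.18, 0.26, 0.05, 0, 0, np.float64(-31.49), 0]
```

Call:
carry_out(series=[[0.28,0.09,0,0,0,-2.9,0],[0.56,0.17,0,0,0,-5.7,0],[0.84,0.24,0,0,0,-8.6,0],[0.84,0.24,0,0,0,-8.6,0]])

```text
time: 25.3
tool_pos: [601.4, -39.4, 86.2]
tcp_rot: [[-0.961, 0.277, 0.001], [0.277, 0.961, -0.0], [-0.001, 0.0, -1.0]]
force: [0.0, -0.9, -0.0]
grip_width: 0.5
```

```bash
cat >> h.py <<'E'
def tool():
    o=monitor.get_obs(); R=o['tcp_rot']; q,w=cmd(); print("force in tool axes",(R.T@o['force']).round(1),"cmd-meas in tool mm",(R.T@(q-o['tool_pos'])).round(1))
E
python3 - <<'E'
from h import *
upd(.84,.24,0,-8.6);st();tf();tool()
E
```

```text
cmd [601.12 -39.78  85.55] 73.957
t 25.3 p [601.36 -39.38  86.18] yaw 73.94 tilt [ 0.07 -0.01] F [ 0.  -0.9 -0. ] M [-0.02 -0.02 -0.  ] w 0.5 cmd [601.12 -39.78  85.55] 73.96 j [-14.  39.  92.   0.  49. -88.]
tank-frame TCP x -17.5 y 65.6 z 86.2 | F x 0.9 y -0.1 z -0.0 | M x 0.02 y -0.03 z -0.00
force in tool axes [-0.3 -0.8  0. ] cmd-meas in tool mm [ 0.1 -0.4  0.6]
```

Call:
carry_out(series=[[0.29,0.05,0,0,0,-2.9,0],[0.58,0.09,0,0,0,-5.7,0],[0.58,0.09,0,0,0,-5.7,0]])

```text
time: 25.6
tool_pos: [596.1, -37.2, 86.0]
tcp_rot: [[-0.984, 0.181, 0.001], [0.181, 0.984, -0.0], [-0.001, -0.0, -1.0]]
force: [-0.2, -0.5, 0.5]
grip_width: 0.5
```

Run:
```python
from h import *
upd(.58,.09,0,-5.7);st();tf();tool()
s=read_camera("side")[:,:,::-1];cv2.imwrite("pics/m_s.png",s)
crop(s,265,100,130,110,6,"pics/m2.png")
rel([cam(t,1) for t in (.3,.25,.2,.15,.1,.05,0)])
```

```text
cmd [595.8  -37.31  85.55] 79.657
t 25.6 p [596.08 -37.16  86.03] yaw 79.58 tilt [ 0.06 -0.01] F [-0.2 -0.5  0.5] M [-0.03 -0.08  0.03] w 0.5 cmd [595.8  -37.31  85.55] 79.66 j [-14.  38.  93.   0.  49. -94.]
tank-frame TCP x -20.4 y 60.6 z 86.0 | F x 0.5 y -0.2 z 0.5 | M x 0.07 y -0.04 z 0.03
force in tool axes [ 0.1 -0.5 -0.5] cmd-meas in tool mm [ 0.3 -0.2  0.5]
[-0.03, 0.09, 0.05, 0, 0, np.float64(-0.0), 0]
[0.25, 0.18, 0.05, 0, 0, np.float64(-2.87), 0]
[0.53, 0.26, 0.05, 0, 0, np.float64(-5.73), 0]
[0.82, 0.33, 0.05, 0, 0, np.float64(-8.6), 0]
[1.11, 0.38, 0.05, 0, 0, np.float64(-11.46), 0]
[1.4, 0.42, 0.05, 0, 0, np.float64(-14.33), 0]
[1.69, 0.45, 0.05, 0, 0, np.float64(-17.19), 0]
```

Run:
```python
from h import *
w=onz("side",(317.1,194.6),95)-N; print(w@X,w@Y)
```

```text
-39.099195854024565 51.99576758600395
```

Call:
carry_out(series=[[0.13,0.05,0,0,0,-1.4,0],[0.25,0.09,0,0,0,-2.9,0],[0.4,0.13,0,0,0,-4.3,0],[0.53,0.17,0,0,0,-5.7,0]])

```text
time: 26.05
tool_pos: [591.1, -34.7, 85.7]
tcp_rot: [[-0.997, 0.079, 0.001], [0.079, 0.997, -0.0], [-0.001, -0.0, -1.0]]
force: [2.2, 0.1, 0.6]
grip_width: 0.5
```

Run:
```python
from h import *
upd(.53,.17,0,-5.7);st();tf();tool()
```

```text
cmd [590.89 -34.69  85.55] 85.357
t 26.05 p [591.12 -34.7   85.68] yaw 85.45 tilt [ 0.04 -0.01] F [2.2 0.1 0.6] M [ 0.01 -0.27  0.03] w 0.5 cmd [590.89 -34.69  85.55] 85.36 j [ -14.   38.   93.    0.   48. -100.]
tank-frame TCP x -23.4 y 56.0 z 85.7 | F x 0.1 y 2.2 z 0.6 | M x 0.27 y -0.03 z 0.03
force in tool axes [-2.2  0.3 -0.6] cmd-meas in tool mm [ 0.2 -0.   0.1]
```

Call:
carry_out(series=[[0.15,0.03,0,0,0,-1.5,0],[0.3,0.05,0,0,0,-2.9,0],[0.3,0.05,0,0,0,-2.9,0]])

```text
time: 26.35
tool_pos: [587.3, -33.8, 85.4]
tcp_rot: [[-1.0, 0.03, -0.001], [0.03, 1.0, 0.0], [0.001, 0.0, -1.0]]
force: [1.4, -0.2, 0.1]
grip_width: 0.6
```

Run:
```python
from h import *
upd(.3,.05,0,-2.9);st();tf();tool()
```

```text
cmd [587.94 -33.95  85.55] 88.257
t 26.35 p [587.33 -33.82  85.44] yaw 88.31 tilt [-0.06  0.01] F [ 1.4 -0.2  0.1] M [ 0.01 -0.14  0.03] w 0.6 cmd [587.94 -33.95  85.55] 88.26 j [ -14.   38.   94.   -0.   48. -102.]
tank-frame TCP x -24.7 y 52.4 z 85.4 | F x 0.4 y 1.4 z 0.1 | M x 0.15 y -0.00 z 0.03
force in tool axes [-1.4 -0.1 -0.1] cmd-meas in tool mm [-0.6 -0.1 -0.1]
```

Run:
```python
from h import *
s=read_camera("side")[:,:,::-1];cv2.imwrite("pics/n_s.png",s)
crop(s,290,150,90,65,8,"pics/n2.png")
```

Call:
carry_out(series=[[0.15,0.02,0,0,0,-1.5,0],[0.3,0.04,0,0,0,-2.9,0],[0.3,0.04,0,0,0,-2.9,0]])

```text
time: 26.7
tool_pos: [584.3, -33.4, 85.4]
tcp_rot: [[-1.0, -0.021, -0.001], [-0.021, 1.0, 0.0], [0.001, 0.0, -1.0]]
force: [-0.0, -0.5, 0.2]
grip_width: 0.4
```

Run:
```python
from h import *
w=onz("side",(321.8,195.1),95)-N; print(w@X,w@Y)
upd(.3,.04,0,-2.9);st();tf();tool()
```

```text
-42.29384325709687 41.65022683517729
cmd [584.95 -33.46  85.55] 91.15700000000001
t 26.7 p [584.28 -33.39  85.37] yaw 91.21 tilt [-0.07  0.01] F [-0.  -0.5  0.2] M [ 0.02 -0.02 -0.02] w 0.4 cmd [584.95 -33.46  85.55] 91.16 j [ -14.   38.   94.   -0.   48. -105.]
tank-frame TCP x -25.5 y 49.4 z 85.4 | F x 0.5 y -0.1 z 0.2 | M x 0.02 y 0.02 z -0.02
force in tool axes [ 0.1 -0.5 -0.2] cmd-meas in tool mm [-0.7 -0.1 -0.2]
```

Call:
carry_out(series=[[0.15,0.01,0,0,0,-1.4,0],[0.3,0.02,0,0,0,-2.8,0],[0.3,0.02,0,0,0,-2.8,0]])

```text
time: 27.0
tool_pos: [581.6, -33.3, 85.5]
tcp_rot: [[-0.998, -0.07, -0.0], [-0.07, 0.998, -0.0], [0.0, -0.0, -1.0]]
force: [0.4, -0.2, -0.4]
grip_width: 0.4
```

Run:
```python
from h import *
upd(.3,.02,0,-2.8);st();tf();tool()
s=read_camera("side")[:,:,::-1];cv2.imwrite("pics/o_s.png",s)
crop(s,290,150,90,65,8,"pics/o2.png")
```

```text
cmd [581.95 -33.32  85.55] 93.95700000000001
t 27.0 p [581.59 -33.32  85.49] yaw 94.01 tilt [-0.03 -0.  ] F [ 0.4 -0.2 -0.4] M [-0.02 -0.11 -0.04] w 0.4 cmd [581.95 -33.32  85.55] 93.96 j [ -14.   38.   95.   -0.   48. -108.]
tank-frame TCP x -25.9 y 46.7 z 85.5 | F x 0.3 y 0.4 z -0.4 | M x 0.11 y -0.03 z -0.04
force in tool axes [-0.4 -0.2  0.4] cmd-meas in tool mm [-0.4 -0.  -0.1]
```

Run:
```python
from h import *
f=lambda x,y:(392+x/12-.46,240+y/12-.46)
def q(nm,p,z):
    w=onz("top",f(*p),z)-N; print(nm,z,(w@X).round(1),(w@Y).round(1))
for z in (95,107.5): q("hex front up",(568,190),z);q("hex front low",(588,418),z);q("hex back up",(640,185),z);q("hex back low",(676,412),z)
q("rim crest",(533,310),118);q("rim up",(520,230),107);q("rim low",(545,385),107)
q("hex front crest",(600,300),120)
q("plug up",(70,295),95);q("plug low",(88,420),95)
q("lugA",(460,168),103);q("lugB",(500,450),103)
q("bound up",(310,225),95);q("bound low",(330,455),95)
t=cv2.imread("pics/j_t.png"); o=cv2.imread("pics/top0.png")
a=np.hstack([cv2.resize(i[250:285,425:460],None,fx=11,fy=11,interpolation=cv2.INTER_CUBIC) for i in(o,t)]);cv2.imwrite("pics/cmp.png",a)
```

```text
hex front up 95 47.3 21.6
hex front low 95 44.5 -20.8
hex back up 95 60.7 21.1
hex back low 95 60.7 -21.4
hex front up 107.5 43.7 20.2
hex front low 107.5 40.9 -21.7
hex back up 107.5 56.9 19.7
hex back low 107.5 56.9 -22.3
rim crest 118 31.1 -2.0
rim up 107 34.0 13.9
rim low 107 34.2 -14.9
hex front crest 120 42.7 -1.7
plug up 95 -47.0 12.0
plug low 95 -46.9 -11.5
lugA 103 25.9 26.9
lugB 103 25.4 -25.5
bound up 95 -1.0 20.2
bound low 95 -3.6 -22.6
```

Run:
```python
from h import *
for p in [(321.8,195.1),(324.8,194.6),(325.4,191.2)]:
    w=onz("side",p,95)-N; print(p,w@X,w@Y)
s=cv2.imread("pics/o_s.png");n=cv2.imread("pics/n_s.png")
a=np.hstack([cv2.resize(i[180:205,312:345],None,fx=11,fy=11,interpolation=cv2.INTER_CUBIC) for i in(n,s)]);cv2.imwrite("pics/cmp2.png",a)
print(proj("side",[N+(-42)*X+33*Y,N+(-42)*X+37*Y]))
```

```text
(321.8, 195.1) -42.29384325709687 41.65022683517729
(324.8, 194.6) -40.868318015179604 34.7722349813021
(325.4, 191.2) -26.469054456784903 32.186321154731935
[[325.62883654 194.82247852]
 [323.85389158 194.91891396]]
```

Call:
carry_out(series=[[0.1,0,0,0,0,-1,0],[0.2,0,0,0,0,-2,0],[0.3,0,0,0,0,-2.9,0],[0.3,0,0,0,0,-2.9,0]])

```text
time: 27.45
tool_pos: [580.9, -33.4, 86.0]
tcp_rot: [[-0.993, -0.12, 0.005], [-0.12, 0.993, -0.0], [-0.005, -0.001, -1.0]]
force: [4.1, 2.4, -1.5]
grip_width: 0.4
```

Run:
```python
from h import *
upd(.3,0,0,-2.9);st();tf();tool()
```

```text
cmd [578.95 -33.52  85.55] 96.85700000000001
t 27.45 p [580.94 -33.44  86.01] yaw 96.87 tilt [ 0.26 -0.  ] F [ 4.1  2.4 -1.5] M [ 0.34 -0.81 -0.05] w 0.4 cmd [578.95 -33.52  85.55] 96.86 j [ -14.   38.   95.    0.   47. -111.]
tank-frame TCP x -25.9 y 46.0 z 86.0 | F x -1.9 y 4.4 z -1.5 | M x 0.84 y 0.25 z -0.05
force in tool axes [-4.4  1.9  1.5] cmd-meas in tool mm [2.  0.2 0.5]
```

Call:
carry_out(series=[[0.1,0,0,0,0,0,0],[0.2,0,0,0,0,0,0],[0.2,0,0,0,0,0,0]])

```text
time: 27.75
tool_pos: [580.6, -33.6, 86.3]
tcp_rot: [[-0.993, -0.119, 0.008], [-0.119, 0.993, -0.0], [-0.008, -0.001, -1.0]]
force: [7.2, 4.1, -1.5]
grip_width: 0.2
```

Run:
```python
from h import *
upd(.2,0,0,0);st();tf();tool()
```

```text
cmd [576.97 -33.76  85.55] 96.85700000000001
t 27.75 p [580.58 -33.6   86.27] yaw 96.82 tilt [ 0.47 -0.  ] F [ 7.2  4.1 -1.5] M [ 0.61 -1.28 -0.11] w 0.2 cmd [576.97 -33.76  85.55] 96.86 j [ -14.   37.   95.    0.   47. -111.]
tank-frame TCP x -25.7 y 45.7 z 86.3 | F x -3.3 y 7.7 z -1.5 | M x 1.34 y 0.45 z -0.11
force in tool axes [-7.6  3.3  1.6] cmd-meas in tool mm [3.6 0.3 0.7]
```

Call:
carry_out(series=[[-0.5,0,0,0,0,0,0],[-2,0,0,0,0,0,0],[-4,0,-0.5,0,0,0,0],[-5,0,-3,0,0,0,0],[-5,0,-7,0,0,0,0],[-5,3,-9.5,0,0,0,0],[-5,8,-9.5,0,0,0,0],[-5,13,-9.5,0,0,0,0],[-5,18,-9.5,0,0,0,0],[-5,21,-9.5,0,0,0,0],[-5,22,-9.5,0,0,0,0]])

```text
time: 28.85
tool_pos: [597.9, 193.5, 180.1]
tcp_rot: [[-0.992, -0.124, -0.004], [-0.124, 0.992, -0.001], [0.004, -0.0, -1.0]]
force: [-0.7, -0.7, 0.5]
grip_width: 0.2
```

Run:
```python
from h import *
upd(-5,22,-9.5,0);st()
s=read_camera("side")[:,:,::-1];t=read_camera("top")[:,:,::-1];cv2.imwrite("pics/p_s.png",s);cv2.imwrite("pics/p_t.png",t)
crop(s,285,120,110,95,7,"pics/p2.png");crop(t,385,235,75,70,11,"pics/p1.png")
```

```text
cmd [600.34 190.63 180.55] 96.85700000000001
t 28.85 p [597.88 193.53 180.07] yaw 97.13 tilt [-0.21 -0.03] F [-0.7 -0.7  0.5] M [ 0.02  0.02 -0.04] w 0.2 cmd [600.34 190.63 180.55] 96.86 j [  8.  33.  84.  -0.  63. -89.]
```

Run:
```python
from h import *
f=lambda x,y:(385+x/11-.45,235+y/11-.45)
def q(nm,p,z):
    w=onz("top",f(*p),z)-N; print(nm,z,(w@X).round(1),(w@Y).round(1))
q("lever tip",(165,214),95);q("band",(188,215),95);q("lever root",(450,203),95);q("mid",(320,209),95)
q("plug up",(140,320),95);q("plug low",(155,432),95);q("bound up",(362,255),95);q("bound low",(380,470),95);q("grip back up",(187,265),95);q("grip back low",(208,485),95)
a=cv2.cvtColor(cv2.imread("pics/j_t.png"),cv2.COLOR_BGR2GRAY).astype(np.float32);b=cv2.cvtColor(cv2.imread("pics/p_t.png"),cv2.COLOR_BGR2GRAY).astype(np.float32)
def m(nm,x0,y0,w,h,k=10,mg=3):
    T=cv2.resize(a[y0:y0+h,x0:x0+w],None,fx=k,fy=k,interpolation=cv2.INTER_CUBIC);S=cv2.resize(b[y0-mg:y0+h+mg,x0-mg:x0+w+mg],None,fx=k,fy=k,interpolation=cv2.INTER_CUBIC)
    _,v,_,l=cv2.minMaxLoc(cv2.matchTemplate(S,T,cv2.TM_CCOEFF_NORMED));print(nm,round(v,3),l[0]/k-mg,l[1]/k-mg)
m("plug",394,262,12,16);m("grip edge",398,256,30,26);m("lugB",430,273,10,9);m("adaptor hex",440,254,16,24);m("grip-cup",412,260,12,20)
```

```text
lever tip 95 -39.1 34.0
band 95 -34.5 33.3
lever root 95 18.5 30.1
mid 95 -7.7 31.7
plug up 95 -47.1 13.1
plug low 95 -47.2 -9.8
bound up 95 -0.7 21.5
bound low 95 -3.4 -22.2
grip back up 95 -36.1 23.2
grip back low 95 -38.1 -21.6
plug 0.998 0.10000000000000009 -0.5
grip edge 0.988 0.10000000000000009 -0.2999999999999998
lugB 0.991 0.0 -0.10000000000000009
adaptor hex 0.997 0.0 0.10000000000000009
grip-cup 0.998 0.10000000000000009 -0.20000000000000018
```

Lever A looks home in the top picture: band at crop (188,215), parallel to the body. But it went home with about 2 N at most and never bit, and the earlier pull test felt no retention. So the coupling has probably not clicked. I'll reopen A from inside the tip, which also tests whether it is latched, then push harder and swing it again.

Run:
```python
from h import *
def P(x,y,z): p=N+x*X+y*Y; p[2]=z; return p
def lev(th,a=-52,b=-14):
    c,s=np.cos(-th),np.sin(-th); return 25.5+c*a-s*b, 25+s*a+c*b
rel([(P(-80,27,178),51.85),(P(-80,27,86),51.85),(P(-62,27,86),51.85)])
for t in(.3,.5,.7,.9,1.1,1.25): print(t,np.round(lev(t),1))
```

```text
[6.51, -16.6, 0.25, 0, 0, 45.01, 0]
[6.51, -16.6, 9.45, 0, 0, 45.01, 0]
[6.51, -18.4, 9.45, 0, 0, 45.01, 0]
0.3 [-28.3  27. ]
0.5 [-26.8  37.6]
0.7 [-23.3  47.8]
0.9 [-17.8  57. ]
1.1 [-10.6  65. ]
1.25 [-4.2 69.9]
```

Call:
carry_out(series=[[1,-3,0,0,0,7,0],[2.5,-6.5,0,0,0,15,0],[4,-10,0,0,0,23,0],[5.5,-13.5,0,0,0,31,0],[6.5,-16,0.5,0,0,38,0],[6.5,-16.6,3,0,0,45,0],[6.5,-16.6,6,0,0,45,0],[6.5,-16.6,8.5,0,0,45,0],[6.5,-16.6,9.4,0,0,45,0],[6.5,-17.4,9.4,0,0,45,0],[6.5,-18.1,9.4,0,0,45,0],[6.5,-18.4,9.4,0,0,45,0]])

```text
time: 30.15
tool_pos: [559.1, -1.4, 87.9]
tcp_rot: [[-0.786, 0.618, 0.003], [0.618, 0.786, -0.001], [-0.003, 0.001, -1.0]]
force: [-0.1, -1.0, 0.5]
grip_width: 0.5
```

Run:
```python
from h import *
upd(6.5,-18.4,9.4,45);st();tf()
def P(x,y,z=86): p=N+x*X+y*Y; p[2]=z; return p
rel([(P(*a),51.85) for a in [(-58,27),(-56,29),(-53,34),(-50,40),(-44,48),(-36,56),(-28,63),(-20,68),(-12,72)]])
s=read_camera("side")[:,:,::-1];cv2.imwrite("pics/q_s.png",s);crop(s,285,130,90,80,8,"pics/q2.png")
```

```text
cmd [5.5778e+02 1.9000e-01 8.6550e+01] 51.85700000000001
t 30.15 p [559.13  -1.35  87.88] yaw 51.8 tilt [ 0.17 -0.06] F [-0.1 -1.   0.5] M [-0.05  0.03  0.  ] w 0.5 cmd [5.5778e+02 1.9000e-01 8.6550e+01] 51.86 j [-12.  36.  98.  -0.  45. -63.]
tank-frame TCP x -60.3 y 28.2 z 87.9 | F x 1.0 y -0.2 z 0.5 | M x -0.04 y -0.04 z 0.00
[-0.28, -0.29, 0.05, 0, 0, 0.01, 0]
[-0.56, -0.29, 0.05, 0, 0, 0.01, 0]
[-1.13, -0.15, 0.05, 0, 0, 0.01, 0]
[-1.76, 0.07, 0.05, 0, 0, 0.01, 0]
[-2.75, 0.21, 0.05, 0, 0, 0.01, 0]
[-3.88, 0.21, 0.05, 0, 0, 0.01, 0]
[-4.95, 0.14, 0.05, 0, 0, 0.01, 0]
[-5.86, -0.08, 0.05, 0, 0, 0.01, 0]
[-6.71, -0.36, 0.05, 0, 0, 0.01, 0]
```

Call:
carry_out(series=[[-0.28,-0.29,0,0,0,0,0],[-0.56,-0.29,0,0,0,0,0],[-0.85,-0.22,0,0,0,0,0],[-1.13,-0.15,0,0,0,0,0],[-1.13,-0.15,0,0,0,0,0]])

```text
time: 30.7
tool_pos: [566.0, -7.8, 86.5]
tcp_rot: [[-0.787, 0.617, 0.0], [0.617, 0.787, 0.0], [-0.0, 0.0, -1.0]]
force: [-0.5, 0.2, 0.2]
grip_width: 0.2
```

Run:
```python
from h import *
upd(-1.13,-.15,0,0);st();tf()
```

```text
cmd [565.74  -7.97  86.55] 51.85700000000001
t 30.7 p [566.05  -7.83  86.52] yaw 51.87 tilt [0.01 0.  ] F [-0.5  0.2  0.2] M [ 0.08  0.06 -0.  ] w 0.2 cmd [565.74  -7.97  86.55] 51.86 j [-12.  37.  97.   0.  46. -64.]
tank-frame TCP x -53.1 y 34.3 z 86.5 | F x -0.3 y -0.5 z 0.2 | M x -0.05 y 0.08 z -0.00
```

Call:
carry_out(series=[[-0.35,0.12,0,0,0,0,0],[-0.65,0.22,0,0,0,0,0],[-1.1,0.3,0,0,0,0,0],[-1.62,0.36,0,0,0,0,0]])

```text
time: 31.1
tool_pos: [581.4, -15.4, 86.6]
tcp_rot: [[-0.787, 0.617, 0.001], [0.617, 0.787, -0.0], [-0.001, 0.0, -1.0]]
force: [-0.3, 1.4, -0.3]
grip_width: 0.4
```

Run:
```python
from h import *
upd(-1.62,.36,0,0);st();tf()
s=read_camera("side")[:,:,::-1];cv2.imwrite("pics/r_s.png",s);crop(s,285,130,90,80,8,"pics/r2.png")
```

```text
cmd [580.7  -15.14  86.55] 51.85700000000001
t 31.1 p [581.35 -15.36  86.58] yaw 51.87 tilt [ 0.03 -0.01] F [-0.3  1.4 -0.3] M [0.   0.03 0.05] w 0.4 cmd [580.7  -15.14  86.55] 51.86 j [-13.  38.  95.  -0.  48. -64.]
tank-frame TCP x -43.8 y 48.6 z 86.6 | F x -1.5 y -0.1 z -0.3 | M x -0.03 y 0.01 z 0.05
```

Run:
```python
from h import *
def P(x,y,z=86.5): p=N+x*X+y*Y; p[2]=z; return p
rel([(P(*a),51.857) for a in [(-36,56),(-28,63),(-20,69),(-12,74),(-5,77),(-40,80)]])
```

```text
[-1.13, -0.0, 0.0, 0, 0, 0.0, 0]
[-2.2, -0.07, 0.0, 0, 0, 0.0, 0]
[-3.19, -0.22, 0.0, 0, 0, 0.0, 0]
[-4.1, -0.43, 0.0, 0, 0, 0.0, 0]
[-4.81, -0.71, 0.0, 0, 0, 0.0, 0]
[-2.55, 1.98, 0.0, 0, 0, 0.0, 0]
```

Open A, then back away and up, so I can see.

Call:
carry_out(series=[[-0.6,0,0,0,0,0,0],[-1.13,0,0,0,0,0,0],[-1.7,0,0,0,0,0,0],[-2.2,-0.07,0,0,0,0,0],[-2.7,-0.15,0,0,0,0,0],[-3.2,-0.22,0,0,0,0,0],[-3.7,-0.33,0,0,0,0,0],[-4.1,-0.43,0,0,0,0,0],[-4.5,-0.6,0,0,0,0,0],[-4.8,-0.7,0,0,0,0,0],[-2.6,2,0,0,0,0,0],[-2.6,2,-1,0,0,0,0]])

```text
time: 32.35
tool_pos: [611.7, -12.6, 95.4]
tcp_rot: [[-0.788, 0.616, -0.004], [0.616, 0.788, 0.002], [0.005, -0.001, -1.0]]
force: [-0.0, 0.0, -0.4]
grip_width: 0.8
```

Run:
```python
from h import *
upd(-2.6,2,-1,0);st();tf()
s=read_camera("side")[:,:,::-1];cv2.imwrite("pics/s_s.png",s);crop(s,265,110,120,100,6,"pics/s2.png")
def P(x,y,z=86.5): p=N+x*X+y*Y; p[2]=z; return p
rel([(P(*a),6.857) for a in [(-85,40,110),(-85,-1,80),(-66,-1,80),(-60,-1,80)]])
```

```text
cmd [613.5  -15.47  96.55] 51.85700000000001
t 32.35 p [611.72 -12.64  95.37] yaw 51.97 tilt [-0.24  0.12] F [-0.   0.  -0.4] M [-0.05  0.02 -0.01] w 0.8 cmd [613.5  -15.47  96.55] 51.86 j [-12.  39.  90.   0.  52. -64.]
tank-frame TCP x -42.8 y 79.1 z 95.4 | F x -0.0 y -0.0 z -0.4 | M x -0.03 y -0.05 z -0.01
[6.06, 0.33, -1.35, 0, 0, 45.0, 0]
[8.96, -2.57, 1.65, 0, 0, 45.0, 0]
[7.62, -3.91, 1.65, 0, 0, 45.0, 0]
[7.19, -4.34, 1.65, 0, 0, 45.0, 0]
```

Call:
carry_out(series=[[2,0.3,-1.4,0,0,8,0],[4,0.3,-1.4,0,0,16,0],[6,0.3,-1.4,0,0,24,0],[7.5,-1,-0.5,0,0,32,0],[9,-2.6,0.5,0,0,40,0],[9,-2.6,1.6,0,0,45,0],[9,-2.6,1.6,0,0,45,0],[8.3,-3.2,1.6,0,0,45,0],[7.6,-3.9,1.6,0,0,45,0],[7.3,-4.2,1.6,0,0,45,0],[7.3,-4.2,1.6,0,0,45,0]])

```text
time: 33.5
tool_pos: [530.9, -4.3, 80.9]
tcp_rot: [[-0.118, 0.993, 0.001], [0.993, 0.118, -0.0], [-0.0, 0.001, -1.0]]
force: [-0.1, 0.4, -0.1]
grip_width: 0.4
```

Run:
```python
from h import *
upd(7.3,-4.2,1.6,45);st();tf();tool()
```

```text
cmd [530.15  -3.42  80.55] 6.8570000000000135
t 33.5 p [530.86  -4.34  80.87] yaw 6.8 tilt [ 0.06 -0.01] F [-0.1  0.4 -0.1] M [-0.07  0.02  0.01] w 0.4 cmd [530.15  -3.42  80.55] 6.86 j [-13.  35. 102.   0.  42. -19.]
tank-frame TCP x -60.7 y -0.2 z 80.9 | F x -0.5 y -0.1 z -0.1 | M x -0.03 y -0.07 z 0.01
force in tool axes [ 0.5 -0.1  0.1] cmd-meas in tool mm [ 1.  -0.6  0.3]
```

Call:
carry_out(series=[[-0.2,0,0,0,-0.2,0,0],[-0.4,0,0,0,-0.4,0,0],[-0.6,0,0,0,-0.6,0,0],[-0.7,0,0,0,-0.6,0,0],[-0.8,0,0,0,-0.6,0,0],[-0.8,0,0,0,-0.6,0,0]])

```text
time: 34.1
tool_pos: [530.2, -5.6, 80.5]
tcp_rot: [[-0.117, 0.993, 0.0], [0.993, 0.117, -0.002], [-0.002, -0.0, -1.0]]
force: [2.2, 20.5, 1.0]
grip_width: 0.5
```

Run:
```python
from h import *
upd(-.8,0,0,0);st();tf();tool()
```

```text
cmd [531.11 -11.36  80.55] 6.8570000000000135
t 34.1 p [530.21  -5.62  80.47] yaw 6.69 tilt [ 0.  -0.1] F [ 2.2 20.5  1. ] M [ 3.37 -0.37  0.15] w 0.5 cmd [531.11 -11.36  80.55] 6.86 j [-13.  35. 103.  -0.  42. -19.]
tank-frame TCP x -59.5 y -1.0 z 80.5 | F x -20.1 y 4.7 z 1.0 | M x 0.77 y 3.30 z 0.15
force in tool axes [20.1  4.6 -1. ] cmd-meas in tool mm [-5.8  0.2 -0.1]
```

Call:
carry_out(series=[[0.1,0.05,0,0,0,0,0],[0.1,0.1,0,0,0,0,0],[0.1,0.15,0,0,0,0,0],[0.1,0.15,0,0,0,0,0]])

```text
time: 34.5
tool_pos: [530.5, -5.4, 80.4]
tcp_rot: [[-0.118, 0.993, -0.002], [0.993, 0.118, -0.003], [-0.003, -0.003, -1.0]]
force: [-0.6, 16.0, 2.2]
grip_width: 0.3
```

Run:
```python
from h import *
upd(.1,.15,0,0);st();tf();tool()
```

```text
cmd [532.48 -10.19  80.55] 6.8570000000000135
t 34.5 p [530.48  -5.42  80.36] yaw 6.76 tilt [-0.14 -0.2 ] F [-0.6 16.   2.2] M [2.56 0.01 0.05] w 0.3 cmd [532.48 -10.19  80.55] 6.86 j [-13.  36. 102.  -0.  42. -19.]
tank-frame TCP x -59.7 y -0.7 z 80.4 | F x -16.0 y 1.4 z 2.2 | M x 0.29 y 2.54 z 0.05
force in tool axes [16.   1.3 -2.3] cmd-meas in tool mm [-5.   1.4 -0.2]
```

Call:
carry_out(series=[[-0.05,0.07,-0.04,0,0,0,0],[-0.1,0.07,-0.06,0,0,0,0],[-0.15,0.07,-0.06,0,0,0,0],[-0.15,0.07,-0.06,0,0,0,0]])

```text
time: 34.9
tool_pos: [530.5, -5.6, 80.5]
tcp_rot: [[-0.117, 0.993, -0.004], [0.993, 0.117, -0.001], [-0.001, -0.004, -1.0]]
force: [-0.0, 19.3, 0.2]
grip_width: 0.3
```

Run:
```python
from h import *
upd(-.15,.07,-.06,0);st();tf();tool()
s=read_camera("side")[:,:,::-1];cv2.imwrite("pics/t_s.png",s);crop(s,285,140,100,75,8,"pics/t2.png")
```

```text
cmd [533.35 -11.6   81.15] 6.8570000000000135
t 34.9 p [530.47  -5.58  80.55] yaw 6.7 tilt [-0.24 -0.07] F [-0.  19.3  0.2] M [ 3.25 -0.02 -0.01] w 0.3 cmd [533.35 -11.6   81.15] 6.86 j [-13.  36. 102.  -0.  42. -19.]
tank-frame TCP x -59.5 y -0.7 z 80.5 | F x -19.1 y 2.3 z 0.2 | M x 0.41 y 3.23 z -0.01
force in tool axes [19.1  2.2 -0.2] cmd-meas in tool mm [-6.3  2.2 -0.6]
```

Call:
carry_out(series=[[0,0.15,0,0,0,0,0],[0,0.3,0,0,0,0,0],[0,0.1,0,0,0,0,0],[0,-0.1,0,0,0,0,0],[0,0.05,-0.2,0,0,0,0],[0,0.1,0.2,0,0,0,0],[0,0.1,0,0,0,0,0]])

```text
time: 35.65
tool_pos: [530.3, -5.4, 80.3]
tcp_rot: [[-0.117, 0.993, -0.007], [0.993, 0.117, -0.001], [-0.0, -0.007, -1.0]]
force: [-1.8, 18.8, -0.8]
grip_width: 0.8
```

Run:
```python
from h import *
upd(0,.1,0,0);st();tf();tool()
```

```text
cmd [534.34 -11.48  81.15] 6.8570000000000135
t 35.65 p [530.35  -5.41  80.31] yaw 6.73 tilt [-0.39 -0.07] F [-1.8 18.8 -0.8] M [3.03 0.26 0.01] w 0.8 cmd [534.34 -11.48  81.15] 6.86 j [-13.  36. 102.  -0.  43. -19.]
tank-frame TCP x -59.7 y -0.8 z 80.3 | F x -18.8 y 0.4 z -0.8 | M x 0.11 y 3.04 z 0.01
force in tool axes [18.8  0.4  0.8] cmd-meas in tool mm [-6.5  3.2 -0.9]
```

Call:
carry_out(series=[[-0.08,0.02,0,0,0,0,0],[-0.16,0.03,0,0,0,0,0],[-0.16,0.03,0,0,0,0,0]])

```text
time: 35.95
tool_pos: [530.4, -5.7, 80.3]
tcp_rot: [[-0.116, 0.993, -0.008], [0.993, 0.116, 0.001], [0.002, -0.007, -1.0]]
force: [-1.3, 23.8, 1.1]
grip_width: 0.6
```

Run:
```python
from h import *
upd(-.16,.03,0,0);st();tf();tool()
```

```text
cmd [534.83 -13.03  81.15] 6.8570000000000135
t 35.95 p [530.37  -5.7   80.32] yaw 6.67 tilt [-0.43  0.05] F [-1.3 23.8  1.1] M [3.81 0.3  0.  ] w 0.6 cmd [534.83 -13.03  81.15] 6.86 j [-13.  36. 102.  -0.  43. -19.]
tank-frame TCP x -59.4 y -0.8 z 80.3 | F x -23.7 y 1.5 z 1.1 | M x 0.15 y 3.81 z 0.00
force in tool axes [23.7  1.5 -1.1] cmd-meas in tool mm [-7.8  3.6 -0.9]
```

Run:
```python
from h import *
def P(x,y,z=86.5): p=N+x*X+y*Y; p[2]=z; return p
rel([(P(*a),6.857) for a in [(-75,0,81),(-75,0,130),(-19,0,130),(-19,0,78.6)]])
```

```text
[2.34, -0.27, 0.01, 0, 0, 0.0, 0]
[2.34, -0.27, -4.89, 0, 0, 0.0, 0]
[-3.26, -0.27, -4.89, 0, 0, 0.0, 0]
[-3.26, -0.27, 0.25, 0, 0, 0.0, 0]
```

Call:
carry_out(series=[[1,0,0,0,0.3,0,0],[2.3,-0.27,-0.5,0,0.6,0,0.3],[2.3,-0.27,-4,0,0.6,0,0.75],[0.5,-0.27,-4.9,0,0.6,0,0.75],[-2,-0.27,-4.9,0,0.6,0,0.75],[-3.3,-0.27,-4.9,0,0.6,0,0.75],[-3.3,-0.27,-3.5,0,0.6,0,0.75],[-3.3,-0.27,-1.5,0,0.6,0,0.75],[-3.3,-0.27,0.2,0,0.6,0,0.75],[-3.3,-0.27,0.25,0,0.6,0,0.5],[-3.3,-0.27,0.25,0,0.6,0,0.3],[-3.3,-0.27,0.25,0,0.6,0,0]], newtons=20)

```text
time: 37.15
tool_pos: [536.4, -46.2, 79.6]
tcp_rot: [[-0.119, 0.993, 0.001], [0.993, 0.119, -0.0], [-0.0, 0.001, -1.0]]
force: [-0.6, -0.4, -0.2]
grip_width: 47.3
```

Call:
carry_out(series=[[0,0,0,0,0,0,0],[0,0,0,0,0,0,0]], newtons=40)

```text
time: 37.35
tool_pos: [536.1, -46.1, 79.6]
tcp_rot: [[-0.12, 0.993, 0.0], [0.993, 0.12, -0.0], [-0.0, 0.0, -1.0]]
force: [-1.6, -1.2, 0.6]
grip_width: 46.0
```

Run:
```python
from h import *
upd(-3.3,-.27,.25,0);st();tf();tool()
```

```text
cmd [536.09 -46.11  78.65] 6.8570000000000135
t 37.35 p [536.11 -46.13  79.6 ] yaw 6.87 tilt [ 0.03 -0.02] F [-1.6 -1.2  0.6] M [-0.09  0.15 -0.  ] w 46.0 cmd [536.09 -46.11  78.65] 6.86 j [-17.  36. 101.  -0.  43. -24.]
tank-frame TCP x -18.6 y 0.0 z 79.6 | F x 1.0 y -1.7 z 0.6 | M x -0.16 y -0.07 z -0.00
force in tool axes [-1.  -1.7 -0.6] cmd-meas in tool mm [ 0. -0.  1.]
```

Call:
carry_out(series=[[0.05,0,0,0,0,0,0],[0.1,0,0,0,0,0,0],[0.1,0,0,0,0,0,0]])

```text
time: 37.65
tool_pos: [536.2, -45.6, 79.4]
tcp_rot: [[-0.119, 0.993, 0.001], [0.993, 0.119, -0.001], [-0.001, 0.001, -1.0]]
force: [-1.3, -2.8, 1.2]
grip_width: 45.6
```

Run:
```python
from h import *
upd(.1,0,0,0);st();tf();tool()
```

```text
cmd [535.97 -45.12  78.65] 6.8570000000000135
t 37.65 p [536.22 -45.6   79.35] yaw 6.86 tilt [ 0.04 -0.04] F [-1.3 -2.8  1.2] M [-0.63  0.24 -0.08] w 45.6 cmd [535.97 -45.12  78.65] 6.86 j [-17.  36. 101.  -0.  43. -24.]
tank-frame TCP x -19.1 y 0.2 z 79.4 | F x 2.6 y -1.6 z 1.2 | M x -0.31 y -0.60 z -0.08
force in tool axes [-2.6 -1.6 -1.2] cmd-meas in tool mm [ 0.5 -0.2  0.7]
```

Call:
carry_out(series=[[-0.2,0,-0.03,0,-0.4,0,0],[-0.35,0,-0.03,0,-1.2,0,0],[-0.4,0,-0.03,0,-1.8,0.6,0],[-0.45,0,-0.03,0,-1,1.2,0],[-0.45,0,-0.03,0,-0.2,0,0],[-0.45,0,-0.03,0,-0.6,-1.2,0],[-0.45,0,-0.03,0,-1.4,-0.6,0],[-0.45,0,-0.03,0,-0.5,0,0],[-0.45,0,-0.03,0,-0.5,0,0]])

```text
time: 38.55
tool_pos: [536.5, -49.5, 79.4]
tcp_rot: [[-0.119, 0.993, 0.001], [0.993, 0.119, -0.007], [-0.007, -0.0, -1.0]]
force: [-0.8, 3.8, 2.6]
grip_width: 45.7
```

Run:
```python
from h import *
upd(-.45,0,-.03,0);st();tf();tool()
```

```text
cmd [536.51 -49.59  78.95] 6.8570000000000135
t 38.55 p [536.5  -49.48  79.44] yaw 6.82 tilt [ 0.05 -0.42] F [-0.8  3.8  2.6] M [0.51 0.04 0.05] w 45.7 cmd [536.51 -49.59  78.95] 6.86 j [-17.  36. 101.  -1.  42. -23.]
tank-frame TCP x -15.2 y 0.0 z 79.4 | F x -3.9 y -0.4 z 2.6 | M x 0.02 y 0.51 z 0.05
force in tool axes [ 3.9 -0.4 -2.6] cmd-meas in tool mm [-0.1 -0.   0.5]
```

Rocking freed it: the tool moved 3.5 mm further in with only 4 N, so the earlier stop was a jam. I'll continue to the gasket.

Call:
carry_out(series=[[-0.1,0,0,0,0,0,0],[-0.2,0,0,0,0,0,0],[-0.2,0,0,0,0,0,0]])

```text
time: 38.85
tool_pos: [536.5, -49.7, 79.5]
tcp_rot: [[-0.118, 0.993, 0.001], [0.993, 0.118, -0.005], [-0.005, -0.0, -1.0]]
force: [0.3, 8.9, 3.2]
grip_width: 46.0
```

Run:
```python
from h import *
upd(-.2,0,0,0);st();tf();tool()
```

```text
cmd [536.75 -51.58  78.95] 6.8570000000000135
t 38.85 p [536.48 -49.75  79.45] yaw 6.78 tilt [ 0.04 -0.3 ] F [0.3 8.9 3.2] M [ 1.43 -0.04  0.07] w 46.0 cmd [536.75 -51.58  78.95] 6.86 j [-17.  36. 101.  -0.  43. -24.]
tank-frame TCP x -15.0 y -0.0 z 79.5 | F x -8.8 y 1.4 z 3.2 | M x 0.21 y 1.41 z 0.07
force in tool axes [ 8.8  1.4 -3.3] cmd-meas in tool mm [-1.8  0.1  0.5]
```

Call:
carry_out(series=[[-0.05,0,-0.05,0,-0.7,0,0],[-0.1,0,-0.06,0,-1,0.8,0],[-0.1,0,-0.06,0,0,1.2,0],[-0.1,0,-0.06,0,0.6,0,0],[-0.1,0,-0.06,0,0,-1.2,0],[-0.1,0,-0.06,0,-0.8,-0.6,0],[-0.1,0,-0.06,0,0,0,0],[-0.1,0,-0.06,0,0,0,0]])

```text
time: 39.65
tool_pos: [536.5, -50.1, 79.7]
tcp_rot: [[-0.117, 0.993, 0.0], [0.993, 0.117, -0.004], [-0.004, -0.0, -1.0]]
force: [1.4, 12.2, 0.0]
grip_width: 45.5
```

Run:
```python
from h import *
upd(-.1,0,-.06,0);st();tf();tool()
```

```text
cmd [536.87 -52.57  79.55] 6.8570000000000135
t 39.65 p [536.51 -50.05  79.67] yaw 6.74 tilt [ 0.01 -0.22] F [ 1.4 12.2  0. ] M [ 1.81 -0.22  0.08] w 45.5 cmd [536.87 -52.57  79.55] 6.86 j [-17.  36. 101.  -0.  43. -24.]
tank-frame TCP x -14.7 y -0.0 z 79.7 | F x -12.0 y 2.8 z 0.0 | M x 0.43 y 1.77 z 0.08
force in tool axes [12.   2.8 -0.1] cmd-meas in tool mm [-2.5  0.1  0.1]
```

Now go up to about 17 N.

Call:
carry_out(series=[[-0.06,0,0,0,0,0,0],[-0.13,0,0,0,0,0,0],[-0.13,0,0,0,0,0,0]])

```text
time: 39.95
tool_pos: [536.5, -50.1, 79.6]
tcp_rot: [[-0.117, 0.993, -0.0], [0.993, 0.117, -0.002], [-0.002, -0.0, -1.0]]
force: [1.4, 16.1, 1.6]
grip_width: 46.0
```

Run:
```python
from h import *
upd(-.13,0,0,0);st();tf();tool()
```

```text
cmd [537.02 -53.86  79.55] 6.8570000000000135
t 39.95 p [536.48 -50.12  79.64] yaw 6.73 tilt [-0.   -0.13] F [ 1.4 16.1  1.6] M [ 2.36 -0.32  0.09] w 46.0 cmd [537.02 -53.86  79.55] 6.86 j [-17.  36. 101.  -0.  43. -24.]
tank-frame TCP x -14.6 y -0.1 z 79.6 | F x -15.8 y 3.3 z 1.6 | M x 0.60 y 2.31 z 0.09
force in tool axes [15.8  3.3 -1.6] cmd-meas in tool mm [-3.8  0.1  0.1]
```

Call:
carry_out(series=[[-0.04,0,0,0,0,0,0],[-0.04,0,0,0,0,0,0],[0.15,0,0,0,0,0,0],[0.35,0,0,0,0,0,0],[0.5,0,0,0,0,0,0],[0.5,0,0,0,0,0,0],[0.5,0,0,0,0,0,0]])

```text
time: 40.65
tool_pos: [536.5, -49.4, 79.7]
tcp_rot: [[-0.119, 0.993, 0.001], [0.993, 0.119, -0.009], [-0.009, 0.0, -1.0]]
force: [0.2, -0.0, -1.8]
grip_width: 45.9
```

Run:
```python
from h import *
upd(.5,0,0,0);st();tf();tool()
```

```text
cmd [536.43 -48.89  79.55] 6.8570000000000135
t 40.65 p [536.53 -49.41  79.74] yaw 6.83 tilt [ 0.06 -0.51] F [ 0.2 -0.  -1.8] M [-0.03  0.04  0.04] w 45.9 cmd [536.43 -48.89  79.55] 6.86 j [-17.  36. 101.  -1.  42. -23.]
tank-frame TCP x -15.3 y 0.1 z 79.7 | F x 0.0 y 0.1 z -1.8 | M x -0.04 y -0.02 z 0.04
force in tool axes [-0.   0.1  1.8] cmd-meas in tool mm [ 0.5 -0.   0.2]
```

Call:
carry_out(series=[[0.07,0,0,0,0,0,0],[0.15,0,0,0,0,0,0],[0.15,0,0,0,0,0,0]])

```text
time: 40.95
tool_pos: [536.3, -47.7, 79.9]
tcp_rot: [[-0.119, 0.993, 0.001], [0.993, 0.119, -0.009], [-0.009, 0.0, -1.0]]
force: [0.2, -1.9, -2.6]
grip_width: 45.7
```

Run:
```python
from h import *
upd(.15,0,0,0);st();tf();tool()
```

```text
cmd [536.25 -47.41  79.55] 6.8570000000000135
t 40.95 p [536.28 -47.66  79.91] yaw 6.83 tilt [ 0.07 -0.5 ] F [ 0.2 -1.9 -2.6] M [-0.23 -0.02 -0.01] w 45.7 cmd [536.25 -47.41  79.55] 6.86 j [-17.  36. 101.  -1.  42. -23.]
tank-frame TCP x -17.1 y 0.0 z 79.9 | F x 1.9 y -0.1 z -2.6 | M x -0.01 y -0.23 z -0.01
force in tool axes [-1.9 -0.1  2.7] cmd-meas in tool mm [ 0.3 -0.   0.4]
```

Run:
```python
from h import *
s=read_camera("side")[:,:,::-1];cv2.imwrite("pics/u_s.png",s);crop(s,290,120,100,100,6,"pics/u2.png")
def plug(n):
    g=cv2.cvtColor(cv2.imread(n),cv2.COLOR_BGR2GRAY)
    m=(g<45).astype(np.uint8);m[:185]=0;m[:, :333]=0;m[:,350:]=0;m[204:]=0
    k,l,stt,c=cv2.connectedComponentsWithStats(m)
    i=1+np.argmax(stt[1:,4]); return stt[i],c[i]
for n in("e","f","h","u"):
    a,c=plug(f"pics/{n}_s.png"); w=onz("side",c,95)-N; print(n,a,c.round(2),(w@X).round(1),(w@Y).round(1))
```

```text
e [336 191  10  10  79] [340.47 195.34] -47.6 0.1
f [336 191  10  10  77] [340.39 195.94] -50.1 0.6
h [335 191  10  10  78] [339.68 195.65] -48.7 2.0
u [336 192   9  10  76] [340.04 196.28] -51.4 1.5
```

Run:
```python
from h import *
obsA=(290+115/6-.4,120+275/6-.4); obsB=(290+465/6-.4,120+478/6-.4)
for rd in (0,15,22.5,30,45):
  a=np.radians(rd); out=[]
  for sgn in(1,-1):
    y=sgn*90; X0=15
    for X0 in ((5,20) if sgn>0 else (15,)):
      P=N+X0*X+y*np.cos(a)*Y+np.array([0,0,y*np.sin(a)]); out.append(proj("side",P)[0].round(1))
  print(rd,*out)
print(obsA,obsB)
```

```text
0 [299.3 185.4] [299.  182.2] [375.8 179.2]
15 [300.2 176.5] [299.9 173.3] [374.  187.8]
22.5 [301.7 172.1] [301.4 168.9] [372.2 191.9]
30 [303.8 167.9] [303.5 164.7] [369.8 195.8]
45 [309.9 160.2] [309.5 157. ] [363.6 202.7]
(308.7666666666667, 165.43333333333334) (367.1, 199.26666666666668)
```

The side crop shows lever A high at (115,275) and lever B low at (465,478). The coupling has rolled about 40° on the adaptor, probably from my wiggle, and the "advance" was slip in the hand. I'll release it, press lever A down from above to level it, and look again.

Call:
carry_out(series=[[0,0,0,0,0.5,0,0.4],[0,0,0,0,0.5,0,0.7],[0,0,-3,0,0.5,0,0.75],[0,0,-7,0,0.5,0,0.6],[0,1,-11,0,0.5,0,0],[-1,4,-11.5,0,0.5,0,0],[-1.5,6.5,-11.5,0,0.5,0,0],[-1.8,7.2,-11,0,0.5,0,0],[-1.8,7.2,-11,0,0.5,0,0]])

```text
time: 41.9
tool_pos: [609.3, -55.6, 188.8]
tcp_rot: [[-0.12, 0.993, -0.002], [0.993, 0.12, 0.001], [0.001, -0.002, -1.0]]
force: [-1.4, -0.8, -0.3]
grip_width: 21.4
```

Run:
```python
from h import *
upd(-1.8,7.2,-11,0);st();tf()
s=read_camera("side")[:,:,::-1];cv2.imwrite("pics/v_s.png",s);crop(s,265,100,130,110,6,"pics/v2.png")
```

```text
cmd [609.88 -56.68 189.55] 6.8570000000000135
t 41.9 p [609.26 -55.63 188.79] yaw 6.87 tilt [-0.13  0.03] F [-1.4 -0.8 -0.3] M [-0.09  0.04 -0.06] w 21.4 cmd [609.88 -56.68 189.55] 6.86 j [-16.  31.  86.  -0.  63. -23.]
tank-frame TCP x -0.4 y 71.5 z 188.8 | F x 0.6 y -1.5 z -0.3 | M x -0.05 y -0.09 z -0.06
```

Call:
carry_out(series=[[0,0,1.5,0,0,0,0],[0,0,3,0,0,0,0],[0,0,4,0,0,0,0],[0,0,5,0,0,0,0],[0,0,6,0,0,0,0],[0,0,7,0,0,0,0],[0,0,7.7,0,0,0,0],[0,0,8.3,0,0,0,0],[0,0,8.7,0,0,0,0],[0,0,8.7,0,0,0,0]])

```text
time: 42.95
tool_pos: [609.0, -55.6, 102.2]
tcp_rot: [[-0.119, 0.993, -0.002], [0.993, 0.119, 0.0], [0.001, -0.002, -1.0]]
force: [-0.5, 0.1, 0.3]
grip_width: 0.7
```

Run:
```python
from h import *
upd(0,0,8.7,0);st();tf()
s=read_camera("side")[:,:,::-1];cv2.imwrite("pics/w_s.png",s);crop(s,265,100,130,110,6,"pics/w2.png")
```

```text
cmd [609.88 -56.68 102.55] 6.8570000000000135
t 42.95 p [609.04 -55.64 102.22] yaw 6.86 tilt [-0.12  0.02] F [-0.5  0.1  0.3] M [-0.08  0.05  0.01] w 0.7 cmd [609.88 -56.68 102.55] 6.86 j [-16.  38.  90.  -0.  52. -23.]
tank-frame TCP x -0.5 y 71.3 z 102.2 | F x -0.2 y -0.5 z 0.3 | M x -0.06 y -0.07 z 0.01
```

Call:
carry_out(series=[[0,0,-3,0,0,0,0],[3,-2,-3.3,0,0,0,0],[6.5,-5,-3,0,0,0,0],[8,-7,-1,0,0,0,0],[8,-7.1,2.1,0,0,0,0],[8,-7.1,2.1,0,0,0,0],[7.4,-7.1,2.1,0,-0.2,0,0],[6.8,-7.1,2.1,0,-0.2,0,0],[6.4,-7.1,2.1,0,-0.2,0,0],[6.2,-7.1,2.1,0,-0.2,0,0],[6,-7.1,2.1,0,-0.2,0,0]])

```text
time: 44.1
tool_pos: [532.7, -4.0, 82.7]
tcp_rot: [[-0.117, 0.993, 0.002], [0.993, 0.117, -0.001], [-0.001, 0.002, -1.0]]
force: [1.1, 9.4, 3.2]
grip_width: 0.3
```

Run:
```python
from h import *
upd(6,-7.1,2.1,0);st();tf();tool()
```

```text
cmd [532.22  -5.59  81.55] 6.8570000000000135
t 44.1 p [532.7   -3.97  82.74] yaw 6.72 tilt [ 0.11 -0.06] F [1.1 9.4 3.2] M [ 1.4  -0.15  0.1 ] w 0.3 cmd [532.22  -5.59  81.55] 6.86 j [-12.  35. 102.  -0.  42. -19.]
tank-frame TCP x -60.9 y 1.7 z 82.7 | F x -9.2 y 2.2 z 3.2 | M x 0.32 y 1.37 z 0.10
force in tool axes [ 9.2  2.2 -3.3] cmd-meas in tool mm [-1.5 -0.7  1.2]
```

Call:
carry_out(series=[[-0.15,0.05,0,0,-0.8,0,0],[-0.25,0.1,0,0,-1.6,0,0],[-0.25,0.1,0,0,-0.4,1.2,0],[-0.25,0.1,0,0,0.9,1.6,0],[-0.25,0.1,0,0,0.9,0,0],[-0.25,0.1,0,0,-0.3,-1.6,0]])

```text
time: 44.7
tool_pos: [533.0, -4.5, 82.8]
tcp_rot: [[-0.145, 0.989, 0.001], [0.989, 0.145, -0.004], [-0.004, 0.0, -1.0]]
force: [-0.8, 9.7, 4.8]
grip_width: 0.7
```

Run:
```python
from h import *
st();tf();tool()
```

```text
t 44.7 p [533.02  -4.51  82.79] yaw 8.32 tilt [ 0.04 -0.23] F [-0.8  9.7  4.8] M [ 1.56  0.18 -0.04] w 0.7 cmd [532.22  -5.59  81.55] 6.86 j [-12.  35. 102.  -0.  42. -20.]
tank-frame TCP x -60.3 y 1.9 z 82.8 | F x -9.7 y 0.4 z 4.8 | M x 0.01 y 1.57 z -0.04
force in tool axes [ 9.7  0.6 -4.8] cmd-meas in tool mm [-0.9 -0.9  1.2]
```

Call:
carry_out(series=[[0,0,0,0,-0.6,0.8,0],[0,0,0,0,-0.4,1.6,0],[0,0,0,0,0,1.6,0],[0,0,0,0,0,1.6,0]])

```text
time: 45.1
tool_pos: [533.3, -4.4, 82.7]
tcp_rot: [[-0.117, 0.993, 0.001], [0.993, 0.117, -0.004], [-0.004, 0.001, -1.0]]
force: [0.2, 10.9, 2.2]
grip_width: 0.3
```

Run:
```python
from h import *
upd(-.25,.1,0,0);st();tf();tool()
```

```text
cmd [533.52  -7.95  81.55] 6.8570000000000135
t 45.1 p [533.31  -4.42  82.68] yaw 6.75 tilt [ 0.08 -0.25] F [ 0.2 10.9  2.2] M [ 1.6  -0.1   0.08] w 0.3 cmd [533.52  -7.95  81.55] 6.86 j [-12.  35. 102.  -0.  42. -19.]
tank-frame TCP x -60.3 y 2.2 z 82.7 | F x -10.8 y 1.5 z 2.2 | M x 0.29 y 1.58 z 0.08
force in tool axes [10.8  1.5 -2.3] cmd-meas in tool mm [-3.5 -0.2  1.1]
```

Call:
carry_out(series=[[-0.15,0,0,0,0,0,0],[-0.3,0.05,-0.03,0,0,0,0],[-0.42,0.08,-0.05,0,0,0,0],[-0.42,0.08,-0.05,0,0,0,0]])

```text
time: 45.5
tool_pos: [533.4, -5.1, 83.0]
tcp_rot: [[-0.115, 0.993, -0.001], [0.993, 0.115, 0.001], [0.001, -0.001, -1.0]]
force: [0.9, 22.1, 5.6]
grip_width: 0.4
```

Run:
```python
from h import *
upd(-.42,.08,-.05,0);st();tf();tool()
```

```text
cmd [534.81 -12.02  82.05] 6.8570000000000135
t 45.5 p [533.38  -5.05  82.99] yaw 6.62 tilt [-0.05  0.07] F [ 0.9 22.1  5.6] M [ 3.46 -0.12  0.01] w 0.4 cmd [534.81 -12.02  82.05] 6.86 j [-13.  35. 102.   0.  43. -19.]
tank-frame TCP x -59.7 y 2.2 z 83.0 | F x -21.9 y 3.5 z 5.6 | M x 0.53 y 3.42 z 0.01
force in tool axes [21.9  3.4 -5.6] cmd-meas in tool mm [-7.1  0.6  0.9]
```

Call:
carry_out(series=[[-0.05,0.1,-0.15,0,0,0,0],[-0.12,0.15,-0.2,0,0,-0.3,0],[-0.12,0.15,-0.2,0,0,-0.3,0]])

```text
time: 45.8
tool_pos: [533.7, -5.2, 84.1]
tcp_rot: [[-0.12, 0.993, -0.004], [0.993, 0.12, 0.003], [0.003, -0.003, -1.0]]
force: [0.8, 23.0, 1.5]
grip_width: 0.3
```

Run:
```python
from h import *
upd(-.12,.15,-.2,0);st();tf();tool()
```

```text
cmd [536.44 -13.04  84.05] 6.8570000000000135
t 45.8 p [533.74  -5.19  84.14] yaw 6.9 tilt [-0.22  0.16] F [ 0.8 23.   1.5] M [ 3.8  -0.16  0.1 ] w 0.3 cmd [536.44 -13.04  84.05] 6.86 j [-13.  35. 102.   0.  43. -20.]
tank-frame TCP x -59.5 y 2.6 z 84.1 | F x -22.8 y 3.5 z 1.5 | M x 0.61 y 3.76 z 0.10
force in tool axes [22.8  3.5 -1.5] cmd-meas in tool mm [-8.1  1.7  0.1]
```

Run:
```python
from h import *
for x in (24,26,28,30,31,32,33,34): print("rim",x,proj("side",N+x*X+np.array([0,0,23])).round(2))
print("hex front vertex",proj("side",N+44*X+np.array([0,0,25])).round(2),"back",proj("side",N+56*X+np.array([0,0,25])).round(2))
for n in "sw":
    i=cv2.imread(f"pics/{n}_s.png"); c=i[160:180,337].astype(int); print(n,[(160+k,*map(int,v)) for k,v in enumerate(c)][2:16])
```

```text
rim 24 [[337.25 170.63]]
rim 26 [[337.16 170.21]]
rim 28 [[337.08 169.79]]
rim 30 [[336.99 169.37]]
rim 31 [[336.94 169.16]]
rim 32 [[336.9  168.95]]
rim 33 [[336.86 168.74]]
rim 34 [[336.81 168.53]]
hex front vertex [[336.38 165.71]] back [[335.86 163.27]]
s [(162, 82, 87, 91), (163, 84, 90, 94), (164, 86, 97, 106), (165, 81, 109, 133), (166, 76, 126, 166), (167, 76, 134, 180), (168, 72, 127, 172), (169, 73, 127, 170), (170, 93, 141, 181), (171, 130, 161, 187), (172, 158, 176, 189), (173, 165, 180, 190), (174, 168, 182, 193), (175, 168, 182, 192)]
w [(162, 130, 139, 146), (163, 130, 139, 146), (164, 124, 137, 146), (165, 107, 132, 153), (166, 84, 131, 170), (167, 76, 133, 179), (168, 72, 126, 171), (169, 74, 126, 169), (170, 108, 146, 181), (171, 157, 176, 193), (172, 166, 180, 190), (173, 166, 179, 189), (174, 167, 181, 191), (175, 167, 181, 191)]
```

Run:
```python
from h import *
def P(x,y,z=86.5): p=N+x*X+y*Y; p[2]=z; return p
q,w=cmd(); print(((q-N)@X),(q-N)@Y)
# back off, up, over to tank side of lever A (A at ~1.15-1.4), down
rel([(P(-72,2,90),6.857),(P(-60,40,135),9.),(P(30,92,135),13.77),(cam(1.45,1,extra=9)[0]+[0,0,50],13.77),(cam(1.45,1,extra=9)[0],13.77)])
```

```text
-51.41714258504347 4.307305267475684
[2.06, -0.23, -0.6, 0, 0, 0.0, 0]
[0.86, 3.57, -5.1, 0, 0, -2.14, 0]
[-8.14, 8.77, -5.1, 0, 0, -6.91, 0]
[-9.96, 7.88, -5.1, 0, 0, -6.91, 0]
[-9.96, 7.88, -0.1, 0, 0, -6.91, 0]
```

Call:
carry_out(series=[[1,0,0,0,0.3,0,0],[2,0,-2,0,0.5,0,0],[1,3,-5,0,0.5,-1,0],[-3,6,-5.1,0,0.5,-4,0],[-7,8,-5.1,0,0.5,-6.6,0],[-10,7.9,-5.1,0,0.5,-6.6,0],[-10,7.9,-4,0,0.5,-6.6,0],[-10,7.9,-1.5,0,0.5,-6.6,0],[-10,7.9,-0.1,0,0.5,-6.6,0],[-10,7.9,-0.1,0,0.5,-6.6,0]])

```text
time: 46.8
tool_pos: [624.6, -100.2, 83.8]
tcp_rot: [[-0.238, 0.971, -0.007], [0.971, 0.238, 0.002], [0.004, -0.006, -1.0]]
force: [-0.8, 0.5, -0.7]
grip_width: 0.6
```

Run:
```python
from h import *
upd(-10,7.9,-.1,-6.9);st();tf()
s=read_camera("side")[:,:,::-1];cv2.imwrite("pics/x_s.png",s);crop(s,265,100,130,110,6,"pics/x2.png")
rel([cam(t,1) for t in (1.4,1.3,1.2,1.1,1.0,.9,.8,.7,.6,.5)])
```

```text
cmd [ 626.82 -102.89   85.05] 13.757000000000014
t 46.8 p [ 624.55 -100.19   83.78] yaw 13.78 tilt [-0.39  0.12] F [-0.8  0.5 -0.7] M [-0.04  0.06 -0.02] w 0.6 cmd [ 626.82 -102.89   85.05] 13.76 j [-19.  41.  87.  -0.  53. -33.]
tank-frame TCP x 45.6 y 81.4 z 83.8 | F x -0.6 y -0.7 z -0.7 | M x -0.07 y -0.03 z -0.02
[1.22, 0.08, 0.0, 0, 0, np.float64(-2.88), 0]
[1.79, 0.23, 0.0, 0, 0, np.float64(-8.61), 0]
[2.37, 0.32, 0.0, 0, 0, np.float64(-14.34), 0]
[2.95, 0.36, 0.0, 0, 0, np.float64(-20.07), 0]
[3.54, 0.33, 0.0, 0, 0, np.float64(-25.8), 0]
[4.12, 0.25, 0.0, 0, 0, np.float64(-31.53), 0]
[4.69, 0.11, 0.0, 0, 0, np.float64(-37.26), 0]
[5.24, -0.09, 0.0, 0, 0, np.float64(-42.99), 0]
[5.77, -0.34, 0.0, 0, 0, np.float64(-48.72), 0]
[6.27, -0.65, 0.0, 0, 0, np.float64(-54.45), 0]
```

Call:
carry_out(series=[[1.2,0.08,0,0,0,-2.9,0],[1.8,0.23,0,0,0,-8.6,0],[2.37,0.32,0,0,0,-14.3,0],[2.95,0.36,0,0,0,-20,0],[3.54,0.33,0,0,0,-25.8,0],[4.12,0.25,0,0,0,-31.5,0],[4.69,0.11,0,0,0,-37.3,0],[5.24,-0.09,0,0,0,-43,0],[5.77,-0.34,0,0,0,-48.7,0],[6.27,-0.65,0,0,0,-54.4,0]])

```text
time: 47.85
tool_pos: [606.9, -41.5, 87.9]
tcp_rot: [[-0.93, 0.367, 0.002], [0.367, 0.93, -0.001], [-0.003, 0.0, -1.0]]
force: [1.2, -0.2, -0.6]
grip_width: 0.7
```

Run:
```python
from h import *
upd(6.27,-.65,0,-54.4);st();tool()
rel([cam(t,1) for t in (.4,.3,.2,.1,0)])
```

```text
cmd [605.59 -43.53  85.05] 68.15700000000001
t 47.85 p [606.92 -41.51  87.88] yaw 68.45 tilt [ 0.14 -0.05] F [ 1.2 -0.2 -0.6] M [ 0.02 -0.07  0.05] w 0.7 cmd [605.59 -43.53  85.05] 68.16 j [-14.  39.  91.  -0.  50. -83.]
force in tool axes [-1.2  0.3  0.6] cmd-meas in tool mm [ 0.5 -2.4  2.8]
[0.56, 0.18, 0.0, 0, 0, np.float64(-5.77), 0]
[1.13, 0.3, 0.0, 0, 0, np.float64(-11.5), 0]
[1.72, 0.36, 0.0, 0, 0, np.float64(-17.23), 0]
[2.3, 0.37, 0.0, 0, 0, np.float64(-22.96), 0]
[2.89, 0.31, 0.0, 0, 0, np.float64(-28.69), 0]
```

Next is 0.5 to 0.3 rad, read while moving.

Call:
carry_out(series=[[0.28,0.1,0,0,0,-2.9,0],[0.56,0.18,0,0,0,-5.8,0],[0.85,0.25,0,0,0,-8.6,0]])

```text
time: 48.15
tool_pos: [600.3, -36.2, 88.0]
tcp_rot: [[-0.974, 0.226, 0.003], [0.226, 0.974, -0.001], [-0.003, -0.0, -1.0]]
force: [1.3, -0.2, -0.8]
grip_width: 0.4
```

Run:
```python
from h import *
st();tool()
```

```text
t 48.15 p [600.26 -36.19  88.01] yaw 76.93 tilt [ 0.18 -0.05] F [ 1.3 -0.2 -0.8] M [ 0.04 -0.14  0.03] w 0.4 cmd [605.59 -43.53  85.05] 68.16 j [-14.  38.  92.  -0.  49. -91.]
force in tool axes [-1.3  0.1  0.8] cmd-meas in tool mm [-6.8 -5.9  3. ]
```

Call:
carry_out(series=[[0.28,0.05,0,0,0,-2.9,0],[0.58,0.09,0,0,0,-5.7,0]])

```text
time: 48.35
tool_pos: [595.2, -34.0, 88.1]
tcp_rot: [[-0.992, 0.129, 0.004], [0.129, 0.992, -0.001], [-0.004, -0.0, -1.0]]
force: [1.6, -0.1, 1.1]
grip_width: 0.2
```

Run:
```python
from h import *
upd(.85,.25,0,-8.6);upd(.58,.09,0,-5.7);st();tool()
rel([cam(t,1) for t in (.2,.15,.1,.05,0)])
```

```text
cmd [598.63 -38.05  85.05] 76.757
cmd [593.2  -35.85  85.05] 82.45700000000001
t 48.35 p [595.24 -34.04  88.12] yaw 82.61 tilt [ 0.23 -0.05] F [ 1.6 -0.1  1.1] M [ 0.06 -0.22 -0.  ] w 0.2 cmd [593.2  -35.85  85.05] 82.46 j [-14.  38.  93.   0.  49. -97.]
force in tool axes [-1.6  0.1 -1.1] cmd-meas in tool mm [ 1.8 -2.   3.1]
[0.24, 0.18, 0.0, 0, 0, np.float64(-2.93), 0]
[0.53, 0.26, 0.0, 0, 0, np.float64(-5.8), 0]
[0.81, 0.33, 0.0, 0, 0, np.float64(-8.66), 0]
[1.1, 0.38, 0.0, 0, 0, np.float64(-11.53), 0]
[1.39, 0.42, 0.0, 0, 0, np.float64(-14.39), 0]
```

Call:
carry_out(series=[[0.24,0.1,-0.1,0,0,-2.9,0],[0.53,0.2,-0.1,0,0,-5.8,0]])

```text
time: 48.55
tool_pos: [590.4, -31.5, 89.2]
tcp_rot: [[-1.0, 0.028, 0.004], [0.028, 1.0, -0.001], [-0.004, -0.001, -1.0]]
force: [1.6, -1.1, -0.8]
grip_width: 0.4
```

Run:
```python
from h import *
upd(.53,.2,-.1,-5.8);st();tool()
rel([cam(t,1) for t in (.1,.05,0)])
```

```text
cmd [588.2  -33.17  86.05] 88.257
t 48.55 p [590.4  -31.5   89.16] yaw 88.42 tilt [ 0.25 -0.07] F [ 1.6 -1.1 -0.8] M [-0.07 -0.24 -0.02] w 0.4 cmd [588.2  -33.17  86.05] 88.26 j [ -14.   38.   94.   -0.   48. -102.]
force in tool axes [-1.6 -1.   0.8] cmd-meas in tool mm [ 2.2 -1.7  3.1]
[0.27, 0.15, 0.1, 0, 0, np.float64(-2.86), 0]
[0.55, 0.24, 0.1, 0, 0, np.float64(-5.73), 0]
[0.83, 0.3, 0.1, 0, 0, np.float64(-8.59), 0]
```

Call:
carry_out(series=[[0.3,0.08,0,0,0,-2.9,0],[0.57,0.12,0,0,0,-5.7,0]])

```text
time: 48.75
tool_pos: [584.4, -29.9, 89.0]
tcp_rot: [[-0.997, -0.072, 0.004], [-0.072, 0.997, -0.001], [-0.003, -0.001, -1.0]]
force: [1.7, -0.4, -0.2]
grip_width: 0.2
```

Run:
```python
from h import *
upd(.57,.12,0,-5.7);st();tf();tool()
```

```text
cmd [582.54 -31.79  86.05] 93.95700000000001
t 48.75 p [584.36 -29.9   88.97] yaw 94.12 tilt [ 0.2  -0.04] F [ 1.7 -0.4 -0.2] M [ 0.06 -0.19  0.01] w 0.2 cmd [582.54 -31.79  86.05] 93.96 j [ -14.   37.   94.    0.   48. -108.]
tank-frame TCP x -29.0 y 49.9 z 89.0 | F x 0.6 y 1.7 z -0.2 | M x 0.19 y 0.04 z 0.01
force in tool axes [-1.7 -0.5  0.2] cmd-meas in tool mm [ 2.  -1.8  2.9]
```

Run:
```python
from h import *
def P(x,y,z=86.5): p=N+x*X+y*Y; p[2]=z; return p
rel([(P(*a[:2]),a[2]) for a in [(-40,66,86),(-75,60,78),(-84,30,69),(-76,27,60),(-62,27,51.85),(-56,30,51.85),(-50,38,51.85),(-43,48,51.85),(-33,58,51.85),(-22,67,51.85),(-12,74,51.85),(-5,77,51.85)]])
```

```text
[-1.75, 1.36, -0.05, 0, 0, 7.96, 0]
[-0.97, 4.83, -0.05, 0, 0, 15.96, 0]
[2.07, 5.57, -0.05, 0, 0, 24.96, 0]
[2.33, 4.76, -0.05, 0, 0, 33.96, 0]
[2.26, 3.36, -0.05, 0, 0, 42.11, 0]
[1.93, 2.78, -0.05, 0, 0, 42.11, 0]
[1.1, 2.22, -0.05, 0, 0, 42.11, 0]
[0.06, 1.57, -0.05, 0, 0, 42.11, 0]
[-0.99, 0.62, -0.05, 0, 0, 42.11, 0]
[-1.94, -0.43, -0.05, 0, 0, 42.11, 0]
[-2.69, -1.4, -0.05, 0, 0, 42.11, 0]
[-3.02, -2.08, -0.05, 0, 0, 42.11, 0]
```

Call:
carry_out(series=[[-1.75,1.36,0,0,0,8,0],[-1,4.8,0,0,0,16,0],[2.1,5.6,0,0,0,24.5,0],[2.3,4.8,0,0,0,33,0],[2.3,3.4,0,0,0,41,0],[1.93,2.8,0,0,0,42.1,0],[1.1,2.2,0,0,0,42.1,0],[0.06,1.57,0,0,0,42.1,0],[-1,0.62,0,0,0,42.1,0],[-1.94,-0.43,0,0,0,42.1,0],[-2.7,-1.4,0,0,0,42.1,0],[-3.1,-2.1,0,0,0,42.1,0]])

```text
time: 49.95
tool_pos: [616.6, -50.3, 87.4]
tcp_rot: [[-0.787, 0.618, 0.0], [0.618, 0.787, -0.001], [-0.001, -0.0, -1.0]]
force: [-0.6, -0.4, 0.6]
grip_width: 0.7
```

Run:
```python
from h import *
upd(-3.1,-2.1,0,42.1);st();tf()
s=read_camera("side")[:,:,::-1];cv2.imwrite("pics/y_s.png",s);crop(s,265,100,130,110,6,"pics/y2.png")
def P(x,y,z=86.5): p=N+x*X+y*Y; p[2]=z; return p
rel([(P(*a[:3]),a[3]) for a in [(-25,85,100,45),(-40,70,130,38),(-30,30,132,22),(-20,0,130,6.857),(-20,0,79.,6.857)]])
```

```text
cmd [614.92 -50.6   86.05] 51.857000000000006
t 49.95 p [616.58 -50.32  87.44] yaw 51.86 tilt [ 0.02 -0.03] F [-0.6 -0.4  0.6] M [0.04 0.09 0.02] w 0.7 cmd [614.92 -50.6   86.05] 51.86 j [-15.  40.  89.  -0.  51. -67.]
tank-frame TCP x -4.8 y 79.4 z 87.4 | F x 0.4 y -0.7 z 0.6 | M x -0.08 y 0.05 z 0.02
[0.92, 1.94, -1.4, 0, 0, 6.86, 0]
[3.04, 1.95, -4.4, 0, 0, 13.86, 0]
[5.16, -1.59, -4.6, 0, 0, 29.86, 0]
[6.58, -4.42, -4.4, 0, 0, 45.0, 0]
[6.58, -4.42, 0.7, 0, 0, 45.0, 0]
```

Call:
carry_out(series=[[0.9,1.9,-1.4,0,0,7,0.2],[3,1.9,-4.4,0,0,14,0.5],[4.5,-0.5,-4.6,0,0,22,0.75],[5.6,-2.5,-4.6,0,0,30,0.75],[6.6,-4.4,-4.5,0,0,38,0.75],[6.6,-4.4,-4.4,0,0,45,0.75],[6.6,-4.4,-2,0,0,45,0.75],[6.6,-4.4,0.5,0,0,45,0.75],[6.6,-4.4,0.7,0,0,45,0.4],[6.6,-4.4,0.7,0,0,45,0],[6.6,-4.4,0.7,0,0,45,0],[6.6,-4.4,0.7,0,0,45,0]], newtons=60)

```text
time: 51.2
tool_pos: [536.8, -43.1, 81.5]
tcp_rot: [[-0.12, 0.993, 0.001], [0.993, 0.12, -0.001], [-0.001, 0.001, -1.0]]
force: [-0.5, 0.2, -1.8]
grip_width: 45.5
```

Run:
```python
from h import *
upd(6.6,-4.4,.7,45);st();tf();tool()
```

```text
cmd [535.84 -44.45  79.05] 6.857000000000006
t 51.2 p [536.79 -43.1   81.49] yaw 6.87 tilt [ 0.07 -0.03] F [-0.5  0.2 -1.8] M [-0.06  0.1   0.01] w 45.5 cmd [535.84 -44.45  79.05] 6.86 j [-16.  36. 101.  -0.  43. -23.]
tank-frame TCP x -21.5 y 1.1 z 81.5 | F x -0.3 y -0.5 z -1.8 | M x -0.10 y -0.05 z 0.01
force in tool axes [ 0.3 -0.5  1.8] cmd-meas in tool mm [-1.2 -1.1  2.4]
```

```bash
python3 - <<'E'
from h import *
print(tf()); print(tool()); st()
import json;print(open('cmd.json').read())
E
cat h.py | head -90
```

```text
tank-frame TCP x -21.5 y 1.1 z 81.5 | F x -0.3 y -0.5 z -1.8 | M x -0.10 y -0.05 z 0.01
None
force in tool axes [ 0.3 -0.5  1.8] cmd-meas in tool mm [-1.2 -1.1  2.4]
None
t 51.2 p [536.79 -43.1   81.49] yaw 6.87 tilt [ 0.07 -0.03] F [-0.5  0.2 -1.8] M [-0.06  0.1   0.01] w 45.5 cmd [535.84 -44.45  79.05] 6.86 j [-16.  36. 101.  -0.  43. -23.]
{"p": [535.8351658515227, -44.44639521378834, 79.048], "yaw": 6.857000000000006}
import numpy as np, cv2
from scipy.optimize import least_squares
from bench import monitor, read_camera, camera_model, r
CM={n:camera_model(n) for n in("side","top")}
def ray(n,px):
    c=CM[n]; K=np.array([[c['fx'],0,c['cx']],[0,c['fy'],c['cy']],[0,0,1.]])
    # r-distorted = r(1+k1 r^2)
    u=cv2.undistortPoints(np.array([[px]],float),K,np.array([c['k1'],0,0,0.]))[0,0]
    d=c['R'].T@np.array([u[0],u[1],1]); return -c['R'].T@c['t'], d/np.linalg.norm(d)
def onz(n,px,z):
    o,d=ray(n,px); return o+d*(z-o[2])/d[2]
def proj(n,X):
    c=CM[n]; K=np.array([[c['fx'],0,c['cx']],[0,c['fy'],c['cy']],[0,0,1.]])
    return cv2.projectPoints(np.atleast_2d(np.array(X,float)),c
[... 1660 characters left out ...]
M[2]))
def cam(th,side,hf=12.,r=55.,z=85.,px=25.5,extra=0.):
    """TCP pose pushing arm A(+1)/B(-1) at lever angle th(rad); extra = stand-off along normal"""
    v=np.array([-r,side*(8.5+hf+extra)]); a=-side*th
    d=np.array([np.cos(a)*v[0]-np.sin(a)*v[1],np.sin(a)*v[0]+np.cos(a)*v[1]])+np.array([px,side*25.])
    p=N+d[0]*X+d[1]*Y; p[2]=z
    yaw=96.85-np.degrees(th) if side>0 else -83.15+np.degrees(th)
    return p,yaw
def rel(rows):
    for p,y in rows:
        d,rz=plan(p,y); print([*(float(v) for v in d),0,0,rz,0])
def tool():
    o=monitor.get_obs(); R=o['tcp_rot']; q,w=cmd(); print("force in tool axes",(R.T@o['force']).round(1),"cmd-meas in tool mm",(R.T@(q-o['tool_pos'])).round(1))
```

Call:
carry_out(series=[[-0.1,0,-0.1,0,-0.4,0,0],[-0.2,0,-0.1,0,-1.2,0,0],[-0.3,0,-0.1,0,-1.8,1.0,0],[-0.4,0,-0.1,0,-0.8,-1.0,0],[-0.45,0,-0.1,0,0,1.0,0],[-0.5,0,-0.1,0,-1.5,-1.0,0],[-0.55,0,-0.1,0,-0.5,0.5,0],[-0.55,0,-0.1,0,-0.5,0,0]], newtons=60)

```text
time: 52.0
tool_pos: [535.7, -44.1, 81.6]
tcp_rot: [[-0.118, 0.993, -0.001], [0.993, 0.118, -0.002], [-0.002, -0.002, -1.0]]
force: [1.1, 14.8, -0.5]
grip_width: 45.6
```

Run:
```python
from h import *
upd(-0.55,0,-0.1,0); tf(); tool(); st()
```

```text
cmd [536.49 -49.91  80.05] 6.857000000000006
tank-frame TCP x -20.7 y -0.1 z 81.6 | F x -14.6 y 2.9 z -0.5 | M x 0.46 y 2.44 z 0.15
force in tool axes [14.6  2.9  0.4] cmd-meas in tool mm [-5.9  0.1  1.6]
t 52.0 p [535.73 -44.07  81.62] yaw 6.77 tilt [-0.08 -0.13] F [ 1.1 14.8 -0.5] M [ 2.48 -0.17  0.15] w 45.6 cmd [536.49 -49.91  80.05] 6.86 j [-17.  36. 101.  -0.  43. -23.]
```

Run:
```python
from h import *
im=read_camera("top")[:,:,::-1].copy(); cv2.imwrite("pics/t52top.png",im)
s=read_camera("side")[:,:,::-1].copy(); cv2.imwrite("pics/t52side.png",s)
for n,i in(("top",im),("side",s)):
    c=proj(n,N+20*X)[0].astype(int); print(n,c)
    for x in(0,31,33,36,44,56,78): print(x,proj(n,N+x*X)[0].round(1))
    crop(i,max(c[0]-65,0),max(c[1]-50,0),130,100,6,"pics/t52%sc.png"%n)
```

```text
top [428 266]
0 [419.2 267.2]
31 [433.  265.7]
33 [433.9 265.6]
36 [435.3 265.5]
44 [438.9 265.1]
56 [444.3 264.5]
78 [454.1 263.5]
side [337 180]
0 [338.3 184.5]
31 [336.9 177.8]
33 [336.8 177.4]
36 [336.7 176.7]
44 [336.3 175.1]
56 [335.8 172.6]
78 [334.9 168.1]
```

View pics/t52topc.png

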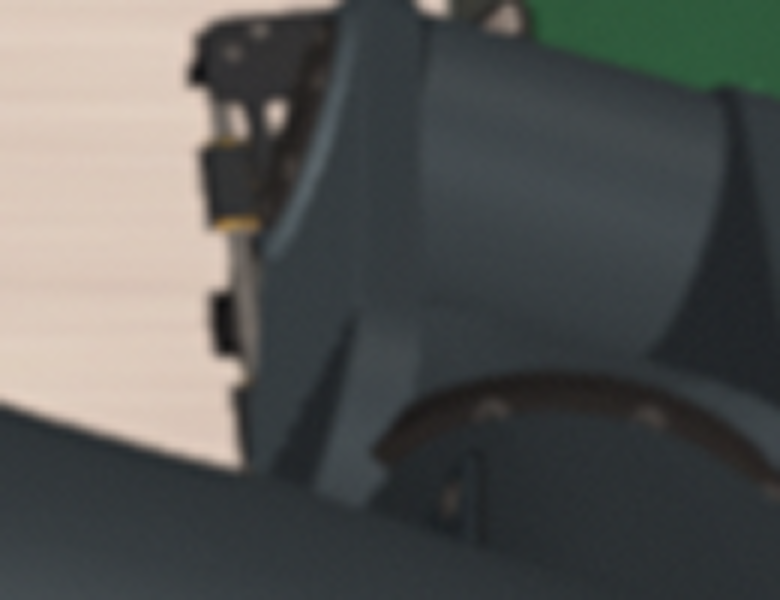

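View pics/t52sidec.png

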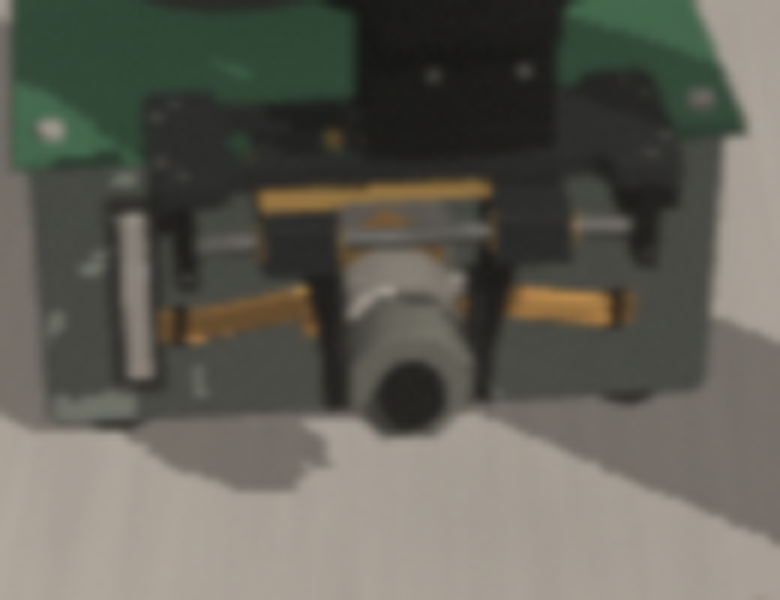

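Call:
carry_out(series=[[0.05,0,0,0,-1.5,0,0],[0.05,0,0,0,-3.0,0,0],[0,0,0,0,-1.5,1.5,0],[0,0,0,0,0.5,0,0],[0,0,0,0,2.0,-1.5,0],[0,0,0,0,0.5,0,0]])

```text
time: 52.7
tool_pos: [535.9, -44.0, 81.6]
tcp_rot: [[-0.114, 0.993, -0.002], [0.993, 0.114, 0.008], [0.008, -0.001, -1.0]]
force: [3.4, 17.7, -3.0]
grip_width: 45.6
```

Run:
```python
from h import *
tf(); tool(); st()
```

```text
tank-frame TCP x -20.8 y 0.1 z 81.6 | F x -17.2 y 5.5 z -3.0 | M x 0.86 y 2.73 z 0.32
force in tool axes [17.2  5.4  3.2] cmd-meas in tool mm [-6.  -0.1  1.5]
t 52.7 p [535.89 -43.98  81.64] yaw 6.55 tilt [-0.12  0.47] F [ 3.4 17.7 -3. ] M [ 2.81 -0.53  0.32] w 45.6 cmd [536.49 -49.91  80.05] 6.86 j [-17.  36. 101.   1.  43. -24.]
```

Call:
carry_out(series=[[0,0.1,0,0,-0.5,0,0],[0,0.2,0,0,-0.5,0,0],[-0.05,0.2,-0.1,0,-0.5,0,0],[-0.1,0.2,-0.1,0,-0.5,0,0],[-0.1,0.2,-0.1,0,-0.5,0,0]])

```text
time: 53.2
tool_pos: [535.8, -44.0, 81.7]
tcp_rot: [[-0.118, 0.993, -0.006], [0.993, 0.118, -0.001], [-0.0, -0.006, -1.0]]
force: [0.0, 15.5, -2.2]
grip_width: 45.7
```

Run:
```python
from h import *
upd(-0.1,0.2,-0.1,0);tf(); tool(); st()
```

```text
cmd [538.6  -50.66  81.05] 6.857000000000006
tank-frame TCP x -20.7 y -0.0 z 81.7 | F x -15.4 y 1.9 z -2.2 | M x 0.19 y 2.54 z 0.12
force in tool axes [15.4  1.9  2.2] cmd-meas in tool mm [-6.9  2.   0.7]
t 53.2 p [535.82 -44.    81.73] yaw 6.75 tilt [-0.33 -0.05] F [ 0.  15.5 -2.2] M [2.55 0.11 0.12] w 45.7 cmd [538.6  -50.66  81.05] 6.86 j [-17.  36. 101.  -0.  43. -23.]
```

Call:
carry_out(series=[[0.3,0,0,0,0,0,0],[0.5,0,0,0,0,0,0],[0.5,0,0,0,0,0,0.65],[0.5,0,0,0,0.5,0,0.65],[0.5,0,0,0,0.5,0,0.65]])

```text
time: 53.7
tool_pos: [539.8, -45.5, 83.2]
tcp_rot: [[-0.119, 0.993, 0.003], [0.993, 0.119, -0.001], [-0.002, 0.002, -1.0]]
force: [-0.7, -0.4, 0.1]
grip_width: 55.2
```

Run:
```python
from h import *
upd(0.5,0,0,0);tf(); tool(); st()
```

```text
cmd [538.   -45.7   81.05] 6.857000000000006
tank-frame TCP x -18.8 y 3.8 z 83.2 | F x 0.3 y -0.7 z 0.1 | M x -0.01 y -0.09 z 0.02
force in tool axes [-0.3 -0.7 -0.1] cmd-meas in tool mm [-0.  -1.9  2.2]
t 53.7 p [539.84 -45.46  83.2 ] yaw 6.82 tilt [ 0.15 -0.07] F [-0.7 -0.4  0.1] M [-0.09  0.    0.02] w 55.2 cmd [538.   -45.7   81.05] 6.86 j [-17.  36. 101.  -0.  43. -23.]
```

Run:
```python
from h import *
o=monitor.get_obs(); json.dump(dict(p=list(o['tool_pos']),yaw=6.82),open("cmd.json","w"))
p,y=cam(1.5,1,extra=10); p2=p.copy();p2[2]=135
q,_=cmd(); u=q.copy();u[2]=140
rel([(u,6.82),(p2,y),(p,y)]); print(p,y)
```

```text
[0.0, 0.0, -5.68, 0, 0, -0.0, 0]
[-7.08, 7.82, -5.18, 0, 0, np.float64(-4.09), 0]
[-7.08, 7.82, -0.18, 0, 0, np.float64(-4.09), 0]
[ 625.94024143 -106.47910133   85.        ] 10.90633073037651
```

Call:
carry_out(series=[[0,0.1,-3,0,0,0,0.65],[0,0.1,-5.5,0,0,0,0.4],[-3.5,4,-5.5,0,0,-2,0],[-7.1,7.8,-5.2,0,0,-4.1,0],[-7.1,7.8,-5.2,0,0,-4.1,0],[-7.1,7.8,-2.5,0,0,-4.1,0],[-7.1,7.8,-0.2,0,0,-4.1,0],[-7.1,7.8,-0.2,0,0,-4.1,0]])

```text
time: 54.5
tool_pos: [621.4, -105.0, 81.4]
tcp_rot: [[-0.189, 0.982, -0.007], [0.982, 0.189, 0.002], [0.003, -0.007, -1.0]]
force: [-0.5, 0.5, 0.4]
grip_width: 8.5
```

Run:
```python
from h import *
upd(-7.1,7.8,-0.2,-4.1);tf(); tool(); st()
im=read_camera("top")[:,:,::-1].copy(); crop(im,350,200,150,120,5,"pics/t55top.png")
rel([cam(t,1) for t in(1.4,1.25,1.1,.95,.8,.7,.6,.5)])
```

```text
cmd [ 625.72 -106.7    85.2 ] 10.92
tank-frame TCP x 50.1 y 77.7 z 81.4 | F x -0.5 y -0.5 z 0.4 | M x -0.12 y -0.11 z 0.05
force in tool axes [ 0.6 -0.4 -0.4] cmd-meas in tool mm [-2.4  3.9 -3.8]
t 54.5 p [ 621.39 -105.03   81.44] yaw 10.91 tilt [-0.42  0.12] F [-0.5  0.5  0.4] M [-0.12  0.1   0.05] w 8.5 cmd [ 625.72 -106.7    85.2 ] 10.92 j [-20.  41.  87.  -0.  52. -31.]
[1.58, 0.2, 0.02, 0, 0, np.float64(-5.72), 0]
[2.44, 0.36, 0.02, 0, 0, np.float64(-14.31), 0]
[3.32, 0.39, 0.02, 0, 0, np.float64(-22.9), 0]
[4.19, 0.29, 0.02, 0, 0, np.float64(-31.5), 0]
[5.04, 0.05, 0.02, 0, 0, np.float64(-40.09), 0]
[5.58, -0.17, 0.02, 0, 0, np.float64(-45.82), 0]
[6.1, -0.45, 0.02, 0, 0, np.float64(-51.55), 0]
[6.59, -0.78, 0.02, 0, 0, np.float64(-57.28), 0]
```

View pics/t55top.png

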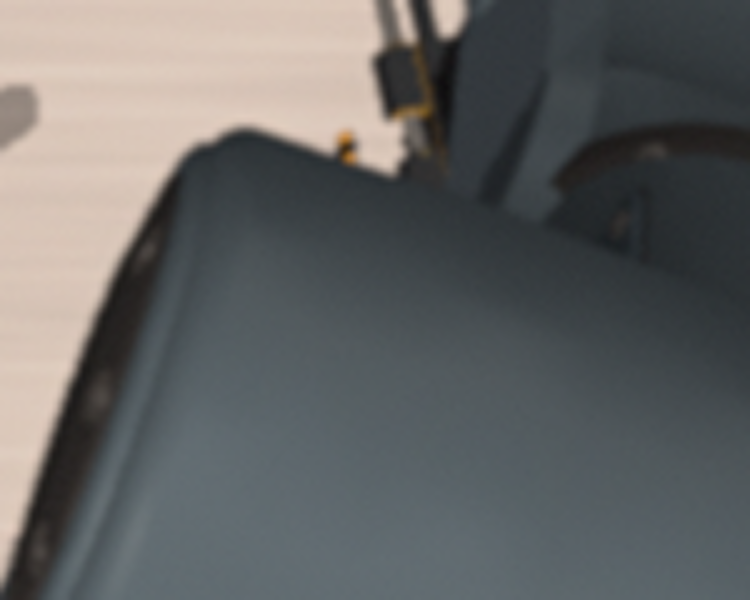

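Call:
carry_out(series=[[1.58,0.2,0,0,0,-5.7,0],[2.44,0.36,0,0,0,-14.3,0],[3.3,0.4,0,0,0,-22.8,0],[4.2,0.3,0,0,0,-31.3,0],[5.0,0.05,0,0,0,-39.8,0],[5.6,-0.2,0,0,0,-45.8,0],[6.1,-0.45,0,0,0,-51.5,0],[6.6,-0.8,0,0,0,-57.3,0],[6.6,-0.8,0,0,0,-57.3,0]])

```text
time: 55.45
tool_pos: [604.3, -41.9, 86.2]
tcp_rot: [[-0.929, 0.37, 0.002], [0.37, 0.929, -0.001], [-0.002, -0.0, -1.0]]
force: [-0.5, 0.2, -0.0]
grip_width: 0.7
```

Run:
```python
from h import *
upd(6.6,-0.8,0,-57.3);tf(); tool(); st()
rel([cam(t,1) for t in(.4,.3,.2,.1,.0,-.03)])
```

```text
cmd [605.36 -43.41  85.2 ] 68.22
tank-frame TCP x -14.7 y 68.2 z 86.2 | F x -0.3 y -0.4 z -0.0 | M x 0.06 y 0.00 z -0.03
force in tool axes [0.5 0.  0. ] cmd-meas in tool mm [-1.6 -1.   1. ]
t 55.45 p [604.25 -41.88  86.2 ] yaw 68.28 tilt [ 0.1  -0.04] F [-0.5  0.2 -0. ] M [ 0.01 -0.06 -0.03] w 0.7 cmd [605.36 -43.41  85.2 ] 68.22 j [-15.  39.  91.  -0.  50. -83.]
[0.53, 0.18, 0.02, 0, 0, np.float64(-5.71), 0]
[1.11, 0.3, 0.02, 0, 0, np.float64(-11.44), 0]
[1.69, 0.36, 0.02, 0, 0, np.float64(-17.17), 0]
[2.28, 0.37, 0.02, 0, 0, np.float64(-22.9), 0]
[2.86, 0.31, 0.02, 0, 0, np.float64(-28.63), 0]
[3.03, 0.29, 0.02, 0, 0, np.float64(-30.35), 0]
```

Call:
carry_out(series=[[0.25,0.1,0,0,0,-2.9,0],[0.53,0.18,0,0,0,-5.7,0],[0.8,0.25,0,0,0,-8.6,0],[1.1,0.3,0,0,0,-11.4,0],[1.4,0.33,0,0,0,-14.3,0],[1.4,0.33,0,0,0,-14.3,0]])

```text
time: 56.05
tool_pos: [593.4, -34.4, 85.9]
tcp_rot: [[-0.991, 0.132, 0.003], [0.132, 0.991, -0.001], [-0.003, -0.001, -1.0]]
force: [0.0, 0.2, 1.4]
grip_width: 0.5
```

Run:
```python
from h import *
upd(1.4,.33,0,-14.3);tf(); tool(); st()
rel([cam(t,1) for t in(.2,.1,.0,-.03,-.1)])
```

```text
cmd [593.59 -35.15  85.2 ] 82.52
tank-frame TCP x -23.4 y 58.3 z 85.9 | F x -0.2 y 0.0 z 1.4 | M x 0.11 y -0.01 z 0.01
force in tool axes [ 0.   0.2 -1.4] cmd-meas in tool mm [-0.3 -0.7  0.7]
t 56.05 p [593.38 -34.39  85.87] yaw 82.44 tilt [ 0.16 -0.06] F [0.  0.2 1.4] M [ 0.01 -0.11  0.01] w 0.5 cmd [593.59 -35.15  85.2 ] 82.52 j [-14.  38.  93.  -0.  48. -96.]
[0.27, 0.1, 0.02, 0, 0, np.float64(-2.87), 0]
[0.84, 0.25, 0.02, 0, 0, np.float64(-8.6), 0]
[1.42, 0.34, 0.02, 0, 0, np.float64(-14.33), 0]
[1.6, 0.36, 0.02, 0, 0, np.float64(-16.05), 0]
[2.01, 0.38, 0.02, 0, 0, np.float64(-20.06), 0]
```

Run:
```python
from h import *
s=read_camera("side")[:,:,::-1].copy(); crop(s,272,130,130,100,6,"pics/t56side.png")
```

```text
(no output)
```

View pics/t56side.png

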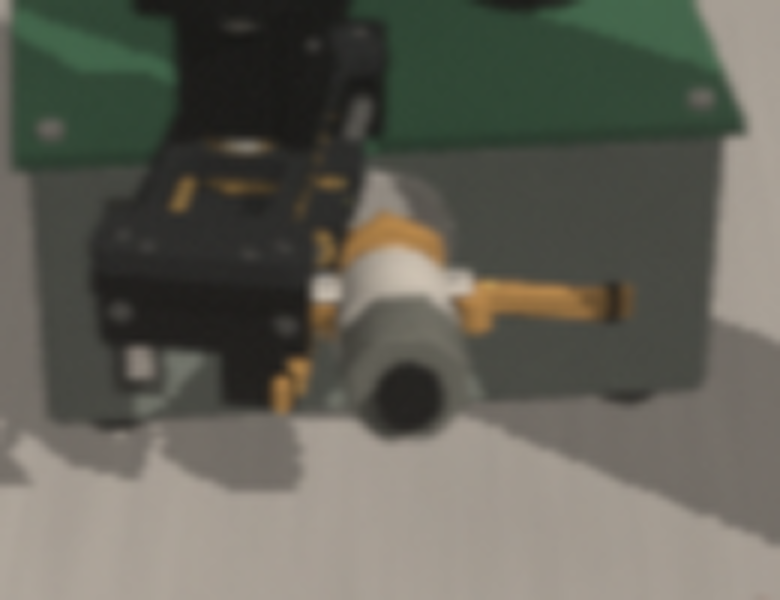

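Run:
```python
from h import *
im=cv2.imread("pics/t56side.png")
im=cv2.resize(im,(130,100),interpolation=cv2.INTER_AREA)
c=round(proj("side",N+33*X)[0][0])-272
for u in(c-1,c,c+1): print(u,[ (v+130,*[int(k) for k in im[v,u][::-1]]) for v in range(28,56)])
for x,r in((56,23),(44,23),(56,25),(44,25),(33,23),(30,23),(27,23),(0,23)): print(x,r,proj("side",N+x*X+np.array([0,0,r]))[0].round(1))
```

```text
64 [(158, 97, 96, 88), (159, 129, 124, 116), (160, 140, 134, 125), (161, 142, 135, 126), (162, 144, 137, 128), (163, 145, 138, 129), (164, 147, 135, 120), (165, 154, 128, 98), (166, 169, 128, 79), (167, 176, 130, 74), (168, 170, 126, 71), (169, 169, 126, 73), (170, 176, 137, 92), (171, 182, 157, 127), (172, 183, 170, 152), (173, 184, 174, 160), (174, 185, 176, 162), (175, 186, 176, 162), (176, 184, 174, 161), (177, 182, 173, 159), (178, 172, 163, 151), (179, 141, 135, 124), (180, 107, 104, 95), (181, 96, 94, 85), (182, 97, 95, 86), (183, 98, 97, 87), (184, 99, 97, 88), (185, 101, 99, 89)]
65 [(158, 88, 87, 80), (159, 112, 108, 100), (160, 124, 118, 110), (161, 129, 123, 115), (162, 138, 132, 124), (163, 144, 137, 128), (164, 146, 137, 124), (165, 154, 133, 107), (166, 170, 130, 84), (167, 178, 132, 75), (168, 172, 127, 72), (169, 170, 127, 74), (170, 180, 142, 98), (171, 189, 165, 137), (172, 189, 177, 160), (173, 190, 179, 165), (174, 192, 182, 168), (175, 192, 182, 168), (176, 191, 181, 166), (177, 187, 178, 164), (178, 175, 166, 153), (179, 142, 136, 125), (180, 110, 106, 97), (18
[... 156 characters left out ...]
2), (161, 109, 104, 97), (162, 124, 118, 110), (163, 136, 130, 121), (164, 142, 134, 123), (165, 149, 133, 113), (166, 165, 130, 89), (167, 177, 132, 76), (168, 175, 129, 73), (169, 172, 128, 74), (170, 182, 143, 99), (171, 192, 168, 140), (172, 194, 180, 163), (173, 194, 183, 169), (174, 197, 186, 172), (175, 197, 186, 172), (176, 195, 185, 171), (177, 191, 182, 167), (178, 177, 168, 155), (179, 141, 135, 124), (180, 110, 108, 98), (181, 102, 100, 91), (182, 103, 101, 92), (183, 105, 102, 93), (184, 105, 103, 93), (185, 105, 103, 93)]
56 23 [335.9 164. ]
44 23 [336.4 166.5]
56 25 [335.9 163.3]
44 25 [336.4 165.7]
33 23 [336.9 168.7]
30 23 [337.  169.4]
27 23 [337.1 170. ]
0 23 [338.3 175.8]
```

Run:
```python
from h import *
def P(x,y,z): p=N+x*X+y*Y; p[2]=z; return p
rel([(P(-25,75,84),82.5),(P(-75,60,80),90),(P(-82,20,80),96.85),(P(-80,0,80),96.85),(P(-66,0,80),96.85),(P(-60,0,80),96.85),(P(-58,0,80),96.85)])
```

```text
[-1.55, 0.64, 0.12, 0, 0, 0.02, 0]
[1.14, 5.11, 0.52, 0, 0, -7.48, 0]
[5.19, 4.8, 0.52, 0, 0, -14.33, 0]
[7.08, 4.11, 0.52, 0, 0, -14.33, 0]
[6.73, 2.75, 0.52, 0, 0, -14.33, 0]
[6.58, 2.17, 0.52, 0, 0, -14.33, 0]
[6.53, 1.98, 0.52, 0, 0, -14.33, 0]
```

Call:
carry_out(series=[[-1.5,0.7,0.1,0,0,0,0],[1.1,5.1,0.5,0,0,-7.5,0],[5.2,4.8,0.5,0,0,-14.3,0],[7.1,4.1,0.5,0,0,-14.3,0],[6.9,3.4,0.5,0,0,-14.3,0],[6.6,2.5,0.5,0,0,-14.3,0],[6.6,2.2,0.5,0,0,-14.3,0],[6.5,2.0,0.5,0,0,-14.3,0],[6.5,1.9,0.5,0,0,-14.3,0]])

```text
time: 57.0
tool_pos: [532.3, -5.7, 79.9]
tcp_rot: [[-0.993, -0.116, 0.003], [-0.116, 0.993, 0.003], [-0.003, 0.002, -1.0]]
force: [3.4, 9.8, 2.6]
grip_width: 0.8
```

Run:
```python
from h import *
upd(6.5,1.9,.5,-14.3);tf(); tool(); st()
```

```text
cmd [531.61  -7.85  80.2 ] 96.82
tank-frame TCP x -59.2 y 1.0 z 79.9 | F x -9.3 y 4.5 z 2.6 | M x 0.53 y 1.47 z 0.04
force in tool axes [-4.5  9.3 -2.5] cmd-meas in tool mm [ 0.9 -2.  -0.3]
t 57.0 p [532.28  -5.72  79.9 ] yaw 96.65 tilt [0.17 0.16] F [3.4 9.8 2.6] M [ 1.53 -0.35  0.04] w 0.8 cmd [531.61  -7.85  80.2 ] 96.82 j [ -13.   36.  102.    0.   42. -110.]
```

Call:
carry_out(series=[[-0.1,-0.05,0.1,0,0,0,0],[-0.2,-0.15,-0.1,0,0,0,0],[0,-0.2,0.1,0,0,0,0],[-0.15,-0.3,0,0,0,0,0],[-0.1,-0.35,0,0,0,0,0]])

```text
time: 57.5
tool_pos: [532.0, -6.1, 79.7]
tcp_rot: [[-0.993, -0.115, -0.0], [-0.115, 0.993, 0.007], [-0.0, 0.007, -1.0]]
force: [1.6, 18.2, 2.5]
grip_width: 0.2
```

Run:
```python
from h import *
upd(-.1,-.35,0,0);tf(); tool(); st()
```

```text
cmd [533.02 -11.2   80.2 ] 96.82
tank-frame TCP x -58.9 y 0.7 z 79.7 | F x -17.9 y 3.8 z 2.5 | M x 0.66 y 2.74 z 0.03
force in tool axes [-3.7 17.9 -2.4] cmd-meas in tool mm [-0.4 -5.2 -0.6]
t 57.5 p [532.02  -6.08  79.69] yaw 96.61 tilt [-0.02  0.4 ] F [ 1.6 18.2  2.5] M [ 2.8  -0.33  0.03] w 0.2 cmd [533.02 -11.2   80.2 ] 96.82 j [ -13.   36.  102.    1.   42. -110.]
```

Call:
carry_out(series=[[0,-0.05,0,1.5,0,1.5,0],[0,-0.05,0,-1.5,0,0,0],[0,-0.05,0,0,0,-1.5,0],[0,-0.08,0,0,0,0,0]])

```text
time: 57.9
tool_pos: [531.4, -6.2, 79.7]
tcp_rot: [[-0.993, -0.115, -0.002], [-0.115, 0.993, 0.007], [0.001, 0.007, -1.0]]
force: [0.9, 18.0, 4.9]
grip_width: 0.3
```

Run:
```python
from h import *
upd(0,-.08,0,0);tf(); tool()
def P(x,y,z): p=N+x*X+y*Y; p[2]=z; return p
o=monitor.get_obs()
rel([(P(-75,0,80),96.85),(P(-80,40,80),96.85),(P(-75,75,82),90),cam(.4,1,extra=15),cam(.35,1,extra=5)]+[cam(t,1) for t in(.3,.2,.1,0,-.05)])
```

```text
cmd [533.12 -12.    80.2 ] 96.82
tank-frame TCP x -58.8 y 0.1 z 79.7 | F x -17.8 y 3.1 z 4.9 | M x 0.52 y 2.82 z 0.07
force in tool axes [-3.  17.8 -4.8] cmd-meas in tool mm [-1.1 -6.  -0.6]
[0.11, 2.22, 0.02, 0, 0, -0.03, 0]
[-3.89, 2.72, 0.02, 0, 0, -0.03, 0]
[-7.39, 2.22, -0.18, 0, 0, 6.82, 0]
[-7.8, -4.15, -0.48, 0, 0, np.float64(22.89), 0]
[-6.67, -3.54, -0.48, 0, 0, np.float64(20.02), 0]
[-5.97, -3.18, -0.48, 0, 0, np.float64(17.16), 0]
[-5.49, -2.85, -0.48, 0, 0, np.float64(11.43), 0]
[-4.98, -2.56, -0.48, 0, 0, np.float64(5.7), 0]
[-4.44, -2.33, -0.48, 0, 0, np.float64(-0.03), 0]
[-4.16, -2.24, -0.48, 0, 0, np.float64(-2.89), 0]
```

Call:
carry_out(series=[[0,0.6,0,0,0,0,0],[0.1,2.2,0,0,0,0,0],[-3.9,2.7,0,0,0,0,0],[-7.6,1.5,-0.2,0,0,7,0],[-8.0,-3.0,-0.5,0,0,15,0],[-7.2,-3.5,-0.5,0,0,17,0],[-6.3,-3.2,-0.5,0,0,17,0],[-6.0,-3.1,-0.5,0,0,15,0],[-5.7,-2.95,-0.5,0,0,13,0]])

```text
time: 58.8
tool_pos: [590.3, -32.5, 84.3]
tcp_rot: [[-0.995, 0.104, -0.001], [0.104, 0.995, -0.0], [0.001, -0.0, -1.0]]
force: [1.8, -1.2, -0.5]
grip_width: 0.6
```

Run:
```python
from h import *
upd(-5.7,-2.95,-.5,13);tf(); tool();st()
rel([cam(t,1) for t in(.2,.1,0,-.05,-.1)])
```

```text
cmd [593.22 -34.52  85.2 ] 83.82
tank-frame TCP x -25.6 y 55.5 z 84.3 | F x 1.4 y 1.7 z -0.5 | M x 0.15 y -0.27 z -0.01
force in tool axes [-1.9 -1.   0.5] cmd-meas in tool mm [-3.1 -1.7 -0.9]
t 58.8 p [590.31 -32.52  84.32] yaw 84.01 tilt [-0.07 -0.01] F [ 1.8 -1.2 -0.5] M [-0.25 -0.18 -0.01] w 0.6 cmd [593.22 -34.52  85.2 ] 83.82 j [-14.  38.  93.  -0.  48. -98.]
[0.23, 0.05, 0.02, 0, 0, np.float64(-1.57), 0]
[0.79, 0.21, 0.02, 0, 0, np.float64(-7.3), 0]
[1.37, 0.32, 0.02, 0, 0, np.float64(-13.03), 0]
[1.66, 0.35, 0.02, 0, 0, np.float64(-15.89), 0]
[1.95, 0.36, 0.02, 0, 0, np.float64(-18.76), 0]
```

Call:
carry_out(series=[[0.4,0.1,0,0,0,-3,0],[0.7,0.2,0,0,0,-6,0],[1.0,0.25,0,0,0,-9,0],[1.37,0.3,0,0,0,-13,0]])

```text
time: 59.2
tool_pos: [580.9, -27.8, 85.1]
tcp_rot: [[-0.992, -0.122, 0.008], [-0.122, 0.993, -0.0], [-0.008, -0.001, -1.0]]
force: [9.4, 2.5, -1.7]
grip_width: 0.4
```

Run:
```python
from h import *
upd(1.37,.3,0,-13);tf(); tool()
```

```text
cmd [579.92 -30.06  85.2 ] 96.82
tank-frame TCP x -31.5 y 46.7 z 85.1 | F x -1.3 y 9.7 z -1.7 | M x 1.68 y 0.18 z -0.02
force in tool axes [-9.7  1.3  1.8] cmd-meas in tool mm [ 1.3 -2.2 -0.1]
```

Call:
carry_out(series=[[0.15,0,0,0,0,0,0],[0.3,0,0,0,0,0,0],[0.3,0,0,0,0,0,0]])

```text
time: 59.5
tool_pos: [580.5, -27.9, 85.9]
tcp_rot: [[-0.993, -0.119, 0.013], [-0.119, 0.993, -0.0], [-0.013, -0.002, -1.0]]
force: [10.5, 2.9, -1.4]
grip_width: 0.6
```

Run:
```python
from h import *
upd(.3,0,0,0);tf(); tool()
rel([(cam(0,1,extra=25)[0],96.85)])
p,y=cam(1.5,-1,extra=10); p[2]=85; print(p,y, plan(p,y))
```

```text
cmd [576.94 -30.42  85.2 ] 96.82
tank-frame TCP x -31.4 y 46.3 z 85.9 | F x -1.6 y 10.8 z -1.4 | M x 1.72 y 0.29 z -0.13
force in tool axes [-10.8   1.6   1.5] cmd-meas in tool mm [ 3.9 -2.1  0.6]
[-2.81, 0.02, 0.02, 0, 0, -0.03, 0]
[ 463.07176927 -126.04415634   85.        ] 2.7936692696234786 (array([12.44, -8.14,  0.02]), np.float64(94.03))
```

Call:
carry_out(series=[[-1.5,0,0,0,0,0,0],[-2.5,0,-2.5,0,0,8,0],[-2,-2,-5.5,0,0,16.5,0],[1,-4,-5.5,0,0,25,0],[4.5,-6,-5.5,0,0,33.5,0],[8,-8,-5.5,0,0,42,0],[11,-8.5,-5.5,0,0,50.5,0],[12.4,-8.6,-5.5,0,0,59,0],[12.4,-8.6,-5.5,0,0,67.5,0],[12.4,-8.6,-5,0,0,76,0],[12.4,-8.6,-4,0,0,84.5,0],[12.4,-8.6,-3,0,0,93,0]])

```text
time: 60.7
tool_pos: [460.9, -127.5, 114.3]
tcp_rot: [[-0.063, 0.998, -0.002], [0.998, 0.063, 0.001], [0.001, -0.002, -1.0]]
force: [-0.9, -0.4, -0.1]
grip_width: 0.3
```

Run:
```python
from h import *
upd(12.4,-8.6,-3,93);tf(); tool();st()
s=read_camera("side")[:,:,::-1].copy(); crop(s,272,130,130,100,6,"pics/t61side.png")
p,y=cam(1.5,-1,extra=10)
rel([(p,y)]+[cam(t,-1) for t in(1.45,1.35,1.25,1.1,.95,.8,.7,.6,.5,.4,.3,.2,.1,0)])
```

```text
cmd [ 464.03 -130.54  115.2 ] 3.819999999999993
tank-frame TCP x 53.2 y -84.3 z 114.3 | F x 0.2 y -1.0 z -0.1 | M x -0.06 y -0.08 z 0.01
force in tool axes [-0.3 -1.   0.1] cmd-meas in tool mm [-3.3  2.9 -0.9]
t 60.7 p [ 460.91 -127.45  114.29] yaw 3.6 tilt [-0.12  0.06] F [-0.9 -0.4 -0.1] M [-0.08  0.05  0.01] w 0.3 cmd [ 464.03 -130.54  115.2 ] 3.82 j [-29.  29. 109.  -0.  42. -32.]
[0.45, -0.07, 3.02, 0, 0, np.float64(1.03), 0]
[1.73, -0.14, 3.02, 0, 0, np.float64(3.89), 0]
[2.3, -0.28, 3.02, 0, 0, np.float64(9.62), 0]
[2.88, -0.36, 3.02, 0, 0, np.float64(15.35), 0]
[3.76, -0.37, 3.02, 0, 0, np.float64(23.94), 0]
[4.64, -0.25, 3.02, 0, 0, np.float64(32.54), 0]
[5.48, -0.0, 3.02, 0, 0, np.float64(41.13), 0]
[6.02, 0.23, 3.02, 0, 0, np.float64(46.86), 0]
[6.53, 0.52, 3.02, 0, 0, np.float64(52.59), 0]
[7.01, 0.86, 3.02, 0, 0, np.float64(58.32), 0]
[7.45, 1.24, 3.02, 0, 0, np.float64(64.05), 0]
[7.86, 1.66, 3.02, 0, 0, np.float64(69.78), 0]
[8.22, 2.13, 3.02, 0, 0, np.float64(75.51), 0]
[8.53, 2.62, 3.02, 0, 0, np.float64(81.24), 0]
[8.79, 3.15, 3.02, 0, 0, np.float64(86.97), 0]
```

View pics/t61side.png

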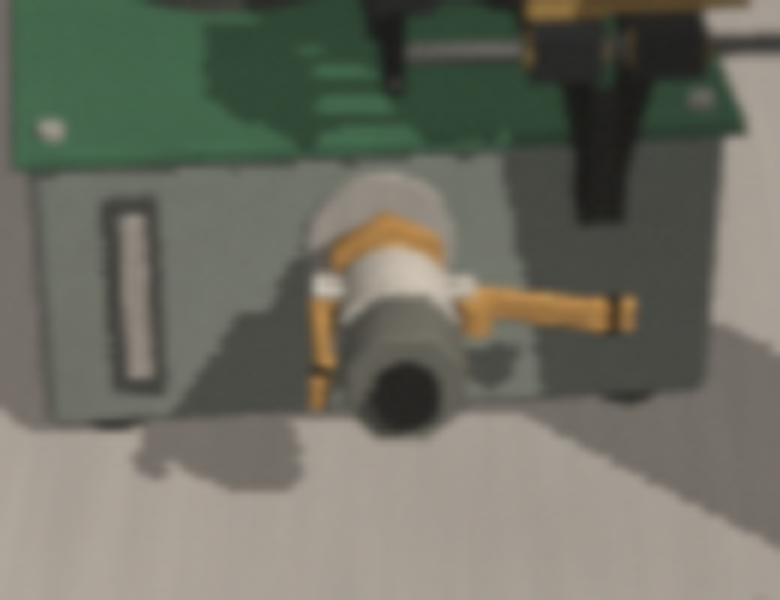

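Call:
carry_out(series=[[0.3,-0.1,1.5,0,0,1,0],[0.4,-0.1,3,0,0,2,0],[1.2,-0.1,3,0,0,3,0],[1.8,-0.2,3,0,0,6,0],[2.3,-0.3,3,0,0,11,0],[2.9,-0.36,3,0,0,16,0],[3.7,-0.37,3,0,0,24,0],[4.6,-0.25,3,0,0,32.4,0],[5.4,0,3,0,0,40.5,0],[6.0,0.25,3,0,0,46.9,0],[6.5,0.5,3,0,0,52.6,0],[7.0,0.85,3,0,0,58.3,0]])

```text
time: 61.95
tool_pos: [464.6, -57.3, 84.7]
tcp_rot: [[0.813, 0.582, -0.003], [0.582, -0.813, 0.001], [-0.002, -0.002, -1.0]]
force: [-0.4, 0.2, 1.2]
grip_width: 0.5
```

Run:
```python
from h import *
upd(7.0,.85,3,58.3);tf(); tool();st()
rel([cam(t,-1) for t in(.4,.3,.2,.1,0,-.05)])
```

```text
cmd [467.85 -60.13  85.2 ] -54.480000000000004
tank-frame TCP x -16.1 y -72.3 z 84.7 | F x -0.3 y -0.4 z 1.2 | M x -0.21 y -0.16 z -0.00
force in tool axes [-0.2 -0.4 -1.2] cmd-meas in tool mm [ 1.   4.2 -0.5]
t 61.95 p [464.58 -57.27  84.68] yaw -54.43 tilt [-0.16  0.05] F [-0.4  0.2  1.2] M [-0.18  0.19 -0.  ] w 0.5 cmd [467.85 -60.13  85.2 ] -54.48 j [-21.  32. 111.  -0.  37.  34.]
[0.57, -0.18, 0.02, 0, 0, np.float64(5.75), 0]
[1.14, -0.3, 0.02, 0, 0, np.float64(11.48), 0]
[1.73, -0.36, 0.02, 0, 0, np.float64(17.21), 0]
[2.31, -0.37, 0.02, 0, 0, np.float64(22.94), 0]
[2.9, -0.31, 0.02, 0, 0, np.float64(28.67), 0]
[3.19, -0.26, 0.02, 0, 0, np.float64(31.53), 0]
```

Call:
carry_out(series=[[0.3,-0.1,0,0,0,3,0],[0.57,-0.18,0,0,0,5.7,0],[0.85,-0.25,0,0,0,8.6,0],[1.14,-0.3,0,0,0,11.5,0],[1.14,-0.3,0,0,0,11.5,0]])

```text
time: 62.45
tool_pos: [472.1, -48.4, 84.6]
tcp_rot: [[0.911, 0.411, -0.003], [0.411, -0.911, 0.001], [-0.003, -0.002, -1.0]]
force: [-0.3, 0.5, -0.4]
grip_width: 0.4
```

Run:
```python
from h import *
upd(1.14,-.3,0,11.5);tf(); tool()
s=read_camera("side")[:,:,::-1].copy(); crop(s,272,130,130,100,6,"pics/t62side.png")
rel([cam(t,-1) for t in(.2,.1,0,-.05)])
```

```text
cmd [475.38 -51.06  85.2 ] -65.98
tank-frame TCP x -24.0 y -63.8 z 84.6 | F x -0.5 y -0.2 z -0.4 | M x -0.25 y -0.04 z -0.00
force in tool axes [-0.  -0.5  0.4] cmd-meas in tool mm [ 1.9  3.8 -0.6]
[0.56, -0.18, 0.02, 0, 0, np.float64(5.71), 0]
[1.14, -0.3, 0.02, 0, 0, np.float64(11.44), 0]
[1.72, -0.36, 0.02, 0, 0, np.float64(17.17), 0]
[2.01, -0.37, 0.02, 0, 0, np.float64(20.03), 0]
```

View pics/t62side.png

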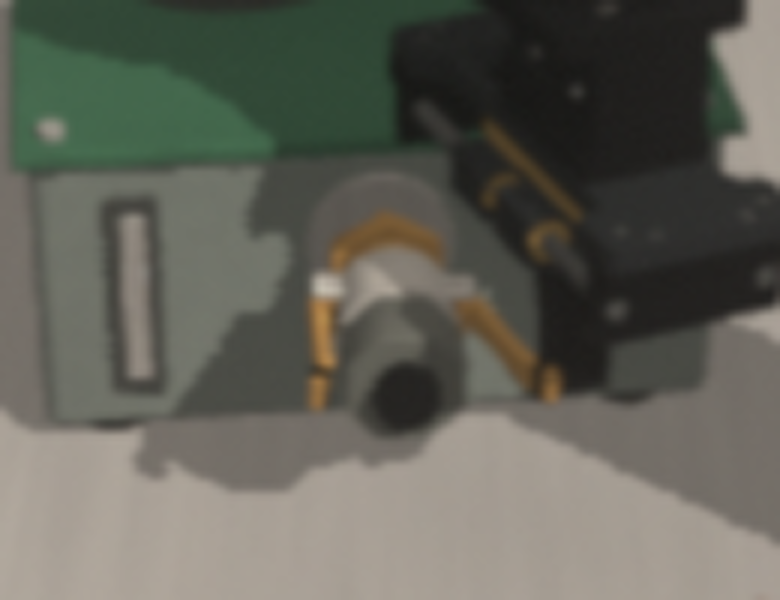

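Call:
carry_out(series=[[0.3,0.2,0,0,0,3,0],[0.6,0.1,0,0,0,5.7,0],[0.9,0.05,0,0,0,8.6,0]])

```text
time: 62.8
tool_pos: [480.7, -46.1, 84.4]
tcp_rot: [[0.963, 0.268, -0.003], [0.268, -0.963, 0.0], [-0.003, -0.001, -1.0]]
force: [-1.6, -1.2, 0.7]
grip_width: 0.3
```

Run:
```python
from h import *
upd(.9,.05,0,8.6);tf(); tool()
rel([cam(t,-1) for t in(.1,0,-.05)])
```

```text
cmd [483.81 -47.85  85.2 ] -74.58
tank-frame TCP x -25.3 y -55.0 z 84.4 | F x 1.0 y -1.7 z 0.7 | M x -0.38 y -0.17 z -0.00
force in tool axes [-1.9  0.7 -0.7] cmd-meas in tool mm [ 2.5  2.5 -0.8]
[0.18, -0.38, 0.02, 0, 0, np.float64(2.84), 0]
[0.75, -0.53, 0.02, 0, 0, np.float64(8.57), 0]
[1.04, -0.58, 0.02, 0, 0, np.float64(11.43), 0]
```

Run:
```python
from h import *
def P(x,y,z): p=N+x*X+y*Y; p[2]=z; return p
o=monitor.get_obs()
rel([(P(-28,-72,84),-78),(P(-70,-65,82),-83.15),(P(-82,-25,80),-83.15),(P(-78,0,80),-83.15),(P(-66,0,80),-83.15),(P(-58,0,80),-83.15),(P(-52,0,80),-83.15)])
```

```text
[-1.89, -0.78, 0.12, 0, 0, 3.42, 0]
[-0.58, -4.83, 0.32, 0, 0, 8.57, 0]
[3.56, -5.42, 0.52, 0, 0, 8.57, 0]
[5.97, -4.65, 0.52, 0, 0, 8.57, 0]
[5.79, -3.46, 0.52, 0, 0, 8.57, 0]
[5.67, -2.67, 0.52, 0, 0, 8.57, 0]
[5.58, -2.08, 0.52, 0, 0, 8.57, 0]
```

Call:
carry_out(series=[[-1.7,-0.6,0.1,0,0,3,0],[-0.6,-4.8,0.3,0,0,8.5,0],[3.6,-5.2,0.5,0,0,8.5,0],[6.0,-4.2,0.5,0,0,8.5,0],[5.9,-3.2,0.5,0,0,8.5,0],[5.8,-2.5,0.5,0,0,8.5,0],[5.8,-2.2,0.5,0,0,8.5,0],[5.8,-2.0,0.5,0,0,8.5,0]])

```text
time: 63.6
tool_pos: [531.1, -6.7, 79.5]
tcp_rot: [[0.993, 0.116, -0.002], [0.116, -0.993, 0.01], [-0.001, -0.011, -1.0]]
force: [3.6, 26.1, 3.9]
grip_width: 0.4
```

Run:
```python
from h import *
upd(5.8,-2.0,.5,8.5);tf(); tool()
```

```text
cmd [534.4  -13.15  80.2 ] -83.08
tank-frame TCP x -58.3 y -0.3 z 79.5 | F x -25.5 y 6.7 z 3.9 | M x 1.05 y 3.90 z 0.10
force in tool axes [  6.6 -25.6  -3.6] cmd-meas in tool mm [ 2.6  6.8 -0.8]
```

Call:
carry_out(series=[[-0.2,0,0,1.0,0,0,0],[-0.3,0,0,-0.5,0,0,0],[-0.2,-2.0,0,0,0,0,0],[-3.6,-2.8,0,0,0,0,0],[-7.0,-1.1,-0.3,0,0,-4,0],[-6.9,2.4,-0.5,0,0,-8,0],[-6.2,2.5,-0.5,0,0,-8,0],[-5.8,2.6,-0.5,0,0,-7,0],[-5.5,2.55,-0.5,0,0,-5,0]])

```text
time: 64.5
tool_pos: [480.7, -43.8, 84.4]
tcp_rot: [[0.979, 0.205, -0.002], [0.205, -0.979, 0.0], [-0.002, -0.001, -1.0]]
force: [-1.4, -0.5, 1.1]
grip_width: 0.5
```

Run:
```python
from h import *
upd(-5.5,2.55,-.5,-5);tf(); tool()
```

```text
cmd [482.87 -45.09  85.2 ] -78.08
tank-frame TCP x -27.5 y -54.7 z 84.4 | F x 0.3 y -1.5 z 1.1 | M x -0.31 y -0.09 z -0.04
force in tool axes [-1.5  0.2 -1.1] cmd-meas in tool mm [ 1.8  1.7 -0.8]
```

Contact; press home slowly.

Call:
carry_out(series=[[0.3,-0.05,0,0,0,2,0],[0.6,-0.1,0,0,0,3,0],[0.8,-0.1,0,0,0,5,0],[0.9,-0.1,0,0,0,5,0]])

```text
time: 64.9
tool_pos: [489.1, -40.1, 84.2]
tcp_rot: [[0.993, 0.122, -0.003], [0.122, -0.993, 0.001], [-0.003, -0.001, -1.0]]
force: [-1.5, 0.0, 1.3]
grip_width: 0.1
```

Run:
```python
from h import *
upd(.9,-.1,0,5);tf(); tool()
```

```text
cmd [491.47 -42.25  85.2 ] -83.08
tank-frame TCP x -30.2 y -46.0 z 84.2 | F x -0.2 y -1.5 z 1.3 | M x -0.45 y -0.07 z 0.05
force in tool axes [-1.5 -0.2 -1.3] cmd-meas in tool mm [ 2.1  2.4 -1. ]
```

Call:
carry_out(series=[[0.2,0,0,0,0,0,0],[0.35,0,0,0,0,0,0],[0.4,0,0,0,0,0,0]])

```text
time: 65.2
tool_pos: [490.1, -39.6, 83.8]
tcp_rot: [[0.992, 0.123, -0.009], [0.123, -0.992, 0.002], [-0.009, -0.003, -1.0]]
force: [-7.1, -1.9, 2.9]
grip_width: 0.6
```

Run:
```python
from h import *
upd(.4,0,0,0);tf(); tool()
```

```text
cmd [495.45 -41.77  85.2 ] -83.08
tank-frame TCP x -30.6 y -44.9 z 83.8 | F x 1.0 y -7.3 z 2.9 | M x -1.34 y -0.12 z 0.04
force in tool axes [-7.3  1.  -2.9] cmd-meas in tool mm [ 5.   2.8 -1.4]
```

Call:
carry_out(series=[[-2.5,-0.2,0,0,0,0,0],[-2.4,-4.0,0.2,0,0,0,0],[1.7,-5.2,0.4,0,0,0,0],[4.2,-4.6,0.5,0,0,0,0],[4.2,-3.6,0.5,0,0,0,0],[4.2,-3.0,0.5,0,0,0,0],[4.2,-2.75,0.5,0,0,0,0],[4.2,-2.6,0.5,0,0,0,0]])

```text
time: 66.0
tool_pos: [532.4, -6.4, 79.6]
tcp_rot: [[0.993, 0.116, 0.001], [0.116, -0.993, 0.007], [0.002, -0.007, -1.0]]
force: [4.0, 19.1, 0.2]
grip_width: 0.5
```

Run:
```python
from h import *
upd(4.2,-2.6,.5,0);tf(); tool()
s=read_camera("side")[:,:,::-1].copy(); crop(s,272,130,130,100,6,"pics/t66side.png")
```

```text
cmd [534.01 -10.9   80.2 ] -83.08
tank-frame TCP x -58.5 y 1.1 z 79.6 | F x -18.5 y 6.3 z 0.2 | M x 0.97 y 2.72 z 0.03
force in tool axes [  6.2 -18.5  -0.1] cmd-meas in tool mm [ 1.1  4.7 -0.6]
```

View pics/t66side.png

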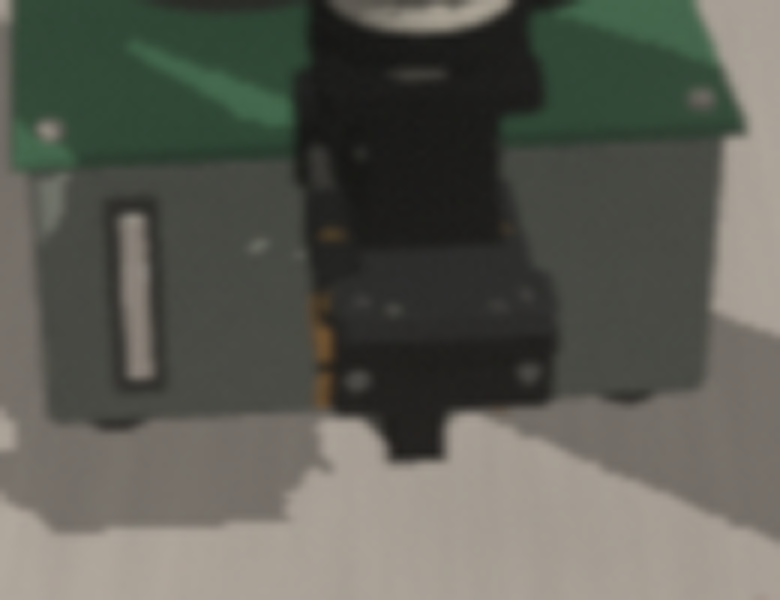

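Call:
carry_out(series=[[-0.1,-1.0,0,0,0,0,0],[-0.1,-4.0,0,0,0,0,0],[0,-6,-3,0,0,0,0],[0,-7,-7,0,0,0,0],[0,-7,-10,0,0,0,0],[0,-7,-10,0,0,0,0]])

```text
time: 66.65
tool_pos: [525.7, 59.6, 183.3]
tcp_rot: [[0.993, 0.122, 0.007], [0.122, -0.993, -0.001], [0.007, 0.002, -1.0]]
force: [0.4, 0.4, -0.4]
grip_width: 0.2
```

Run:
```python
from h import *
tf()
s=read_camera("side")[:,:,::-1].copy(); crop(s,272,130,130,100,6,"pics/t67side.png"); cv2.imwrite("pics/t67full.png",s)
```

```text
tank-frame TCP x -124.9 y 2.3 z 183.3 | F x -0.3 y 0.5 z -0.4 | M x -0.11 y -0.05 z 0.01
```

View pics/t67full.png

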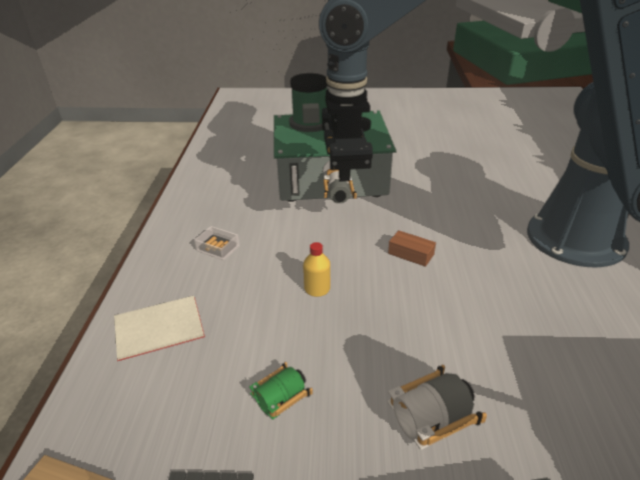

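Run:
```python
from bench import r,monitor
print(r.job_done()); print(monitor.get_obs()['time'])
```

```text
the job is handed in; nothing more can be done
None
the job is handed in; nothing more can be done
```

I handed the job in at about 66.7 s, inside the 72 s limit. The coupling is on the adaptor and both cam arms lie against its body, but I could not confirm that it clicked on.

**What I did:** I pushed the small grey coupling onto the adaptor and swung arm A, then arm B, home. Each arm was pressed lightly against its stop (about 11 N on A, 7 N on B). A last push on the plug end reached 18.5 N, and I then backed clear.

**What the last checks showed:**
- **Arms and bystanders:** the final picture shows both arms along the body. The bottle, block and box are standing in place, and the gripper was touching nothing.
- **Depth:** the stop yields about 1 mm per 24 N, which matches the gasket. The pictures put the depth right only to a few mm. One taken partway through suggested the coupling was 3–5 mm short, before it was pushed back in.

**What failed or disagreed:**
- **Click:** I never felt a clear one. Earlier, the coupling slid back off under only 2–3 N.
- **Cam bite:** both arms went home with about 2 N until they met their stops. I did not feel the expected 5–18 N bite, so the cams may not have drawn the coupling in.
- **Push force:** one push reached 25.5 N, above the 14–20 N that counts as firm.
- **Order:** earlier I had swung arm A home and reopened it. On the final run I also pushed the coupling again between and after the arm swings, so the order was not as clean as asked.

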